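# Load the bench filter unit and lock its bayonet cap

### The arm

A 7-joint arm with a two-finger parallel gripper is mounted at the origin on the work surface. World frame = base frame: x ahead of the robot, y to its left, z up, the work surface at z = 0. Lengths are in m, angles in rad, forces in N, time in s.
With the tool pointing down it reaches from about 0.425 to 0.875 m from the base axis. Payload 4.7 kg.
Tool frame: the origin (TCP) lies on the centre line of the jaws, within the pads' length; the fingertips stand 19 mm ahead of it and the grasp point (between the pads) is the TCP (ctrl.nose_length is the distance from the TCP to the fingertips, in m); z points along the fingers, x is the direction in which the jaws open and shut, and the axes are right-handed (so a half turn about z gives the same grasp; the last joint's range is limited). The gripper opens to 87 mm and grips with 3 to 60 N. Pads are 19 mm wide; open, the fingers measure 117 mm over their backs; the gripper's body (75 mm by 190 mm) begins 51 mm behind the grasp point.
Start: joints at [1.247, 0.321, -0.07, 1.45, 0.023, 1.371, -0.057], TCP at [0.215, -0.613, 0.202] pointing down, gripper open.
Joint ranges: [-2.86, 2.86], [-0.3, 2.09], [-1.38, 1.24], [0.06, 2.45], [-1.56, 4.7], [0.09, 2.05], [-2.69, 2.69]. Speed limits (rad/s): [2.57, 2.57, 3.14, 3.14, 3.14, 3.14, 3.14].

### API

Orientations are given as a rotation vector (axis times angle).
In Python, from bench import ctrl gives the robot as it stands. The module is installed in compiled form; this text tells all that it offers.
- The arm moves only by the shell command python3 -m crank 'ROWS' [OPENING] [FORCE]. ROWS is a JSON object of lists of equal length, an entry for each row: "dp": the shift along the tool's x, y, z in cm, a list of three; "delta_rot": the turn, a rotation vector about the tool's x, y, z in rad, a list of three. In form: {"dp": [[x, y, z], ...], "delta_rot": [[rx, ry, rz], ...]}. A call has exactly 8 rows; each row shifts and turns the commanded pose from where the row before left it, along the tool's axes as they then stand; what a row does not reach is not made up. A row lasts 1/10 s, in which the tool goes at most 50 mm and 8.59 degrees, less where a joint would pass 70% of its speed; a pose out of reach is approached as far as the arm can. A call with a gripper value outside its range is refused whole. OPENING is the finger opening in cm, from 0 to 8.7, set as the call begins (- or left out, the last holds). The fingers move at their own pace and stop on an object; FORCE is the grip in N (left out, the last holds). Time passes only in rows, so rows that do not move let the fingers close, or fill a call up. It gives the time, the measured TCP pose, the force and the opening at its end, in the units of the state.
- ctrl.get_state(): the state, without advancing time (a new reading comes with each control period).
- ctrl.get_image(name): name is "scene" or "side" or "wrist"; returns the picture (400x640x3 uint8, blue, green, red); there is no depth.
- ctrl.camera_info(name): a dict with "camera_matrix" (3x3 intrinsics, pixels), "xyz" and "orientation" of the camera in the world. Camera axes: x right, y down, z forward; pixel columns grow to the right and rows downward; lengths in m; the calibration is good to about 2 mm. The wrist camera is an equidistant fisheye: a pixel r from the principal point sees the ray r / f radians off the axis. A picture is of the moment at which its call begins: read the wrist's pose just before it. camera_info takes no time and is no camera call; for the wrist camera it gives the pose at the moment of the call.
- ctrl.close_job(): hands the job in, once; it reports no verdict.
The state is a dict: "time": time; "joint_positions": joint angles; "qd": joint speeds; "joint_torque": joint torques, N m; "position": TCP position; "tool_rot": TCP orientation; "ft_force": force on the tool from outside, world axes, zero at the start; "torque": the same for the moment, N m; "grip_width": opening from 0.0 (shut) to 1.0 (fully open).
Only numpy, scipy, OpenCV 4.12 (cv2) and the standard library are available. Lean on these libraries where they do the work, as an engineer would, in place of code of your own. Each camera call takes 0.05 s, during which the arm holds its last target.

### The job

Open the bench filter unit: push its cap down against the spring, turn it a quarter turn anticlockwise, lift it off and stand it upright on the rubber mat. Put the spent disc that lies on the unit's plate into the white tray, then stack every fresh filter disc from the bench flat and well centred on the plate, the widest at the bottom and each smaller one above. Put the cap back over them, push it down, turn it a quarter turn clockwise and let the spring lift it until it seats locked; leave the other things on the bench where they are.

Things in the scene. Friction and masses are not known exactly. Their poses are not given: they have to be found in the camera images.
- unit: Bench filter unit, fixed: grey round foot 128 mm across, 12 mm high, with an aluminium bayonet collar 114 mm across, flat top at 40 mm. In the middle a steel plate 55 mm across on a 60 mm column, top at 44 mm, rim bevelled. Between them a black sprung ring 92 mm across. Origin: centre of the foot's underside, z up.
- gap (a point): One of the collar's two entry gaps, 40 mm from the axis on the unit's +x side, at the collar's top; the other is opposite (-x). Each is about 28 mm wide; the rim between them has an inner diameter of 82 mm. The cap's lugs go down through the gaps. Axes as the unit's.
- notch (a point): One of the two notches under the collar's rim, on the unit's -y side, 44 mm from the axis; the other is opposite (+y). From the gaps the pushed-down cap turns a quarter turn clockwise seen from above to bring its lugs here (a stop lies 7 deg beyond); the spring then lifts them 4.5 mm into the notches. Anticlockwise from the gaps is blocked. Axes as the unit's.
- plate (a point): Centre of the top of the unit's plate, 44 mm above the bench, axes as the unit's. The discs are stacked here.
- ring (a joint): How far the unit's sprung ring is pressed down, m: 0 free (ring top 34 mm above the bench), 0.014 fully down. The cap's rim rests on it. The spring pushes with 5.5 N at 0 and 500 N/m more: 7.5 N where the cap is seated (0.004), 9.8 N at 0.0085, from where the lugs pass under the rim and the cap can turn, 12.5 N at the bottom.
- cap: Cap of the unit, a white upside-down cup: outside 72 mm, inside 64 mm across, 80 mm deep, 113 mm high with its bar, 220 g. Origin: centre of its lower rim, z up. Starts locked on the unit, origin 30 mm above the bench, x along the unit's y. Placed with x along the unit's x it rests on the ring, origin at 34 mm; at 20 to 25 mm it can turn; locked again it is at 30 mm. All discs fit inside.
- lug (a point): End of one of the cap's two steel lugs, 47 mm from the axis on the cap's +x side; the other is opposite (-x). They are 14 mm wide, 6 mm high, flush with the lower rim.
- cap_grip (a point): Point on the cap's axis in its black grip bar, 101 mm above the cap's lower rim, 16 mm above the cap's flat top, 12 mm below the top of the bar. The bar is 60 mm long along the cap's x (above the lugs), 14 mm wide, 28 mm high. Axes as the cap's.
- spent: Spent filter disc, 44 mm across, 10 mm thick, 56 g, looks like the fresh ones; it starts lying on the unit's plate, under the cap. Origin at its very centre, 5 mm from both faces, z along its axis (either face may be up).
- tray: White open tray, 120 x 120 mm, 14 mm high, walls and floor 4 mm thick, fixed on the bench. Origin at the centre of its underside. The spent disc goes here.
- mat: Grey rubber mat, 120 x 120 mm, 3 mm thick, fixed on the bench; origin at its centre on the bench top. The cap stands on it meanwhile.
- jar: Bystander: small lidded jar, 36 mm across, 55 mm high, standing among the discs. Origin at the centre of its underside.
- dropper: Bystander: small white bottle, 28 mm across, 60 mm high, behind the unit. Origin at the centre of its underside.
- dish: Bystander: covered glass dish, 94 mm across, 16 mm high. Origin at the centre of its underside.
- reagent: Bystander: amber bottle, 60 mm across, 130 mm high. Origin at the centre of its underside.
- slide_box: Bystander: cardboard box 80 x 50 x 32 mm. Origin at the centre of its underside.
- pen_cup: Bystander: steel cup 66 mm across, 100 mm high. Origin at the centre of its underside.
- disc50: Fresh filter disc of sintered steel, plain grey, 50 mm across, 10 mm thick, about 70 g. Origin at its very centre, 5 mm from both faces, z along its axis (either face may be up). May be absent from a start.
- disc44: Fresh filter disc of sintered steel, plain grey, 44 mm across, 10 mm thick, about 56 g. Origin at its very centre, 5 mm from both faces, z along its axis (either face may be up). May be absent from a start.
- disc38: Fresh filter disc of sintered steel, plain grey, 38 mm across, 10 mm thick, about 45 g. Origin at its very centre, 5 mm from both faces, z along its axis (either face may be up). May be absent from a start.
- disc32: Fresh filter disc of sintered steel, plain grey, 32 mm across, 10 mm thick, about 35 g. Origin at its very centre, 5 mm from both faces, z along its axis (either face may be up). May be absent from a start.
- disc26: Fresh filter disc of sintered steel, plain grey, 26 mm across, 10 mm thick, about 26 g. Origin at its very centre, 5 mm from both faces, z along its axis (either face may be up). May be absent from a start.
Mind the look-alikes: they are no part of the job. What is shaped like the mat but turquoise is not meant. Leave any yellow look-alike of the cap alone.

How it is judged:
By the outcome, as a careful person would: the job done as asked, in the order asked, and still so for the second after the job is handed in, with the robot touching nothing.
Of disc50, disc44, disc38, disc32, disc26 only 3 to 5 are there at a start; the rules pass over those that are not, and their reading is None.
At some moment in a run one of disc50, disc44, disc38, disc32, disc26 may be knocked a few centimetres aside while the robot is not near it.
Once in a run the grip may slacken for a moment while it holds something.
It also fails if it takes over 210 s, if anything falls off the work surface, if the arm or the gripper's body presses on something with over 40 N, if the wrist force passes 120 N, or if a joint passes its speed limit or range.

## Working session

There is one attempt and no reset: what is moved stays moved. The work goes in short steps, Python scripts to look and compute and a shell command to move; the robot and the scene stay as the last step left them, time stands still between calls to the robot, and variables do not carry over. Pictures are saved under pics/ and viewed, and the job is handed in when it is done.

I'll start by looking at the scene and the state.

```bash
mkdir -p pics; ls; python3 - <<'E'
from bench import ctrl
import cv2, numpy as np
s=ctrl.get_state(); print({k:np.round(v,3) for k,v in s.items()})
for n in ("scene","side","wrist"):
    i=ctrl.camera_info(n); print(n,{k:np.round(v,4).tolist() for k,v in i.items()})
    cv2.imwrite(f"pics/{n}0.png",ctrl.get_image(n))
print(ctrl.nose_length)
E
```

```text
pics
{'time': np.float64(0.0), 'joint_positions': array([ 1.247,  0.322, -0.07 ,  1.452,  0.023,  1.371, -0.057]), 'qd': array([ 0.   ,  0.   ,  0.   , -0.   , -0.001, -0.   ,  0.002]), 'joint_torque': array([-0.0000e+00, -4.9129e+01, -4.0400e-01, -3.1253e+01, -6.4000e-02,
        4.4000e-02,  0.0000e+00]), 'position': array([ 0.215, -0.613,  0.201]), 'tool_rot': array([-2.562,  1.816,  0.003]), 'ft_force': array([-0.175,  0.677,  0.065]), 'torque': array([-0.002, -0.002,  0.06 ]), 'grip_width': np.float64(1.003)}
scene {'camera_matrix': [[370.0552, 0.0, 313.1531], [0.0, 370.0552, 201.6663], [0.0, 0.0, 1.0]], 'xyz': [1.104, -0.1, 0.6966], 'orientation': [-1.7997, -1.6643, 0.6957]}
side {'camera_matrix': [[386.6712, 0.0, 323.7906], [0.0, 386.6712, 192.031], [0.0, 0.0, 1.0]], 'xyz': [0.4497, -0.5898, 0.797], 'orientation': [-2.4604, 0.0687, -0.0395]}
wrist {'camera_matrix': [[309.7069, 0.0, 317.6053], [0.0, 309.7069, 199.9883], [0.0, 0.0, 1.0]], 'xyz': [0.2796, -0.5899, 0.3838], 'orientation': [2.3921, -1.6949, -0.2124]}
0.019
```

View pics/scene0.png

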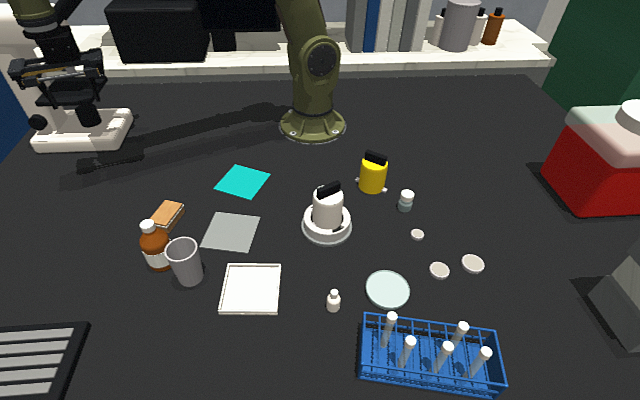

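View pics/side0.png

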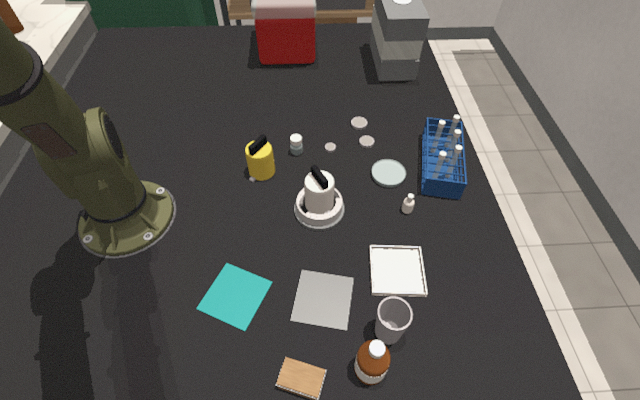

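View pics/wrist0.png

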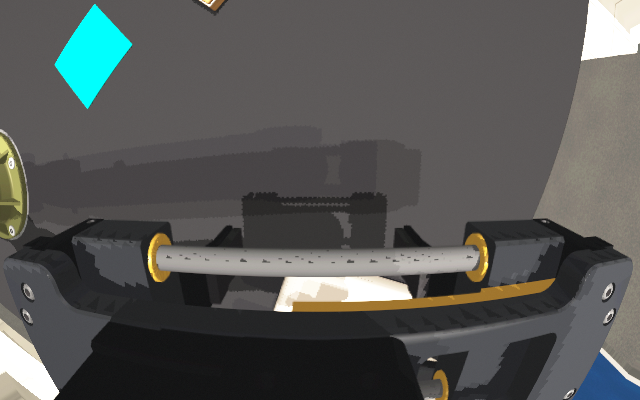

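```bash
cat > h.py <<'E'
from bench import ctrl
import cv2, numpy as np
from scipy.spatial.transform import Rotation as R
def cam(n):
    i=ctrl.camera_info(n); return np.array(i["camera_matrix"]),np.array(i["xyz"]),R.from_rotvec(i["orientation"]).as_matrix()
def rays(n,px,c=None):
    K,t,M=c or cam(n); px=np.atleast_2d(np.asarray(px,float))
    u=(px-K[:2,2])/K[0,0]
    if n=="wrist":
        r=np.linalg.norm(u,axis=1,keepdims=True); r=np.maximum(r,1e-9)
        d=np.hstack([np.sin(r)*u/r,np.cos(r)])
    else: d=np.hstack([u,np.ones((len(u),1))])
    return t,d@M.T
def onz(n,px,z,c=None):
    t,d=rays(n,px,c); k=(z-t[2])/d[:,2:]; return t+k*d
def proj(n,P,c=None):
    K,t,M=c or cam(n); q=(np.atleast_2d(P)-t)@M
    if n=="wrist":
        rr=np.hypot(q[:,0],q[:,1]); th=np.arctan2(rr,q[:,2]); u=q[:,:2]/np.maximum(rr,1e-9)[:,None]*th[:,None]
    else: u=q[:,:2]/q[:,2:]
    return u*K[0,0]+K[:2,2]
def tri(pa,pb,na="scene",nb="side"):
    ta,da=rays(na,pa); tb,db=rays(nb,pb); da=da[0]/np.linalg.norm(da[0]); db=db[0]/np.linalg.norm(db[0])
    A=np.stack([da,-db],1); k=np.linalg.lstsq(A,tb-ta,rcond=None)[0]
    a=ta+k[0]*da; b=tb+k[1]*db; return (a+b)/2,np.linalg.norm(a-b)
def st():
    s=ctrl.get_state(); return s
def crop(img,x0,y0,x1,y1,f,name):
    cv2.imwrite(f"pics/{name}.png",cv2.resize(img[y0:y1,x0:x1],None,fx=f,fy=f,interpolation=cv2.INTER_NEAREST))
def blobs(mask,amin=20):
    n,l,s,c=cv2.connectedComponentsWithStats(mask.astype(np.uint8)); 
    return [(s[i],c[i],l==i) for i in range(1,n) if s[i][4]>=amin]
E
python3 - <<'E'
from h import *
a=cv2.imread("pics/scene0.png"); b=cv2.imread("pics/side0.png")
crop(a,280,140,520,320,3.3,"sc_a"); crop(b,220,90,460,270,3.3,"sd_a")
for nm,im,n in (("scene",a,"scene"),("side",b,"side")):
    hsv=cv2.cvtColor(im,cv2.COLOR_BGR2HSV)
    m=((hsv[...,2]>120)&(hsv[...,1]<60))
    m[:110]=0
    for s,c,_ in blobs(m,25):
        print(nm,s.tolist(),c.round(1),onz(n,c,0.01)[0].round(3))
E
```

```text
scene [24, 110, 108, 43, 2901] [ 80.  132.2] [ 0.01  -0.768  0.01 ]
scene [571, 110, 69, 47, 1704] [613.9 128.8] [0.105 1.029 0.01 ]
scene [331, 130, 8, 4, 25] [334.8 131.4] [0.06  0.069 0.01 ]
scene [301, 189, 51, 56, 1855] [327.2 219.1] [ 0.459 -0.001  0.01 ]
scene [399, 189, 16, 18, 186] [406.7 196.9] [0.391 0.224 0.01 ]
scene [139, 208, 43, 25, 218] [151.6 224.3] [ 0.445 -0.442  0.01 ]
scene [199, 212, 61, 41, 1761] [230.2 231.8] [ 0.485 -0.244  0.01 ]
scene [411, 229, 13, 10, 106] [417.2 233.4] [0.523 0.215 0.01 ]
scene [142, 236, 56, 32, 480] [167.1 255. ] [ 0.546 -0.384  0.01 ]
scene [462, 254, 23, 18, 314] [472.6 262.6] [0.62  0.318 0.01 ]
scene [218, 263, 63, 52, 2963] [250.3 288.9] [ 0.652 -0.189  0.01 ]
scene [429, 262, 21, 17, 255] [439.2 269.4] [0.633 0.234 0.01 ]
scene [366, 270, 44, 39, 1327] [387.3 288.6] [0.674 0.105 0.01 ]
scene [327, 289, 14, 23, 253] [333.2 300.6] [ 0.694 -0.015  0.01 ]
scene [386, 311, 12, 15, 125] [391.5 317.3] [0.741 0.098 0.01 ]
scene [457, 321, 12, 15, 129] [462.5 327.5] [0.773 0.234 0.01 ]
scene [0, 328, 74, 13, 598] [ 35.5 334.1] [ 0.723 -0
[... 1293 characters left out ...]
70, 51, 59, 1688] [320.1 200.7] [0.485 0.017 0.01 ]
side [156, 187, 9, 7, 55] [160.  190.1] [0.069 0.074 0.01 ]
side [402, 193, 13, 20, 186] [408.3 203.1] [ 0.711 -0.002  0.01 ]
side [151, 227, 18, 18, 29] [160.7 235.9] [ 0.1   -0.069  0.01 ]
side [143, 232, 11, 9, 70] [147.9 235.7] [ 0.069 -0.067  0.01 ]
side [83, 235, 9, 8, 43] [ 87.  238.5] [-0.072 -0.067  0.01 ]
side [369, 244, 59, 87, 3116] [396.9 275.8] [ 0.645 -0.203  0.01 ]
side [290, 270, 64, 61, 2962] [322.9 299.6] [ 0.477 -0.249  0.01 ]
side [369, 339, 17, 20, 264] [376.8 348.3] [ 0.577 -0.356  0.01 ]
side [355, 361, 33, 23, 217] [367.7 375.5] [ 0.553 -0.405  0.01 ]
side [275, 369, 52, 31, 139] [305.7 388.6] [ 0.435 -0.421  0.01 ]
```

View pics/sc_a.png

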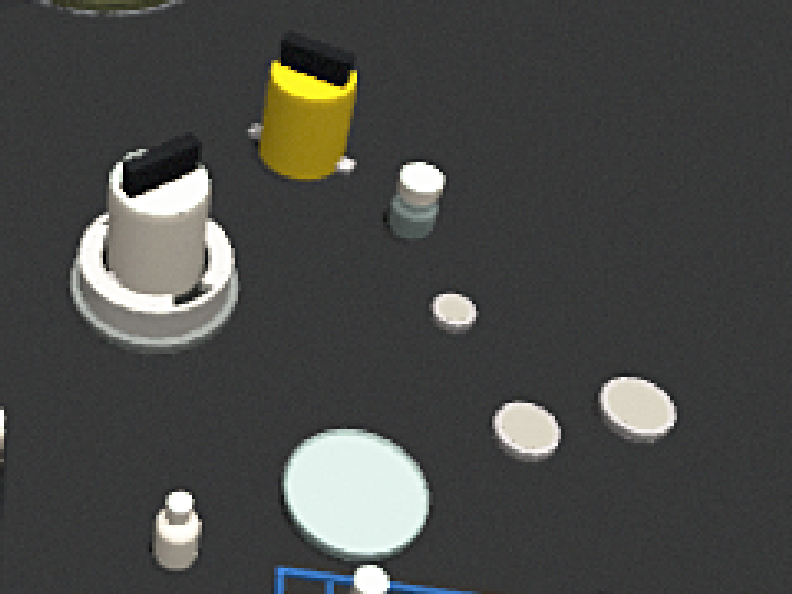

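View pics/sd_a.png

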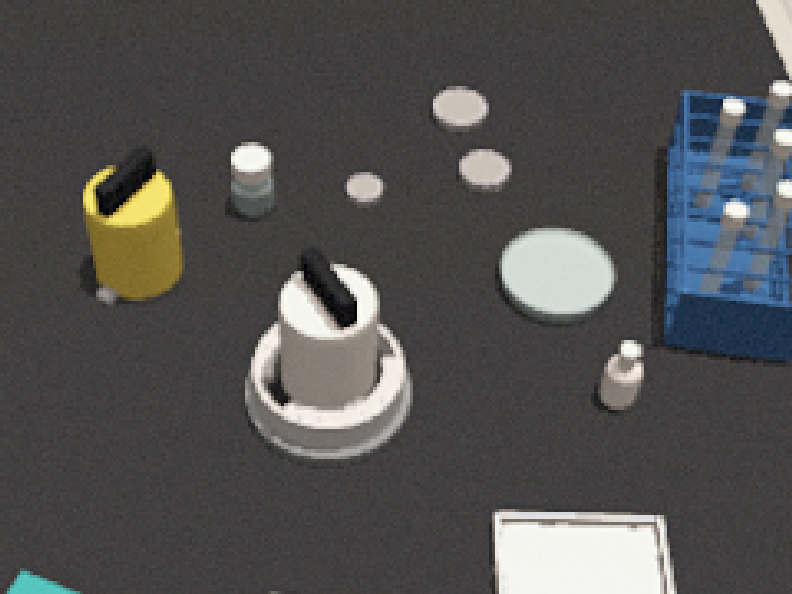

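```bash
python3 - <<'E'
from h import *
from scipy.optimize import least_squares
ims={"scene":cv2.imread("pics/scene0.png"),"side":cv2.imread("pics/side0.png")}
def circ(n,box,z,thr=100,lower=True):
    im=ims[n];x0,y0,x1,y1=box
    g=cv2.cvtColor(im,cv2.COLOR_BGR2GRAY)
    sub=cv2.resize(g[y0:y1,x0:x1],None,fx=8,fy=8,interpolation=cv2.INTER_CUBIC)
    m=(sub>thr).astype(np.uint8)
    cs,_=cv2.findContours(m,cv2.RETR_EXTERNAL,cv2.CHAIN_APPROX_NONE); c=max(cs,key=cv2.contourArea)[:,0,:].astype(float)
    p=(c+0.5)/8-0.5+[x0,y0]
    return p
# discs
for nm,bs,bd in (("small",(405,223,430,246),(318,136,342,156)),("mid",(422,256,452,285),(352,128,382,150)),("big",(455,248,490,278),(345,110,374,132))):
    for n,b in (("scene",bs),("side",bd)):
        p=circ(n,b,0)
        # silhouette = hull of top and bottom ellipses; fit ellipse at mid-height roughly
        r=[]
        # widths: horizontal extent -> diameter
        l=p[p[:,0].argmin()];q=p[p[:,0].argmax()]
        L,Q=onz(n,[l,q],0.006); 
        # top edge circle at z=.01 from far side, bottom-edge at z=0 from near side
        c0=p.mean(0)
        far=p[p[:,1]<c0[1]-0.5]; near=p[p[:,1]>c0[1]+1]
        F=onz(n,far,0.010)[:,:2]; N=onz(n,near,0.0)[:,:2]
        f=lambda v:np.r_[np.hypot(*(F-v[:2]).T)-v[2],np.hypot(*(N-v[:2]).T)-v[2]]
        s=least_squares(f,[*onz(n,c0,0.005)[0,:2],.02])
        print(nm,n,"ext dia",np.round(np.linalg.norm(L-Q)*1000,1),"fit",s.x.round(4),"dia",round(2000*s.x[2],1),"rms",np.sqrt(np.mean(s.fun**2)).round(4))
# unit foot
for n,b in (("scene",(290,180,362,255)),("side",(285,165,352,235))):
    p=circ(n,b,0,90)
    cy=p[p[:,0].argmin()][1]
    near=p[p[:,1]>cy+3]
    N=onz(n,near,0.0)[:,:2]
    s=least_squares(lambda v:np.hypot(*(N-v[:2]).T)-v[2],[.45,0,.06]); s2=least_squares(lambda v:np.hypot(*(N-v).T)-.064,[.45,0])
    print("unit",n,s.x.round(4),s2.x.round(4),np.sqrt(np.mean(s2.fun**2)).round(4))
E
```

```text
small scene ext dia 33.7 fit [0.5196 0.2168 0.0146] dia 29.2 rms 0.0015
small side ext dia 34.3 fit [0.5248 0.2205 0.0149] dia 29.7 rms 0.0009
mid scene ext dia 45.8 fit [0.6295 0.2363 0.0208] dia 41.7 rms 0.0016
mid side ext dia 47.4 fit [0.6343 0.2398 0.0208] dia 41.7 rms 0.0012
big scene ext dia 52.1 fit [0.6165 0.3206 0.0239] dia 47.7 rms 0.002
big side ext dia 53.0 fit [0.6215 0.3236 0.0237] dia 47.4 rms 0.0011
unit scene [ 0.4698 -0.0045  0.0648] [ 0.4708 -0.0046] 0.0005
unit side [0.4815 0.0033 0.0652] [0.4814 0.0018] 0.0006
```

```bash
python3 - <<'E'
from h import *
a=cv2.imread("pics/scene0.png"); b=cv2.imread("pics/side0.png")
crop(a,295,175,360,250,8,"sc_u"); crop(b,288,160,353,235,8,"sd_u")
E
```

```text
(no output)
```

View pics/sc_u.png

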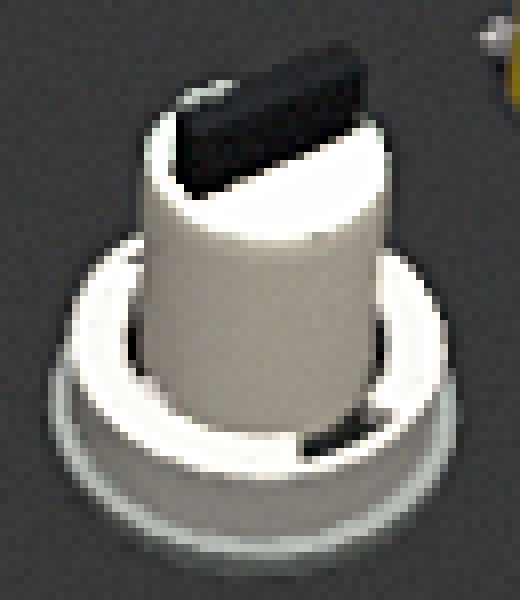

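View pics/sd_u.png

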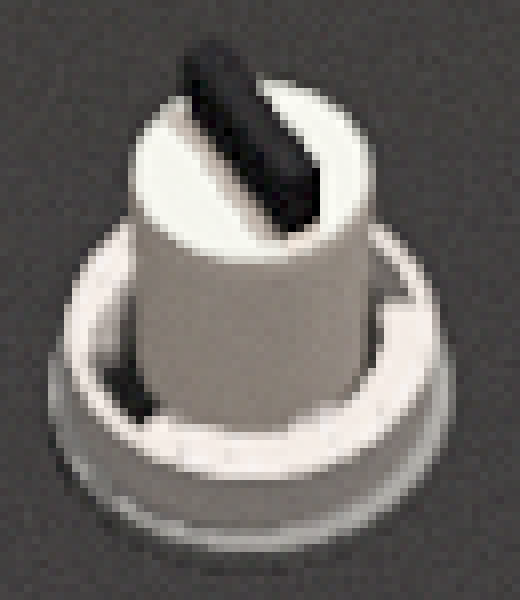

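```bash
python3 - <<'E'
from h import *
from scipy.optimize import least_squares
P=onz("scene",[[295+200/8-.5,175+198/8-.5],[295+362/8-.5,175+122/8-.5]],0.115); d=P[1]-P[0]; print(P.round(4),np.linalg.norm(d),np.degrees(np.arctan2(d[1],d[0])))
# side: bar's right-lower end corner & top-left end
P=onz("side",[[288+198/8-.5,160+120/8-.5],[288+285/8-.5,160+238/8-.5]],0.115); d=P[1]-P[0]; print(P.round(4),np.linalg.norm(d),np.degrees(np.arctan2(d[1],d[0])))
# dark mask centroid triangulated (bar mid height z=.129)
for n,b in (("scene",(310,175,345,205)),("side",(305,160,335,195))):
    im=cv2.imread(f"pics/{n}0.png"); g=cv2.cvtColor(im,cv2.COLOR_BGR2GRAY); m=np.zeros_like(g); x0,y0,x1,y1=b
    m[y0:y1,x0:x1]=(g[y0:y1,x0:x1]<42); bl=max(blobs(m,10),key=lambda t:t[0][4]); print(n,bl[0],bl[1],onz(n,bl[1],.129))
ims={"scene":cv2.imread("pics/scene0.png"),"side":cv2.imread("pics/side0.png")}
for n,b,thr in (("scene",(290,180,362,255),90),("side",(285,165,352,235),90)):
    g=cv2.cvtColor(ims[n],cv2.COLOR_BGR2GRAY);x0,y0,x1,y1=b
    sub=cv2.resize(g[y0:y1,x0:x1],None,fx=8,fy=8,interpolation=cv2.INTER_CUBIC)
    cs,_=cv2.findContours((sub>thr).astype(np.uint8),cv2.RETR_EXTERNAL,cv2.CHAIN_APPROX_NONE); c=max(cs,key=cv2.contourArea)[:,0,:]
    p=(c+.5)/8-.5+[x0,y0]; p=p[p[:,1]>p[p[:,0].argmin()][1]+3]; N=onz(n,p,.012)[:,:2]
    s=least_squares(lambda v:np.hypot(*(N-v[:2]).T)-v[2],[.45,0,.06]); print(n,s.x.round(4))
s=ctrl.get_state(); print(R.from_rotvec(s["tool_rot"]).as_matrix().round(3))
E
```

```text
[[ 0.4942 -0.0271  0.115 ]
 [ 0.4652  0.0236  0.115 ]] 0.05832808405672491 119.78773739262066
[[ 0.4662  0.0154  0.115 ]
 [ 0.4891 -0.0308  0.115 ]] 0.05156448301344094 -63.57485613056976
scene [317 180  24  20 241] [328.34439834 189.70539419] [[ 0.47860139 -0.00552468  0.129     ]]
side [310 167  18  22 132] [319.25       178.47727273] [[ 0.48131042 -0.00998051  0.129     ]]
scene [ 0.4807 -0.0061  0.0637]
side [ 0.481  -0.0056  0.0642]
[[ 0.331 -0.943 -0.001]
 [-0.943 -0.331  0.001]
 [-0.001  0.    -1.   ]]
```

```bash
Z='[0,0,0],[0,0,0],[0,0,0],[0,0,0],[0,0,0],[0,0,0],[0,0,0],[0,0,0]'; python3 -m crank '{"dp":[[-2.5,-2.9,-0.3],[-2.5,-2.9,-0.3],[-2.5,-2.9,-0.3],[-2.5,-2.9,-0.3],[-2.5,-2.9,-0.3],[-2.5,-2.9,-0.3],[-2.5,-2.9,-0.3],[-2.5,-2.9,-0.3]],"delta_rot":[[0,0,0],[0,0,0],[0,0,0],[0,0,0],[0,0,0],[0,0,0],[0,0,0],[0,0,0]]}' 8.7 30
```

```text
time: 0.95
position: [0.3684, -0.3461, 0.2257]
tool_rot: [2.563, -1.816, -0.0]
ft_force: [0.2, -0.3, 0.5]
grip_width: 0.995
```

```bash
python3 -m crank '{"dp":[[-2.5,-2.9,-0.3],[-2.5,-2.9,-0.3],[-2.5,-2.9,-0.3],[-2.5,-2.9,-0.3],[-2.5,-2.9,-0.3],[-2.5,-2.9,-0.3],[-2.5,-2.9,-0.3],[-2.5,-2.9,-0.3]],"delta_rot":[[0,0,0],[0,0,0],[0,0,0],[0,0,0],[0,0,0],[0,0,0],[0,0,0],[0,0,0]]}'
python3 -m crank '{"dp":[[0,0,0],[0,0,0],[0,0,0],[0,0,0],[0,0,0],[0,0,0],[0,0,0],[0,0,0]],"delta_rot":[[0,0,-0.144],[0,0,-0.144],[0,0,-0.144],[0,0,-0.144],[0,0,-0.144],[0,0,-0.144],[0,0,-0.144],[0,0,-0.144]]}'
python3 -m crank '{"dp":[[0,0,0],[0,0,0],[0,0,0],[0,0,0],[0,0,0],[0,0,0],[0,0,0],[0,0,0]],"delta_rot":[[0,0,-0.144],[0,0,-0.144],[0,0,-0.144],[0,0,-0.144],[0,0,0],[0,0,0],[0,0,0],[0,0,0]]}'
python3 - <<'E'
from h import *
cv2.imwrite("pics/w1.png",ctrl.get_image("wrist"))
s=st();M=R.from_rotvec(s["tool_rot"]).as_matrix();print(M.round(3),s["joint_positions"].round(2))
print(proj("wrist",[[.481,-.006,.012],[.481,-.006,.115],[.481,-.006,.143]]), proj("wrist",s["position"]))
E
```

```text
time: 1.75
position: [0.521, -0.0808, 0.2498]
tool_rot: [2.563, -1.816, 0.0]
ft_force: [-0.0, -0.4, 0.3]
grip_width: 0.999
time: 2.55
position: [0.5203, -0.0821, 0.2494]
tool_rot: [3.139, -0.118, -0.001]
ft_force: [-0.4, 0.4, -0.3]
grip_width: 1.0
time: 3.35
position: [0.5206, -0.0821, 0.2497]
tool_rot: [3.046, 0.768, -0.0]
ft_force: [-0.1, -0.2, 0.1]
grip_width: 1.002
[[ 0.88   0.474 -0.   ]
 [ 0.474 -0.88  -0.   ]
 [-0.     0.    -1.   ]] [ 0.73  0.07 -0.65  1.66  0.05  1.42  0.57]
[[317.3465763  108.94735286]
 [317.29925734 104.56869642]
 [317.28057163 102.84209165]] [[315.25359062 231.69607269]]
```

View pics/w1.png

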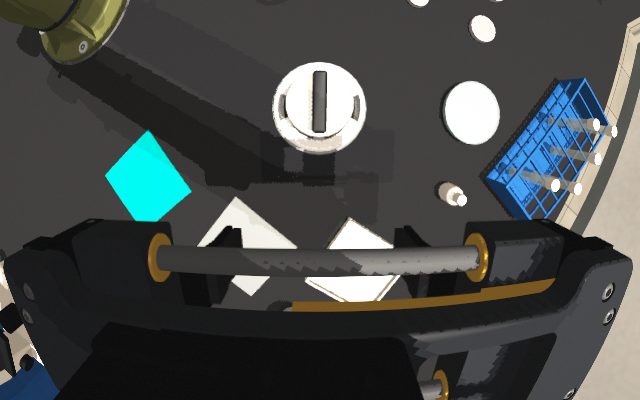

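```bash
python3 - <<'E'
from h import *
from scipy.optimize import least_squares
im=cv2.imread("pics/w1.png"); g=cv2.cvtColor(im,cv2.COLOR_BGR2GRAY)
crop(im,262,50,378,162,5,"w1c")
x0,y0,x1,y1=265,52,375,160
sub=cv2.resize(g[y0:y1,x0:x1],None,fx=6,fy=6,interpolation=cv2.INTER_CUBIC)
cs,_=cv2.findContours((sub>110).astype(np.uint8),cv2.RETR_EXTERNAL,cv2.CHAIN_APPROX_NONE); c=max(cs,key=cv2.contourArea)[:,0,:]
p=(c+.5)/6-.5+[x0,y0]; N=onz("wrist",p,.012)[:,:2]
s=least_squares(lambda v:np.hypot(*(N-v[:2]).T)-v[2],[.48,0,.06],loss="soft_l1",f_scale=.001); print("foot",s.x.round(4),np.sqrt(np.mean(s.fun**2)))
m=np.zeros_like(g); m[66:138,305:336]=(g[66:138,305:336]<70)
bl=max(blobs(m,30),key=lambda t:t[0][4]); print(bl[0],bl[1])
ys,xs=np.nonzero(bl[2]); pts=np.c_[xs,ys].astype(np.float32)
print(cv2.minAreaRect(pts)); 
box=cv2.boxPoints(cv2.minAreaRect(pts)); B=onz("wrist",box,.143); print(B.round(4),B.mean(0))
E
```

```text
foot [ 0.4818 -0.0029  0.0635] 0.000469099864100423
[313  71  11  60 115] [313.95652174  94.46086957]
((313.38677978515625, 99.71809387207031), (9.358061790466309, 59.84146499633789), 9.61972713470459)
[[ 0.4813 -0.033   0.143 ]
 [ 0.4631  0.0204  0.143 ]
 [ 0.4713  0.0231  0.143 ]
 [ 0.4896 -0.0303  0.143 ]] [ 0.4763215 -0.0049426  0.143    ]
```

View pics/w1c.png

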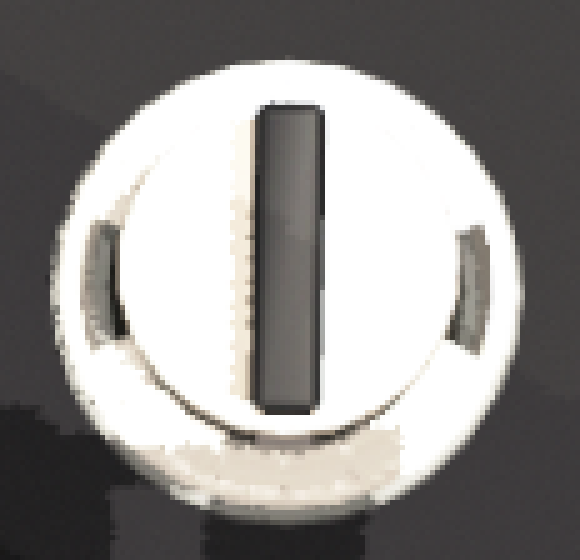

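```bash
python3 - <<'E'
from h import *
f=lambda a:np.array(a)/5+[262-.4,50-.4]
B=onz("wrist",f([[292,105],[285.5,412]]),.143); d=B[0]-B[1]; print("bar",B.round(4),B.mean(0).round(4),np.linalg.norm(d),np.degrees(np.arctan2(d[1],d[0])))
G=onz("wrist",f([[103,285],[474,292]]),.040); d=G[1]-G[0]; print("gaps",G.round(4),G.mean(0).round(4),np.linalg.norm(d),np.degrees(np.arctan2(d[1],d[0])))
print(G[1,:2]@[np.cos(.48),np.sin(.48)])
s=st(); M=R.from_rotvec(s["tool_rot"]).as_matrix(); print(np.degrees(np.arctan2(M[1,0],M[0,0])), M.T@(np.array([.482,-.004,.12])-s["position"]))
E
```

```text
bar [[ 0.4687  0.0221  0.143 ]
 [ 0.4951 -0.0294  0.143 ]] [ 0.4819 -0.0036  0.143 ] 0.05791920282909554 117.12482082080696
gaps [[ 0.4411 -0.0249  0.04  ]
 [ 0.524   0.0178  0.04  ]] [ 0.4825 -0.0036  0.04  ] 0.09325847268237505 27.267676344107198
0.4729760231109675
28.300794964076005 [ 0.00305252 -0.08704597  0.12971401]
```

```bash
python3 -m crank '{"dp":[[0.1,-2.2,0],[0.1,-2.2,0],[0.1,-2.2,0],[0,-2.1,0],[0,0,2],[0,0,2],[0,0,2],[0,0,1]],"delta_rot":[[0,0,0],[0,0,0],[0,0,0],[0,0,0],[0,0,0.019],[0,0,0],[0,0,0],[0,0,0]]}' 5 40
python3 -m crank '{"dp":[[0,0,1],[0,0,1],[0,0,1],[0,0,1],[0,0,0.3],[0,0,0],[0,0,0],[0,0,0]],"delta_rot":[[0,0,0],[0,0,0],[0,0,0],[0,0,0],[0,0,0],[0,0,0],[0,0,0],[0,0,0]]}'
python3 - <<'E'
from h import *
i=ctrl.get_image("scene"); crop(i,270,110,390,250,4,"s2a"); i=ctrl.get_image("side"); crop(i,260,110,380,250,4,"s2b")
a=cv2.imread("pics/s2a.png");b=cv2.imread("pics/s2b.png");cv2.imwrite("pics/s2.png",cv2.resize(np.hstack([a,b]),None,fx=.82,fy=.82))
E
```

```text
time: 4.2
position: [0.4805, -0.0033, 0.1784]
tool_rot: [3.053, 0.742, -0.003]
ft_force: [0.6, -0.4, 0.8]
grip_width: 0.581
time: 5.0
position: [0.4824, -0.0042, 0.1372]
tool_rot: [3.053, 0.741, 0.001]
ft_force: [-1.0, 0.1, 0.7]
grip_width: 0.576
```

View pics/s2.png

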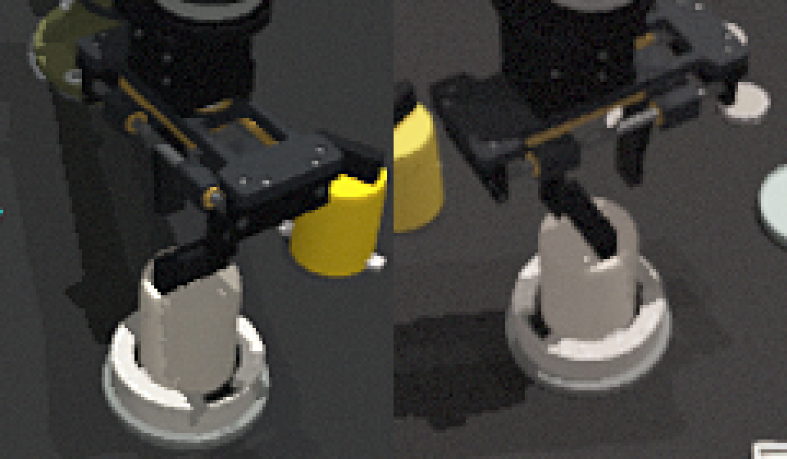

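Jaws straddle the bar (bar between fingers in both views), not touching the cap top. Close.

```bash
python3 -m crank '{"dp":[[0,0,0],[0,0,0],[0,0,0],[0,0,0],[0,0,0],[0,0,0],[0,0,0],[0,0,0]],"delta_rot":[[0,0,0],[0,0,0],[0,0,0],[0,0,0],[0,0,0],[0,0,0],[0,0,0],[0,0,0]]}' 0 50
python3 - <<'E'
from h import *
s=st();print(s["position"].round(4),s["ft_force"].round(1),s["torque"].round(2),s["grip_width"]*87,s["joint_positions"].round(2))
E
```

```text
time: 5.9
position: [0.4819, -0.0042, 0.1367]
tool_rot: [3.053, 0.741, -0.0]
ft_force: [-0.7, 0.0, 0.2]
grip_width: 0.014
[ 0.4819 -0.0042  0.1367] [-0.7  0.   0.2] [ 0.05 -0.12  0.05] 1.2101415086438825 [ 0.67  0.04 -0.72  1.92  0.03  1.19  0.41]
```

```bash
python3 - <<'E'
from h import *
i=ctrl.get_image("scene"); crop(i,270,110,390,250,4,"s3a"); i=ctrl.get_image("side"); crop(i,260,110,380,250,4,"s3b")
a=cv2.imread("pics/s3a.png");b=cv2.imread("pics/s3b.png");cv2.imwrite("pics/s3.png",cv2.resize(np.hstack([a,b]),None,fx=.82,fy=.82))
print(st()["grip_width"])
E
```

```text
0.0011330027058434101
```

View pics/s3.png

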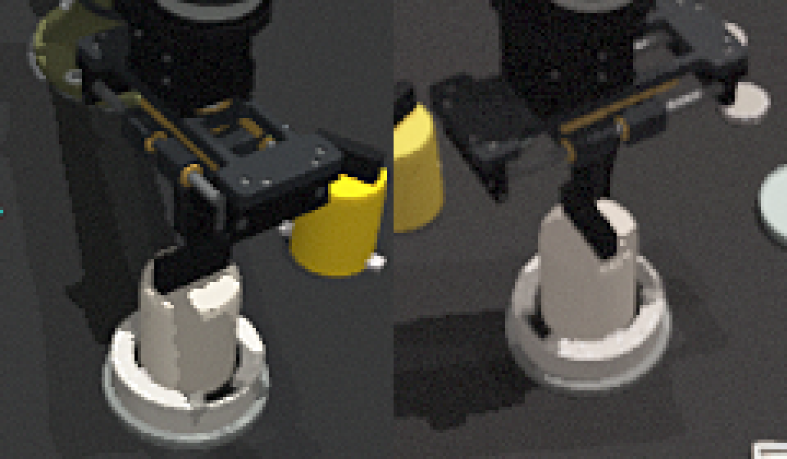

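```bash
python3 - <<'E'
from h import *
s=st();M=R.from_rotvec(s["tool_rot"]).as_matrix();p=s["position"]
T=p+M@[0,0,.019]
for n,c in (("scene",(270,110)),("side",(260,110))):
    i=ctrl.get_image(n).copy(); big=cv2.resize(i[110:250,c[0]:c[0]+120],None,fx=6,fy=6,interpolation=cv2.INTER_CUBIC)
    e=np.array([np.cos(2.044),np.sin(2.044),0]); C=np.array([.482,-.004,0])
    pts=[p,T,p+M@[0,0.0095,.019],p+M@[0,-0.0095,.019]]
    bar=[C+e*.03+[0,0,.143],C-e*.03+[0,0,.143],C+e*.03+[0,0,.115],C-e*.03+[0,0,.115]]
    for P,col in [(q,(0,0,255)) for q in pts]+[(q,(0,255,0)) for q in bar]:
        u=(proj(n,P)[0]-[c[0],110]+.5)*6; cv2.circle(big,tuple(u.astype(int).tolist()),3,col,-1)
    cv2.imwrite(f"pics/dbg_{n}.png",big[:600])
E
```

```text
(no output)
```

View pics/dbg_scene.png

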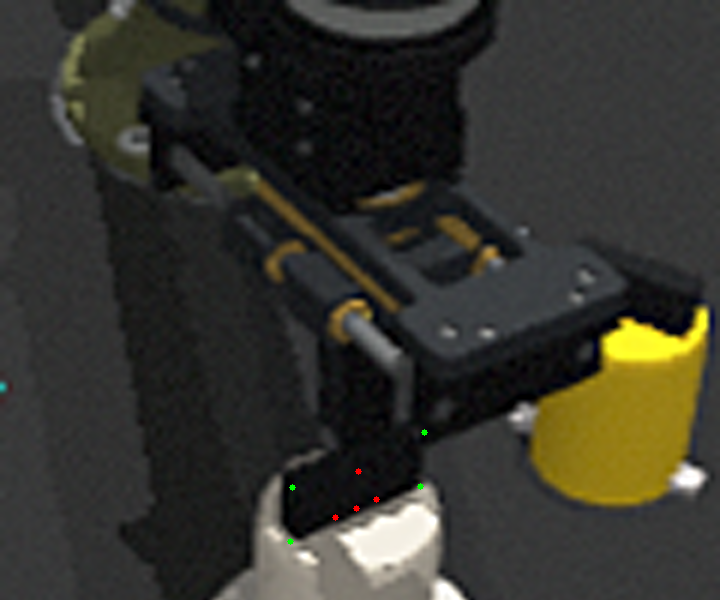

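View pics/dbg_side.png

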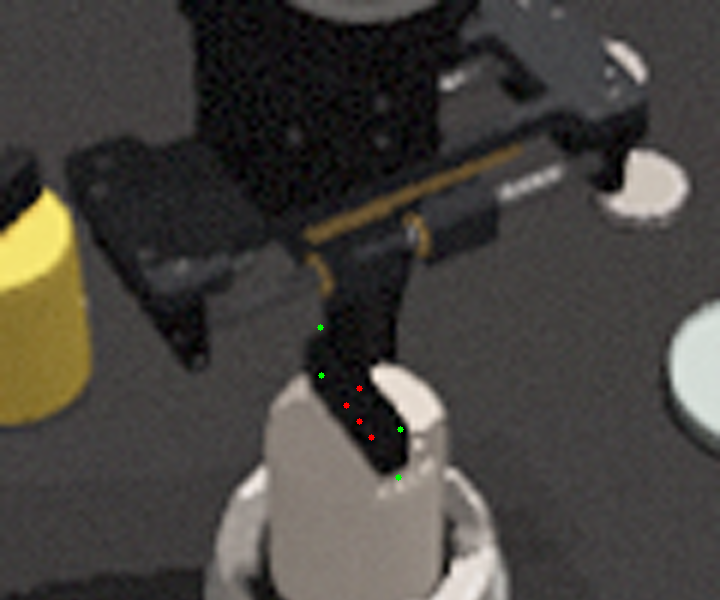

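```bash
python3 - <<'E'
from h import *
i=ctrl.get_image("wrist"); crop(i,160,120,480,340,2.4,"w3")
s=st();M=R.from_rotvec(s["tool_rot"]).as_matrix();p=s["position"]
print(proj("wrist",[p,p+M@[0,0,.019],p+M@[0,-.03,.019]]))
E
```

```text
[[315.26766339 231.74723811]
 [315.45398965 222.19958844]
 [315.37663579 179.1610443 ]]
```

View pics/w3.png

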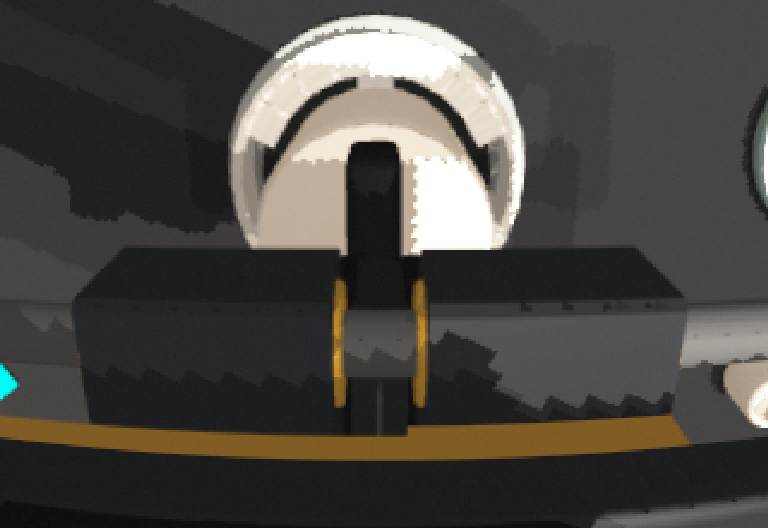

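```bash
python3 - <<'E'
from h import *
s=st();M=R.from_rotvec(s["tool_rot"]).as_matrix();p=np.array([.4824,-.0042,.1372])
out=[]
for n,c,f in (("scene",(270,110),"s2a"),("side",(260,110),"s2b")):
    big=cv2.resize(cv2.imread(f"pics/{f}.png"),None,fx=1.5,fy=1.5,interpolation=cv2.INTER_CUBIC)
    for x,col in ((.025,(0,0,255)),(-.025,(0,0,255)),(.04,(0,255,0)),(-.04,(0,255,0))):
      for z in (0,.019):
       for y in (-.0095,.0095):
        u=(proj(n,p+M@[x,y,z])[0]-[c[0],110]+.5)*6; cv2.circle(big,tuple(u.astype(int).tolist()),2,col,-1)
    out.append(big[150:650,150:550])
cv2.imwrite("pics/dbg2.png",np.hstack(out))
E
```

View pics/dbg2.png

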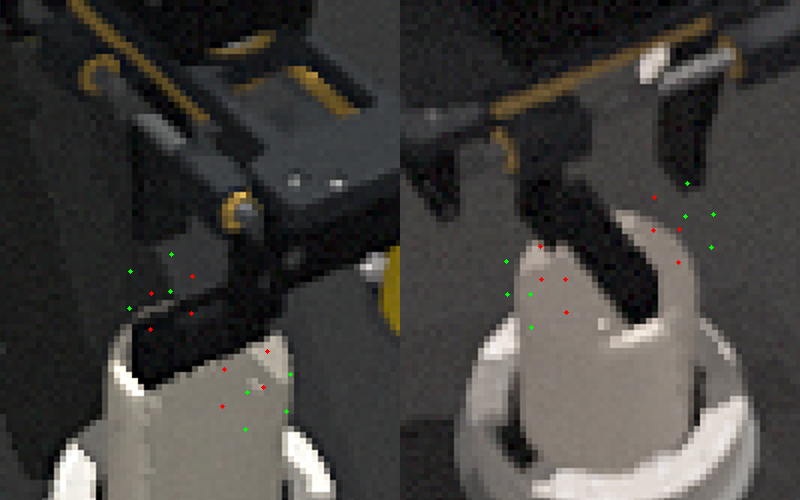

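```bash
python3 -m crank '{"dp":[[0,0,0],[0,0,0],[0,0,0],[0,0,0],[0,0,0.2],[0,0,0.2],[0,0,0],[0,0,0]],"delta_rot":[[0,0,0],[0,0,0],[0,0,0],[0,0,0],[0,0,0],[0,0,0],[0,0,0],[0,0,0]]}' 5 40
python3 - <<'E'
from h import *
out=[]
for n,c in (("scene",(295,130)),("side",(285,130))):
    i=ctrl.get_image(n); out.append(cv2.resize(i[130:215,c[0]:c[0]+65],None,fx=6,fy=6,interpolation=cv2.INTER_CUBIC))
cv2.imwrite("pics/dbg3.png",np.clip(np.hstack(out).astype(float)*1.6,0,255).astype(np.uint8))
print(st()["ft_force"])
E
```

```text
time: 6.95
position: [0.4818, -0.0041, 0.1326]
tool_rot: [-3.053, -0.741, 0.0]
ft_force: [0.6, -0.8, 0.0]
grip_width: 0.558
[1.17058233 0.28509513 0.90312644]
```

View pics/dbg3.png

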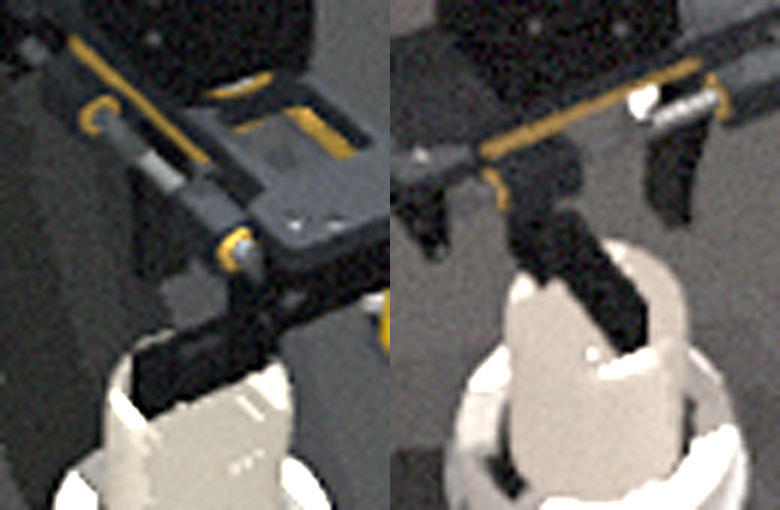

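```bash
python3 - <<'E'
from h import *
s=st();M=R.from_rotvec(s["tool_rot"]).as_matrix();p=s["position"]
for x,px in ((.03,(333.3,167.5)),(-.03,(309.2,175.8)),):
    for z in (-.03,-.02,-.01,0,.01,.02): print(x,z,(proj("side",p+M@[x,0,z])[0]).round(1),px)
print(tri((295+190/6,130+310/6),(333.3,167.5)))
E
```

```text
0.03 -0.03 [330.9 161.6] (333.3, 167.5)
0.03 -0.02 [330.8 164.7] (333.3, 167.5)
0.03 -0.01 [330.7 167.7] (333.3, 167.5)
0.03 0 [330.6 170.6] (333.3, 167.5)
0.03 0.01 [330.5 173.5] (333.3, 167.5)
0.03 0.02 [330.4 176.3] (333.3, 167.5)
-0.03 -0.03 [307.7 171.6] (309.2, 175.8)
-0.03 -0.02 [307.8 174.6] (309.2, 175.8)
-0.03 -0.01 [307.9 177.5] (309.2, 175.8)
-0.03 0 [307.9 180.5] (309.2, 175.8)
-0.03 0.01 [308.  183.3] (309.2, 175.8)
-0.03 0.02 [308.1 186.1] (309.2, 175.8)
(array([ 0.50987677, -0.01716992,  0.17719408]), np.float64(0.00745797715639551))
```

```bash
python3 -m crank '{"dp":[[0,0,0.2],[0,0,0.2],[0,0,0.2],[0,0,0.2],[0,0,0.2],[0,0,0],[0,0,0],[0,0,0]],"delta_rot":[[0,0,0],[0,0,0],[0,0,0],[0,0,0],[0,0,0],[0,0,0],[0,0,0],[0,0,0]]}'
python3 -m crank '{"dp":[[0,0,0.2],[0,0,0.2],[0,0,0.2],[0,0,0.2],[0,0,0.1],[0,0,0],[0,0,0],[0,0,0]],"delta_rot":[[0,0,0],[0,0,0],[0,0,0],[0,0,0],[0,0,0],[0,0,0],[0,0,0],[0,0,0]]}'
python3 - <<'E'
from h import *
out=[]
for n,c in (("scene",(295,130)),("side",(285,130))):
    i=ctrl.get_image(n); out.append(cv2.resize(i[130:215,c[0]:c[0]+65],None,fx=6,fy=6,interpolation=cv2.INTER_CUBIC))
cv2.imwrite("pics/dbg4.png",np.clip(np.hstack(out).astype(float)*1.6,0,255).astype(np.uint8))
print(st()["ft_force"])
E
```

```text
time: 7.85
position: [0.482, -0.0041, 0.1228]
tool_rot: [3.053, 0.741, 0.0]
ft_force: [-0.3, -0.3, -0.1]
grip_width: 0.574
time: 8.65
position: [0.482, -0.0041, 0.1138]
tool_rot: [3.053, 0.741, 0.0]
ft_force: [-0.1, -0.1, -0.3]
grip_width: 0.576
[0.49354481 0.09136975 0.1500141 ]
```

View pics/dbg4.png

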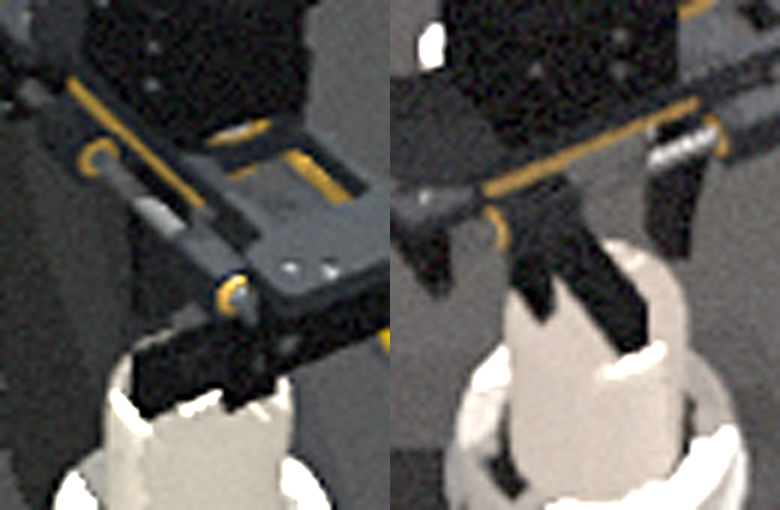

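```bash
python3 -m crank '{"dp":[[0,0,0.1],[0,0,0.1],[0,0,0.1],[0,0,0.1],[0,0,0.1],[0,0,0.1],[0,0,0],[0,0,0]],"delta_rot":[[0,0,0],[0,0,0],[0,0,0],[0,0,0],[0,0,0],[0,0,0],[0,0,0],[0,0,0]]}'
python3 -m crank '{"dp":[[0,0,0],[0,0,0],[0,0,0],[0,0,0],[0,0,0],[0,0,0],[0,0,0],[0,0,0]],"delta_rot":[[0,0,0],[0,0,0],[0,0,0],[0,0,0],[0,0,0],[0,0,0],[0,0,0],[0,0,0]]}' 0 55
python3 - <<'E'
from h import *
s=st();print(s["position"].round(4),s["ft_force"].round(1),s["torque"].round(2),s["grip_width"]*87,s["joint_positions"].round(2))
out=[]
for n,c in (("scene",(295,130)),("side",(285,130))):
    i=ctrl.get_image(n); out.append(cv2.resize(i[130:215,c[0]:c[0]+65],None,fx=6,fy=6,interpolation=cv2.INTER_CUBIC))
cv2.imwrite("pics/dbg5.png",np.clip(np.hstack(out).astype(float)*1.6,0,255).astype(np.uint8))
E
```

```text
time: 9.55
position: [0.4819, -0.0041, 0.1077]
tool_rot: [3.053, 0.741, -0.0]
ft_force: [0.3, 0.8, -0.3]
grip_width: 0.58
time: 10.35
position: [0.4815, -0.0044, 0.1077]
tool_rot: [3.053, 0.741, -0.002]
ft_force: [-2.4, -0.8, 2.8]
grip_width: 0.154
[ 0.4815 -0.0044  0.1077] [-2.4 -0.8  2.8] [-0.21  0.46  0.1 ] 13.415956433927493 [ 0.66  0.08 -0.72  1.95  0.06  1.13  0.39]
```

View pics/dbg5.png

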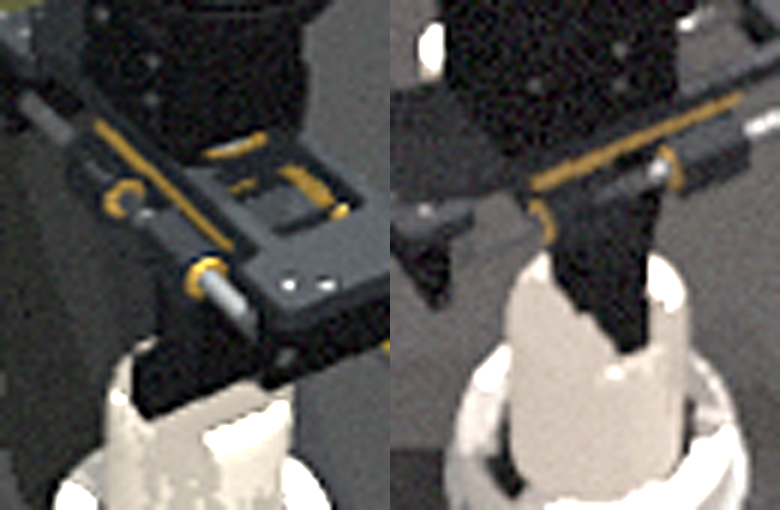

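```bash
python3 -m crank '{"dp":[[0,0,0.15],[0,0,0.15],[0,0,0.15],[0,0,0.15],[0,0,0.15],[0,0,0.05],[0,0,0],[0,0,0]],"delta_rot":[[0,0,0],[0,0,0],[0,0,0],[0,0,0],[0,0,0],[0,0,0],[0,0,0],[0,0,0]]}' 0 60
python3 - <<'E'
from h import *
s=st();print(s["position"].round(4),s["ft_force"].round(1),s["torque"].round(2),s["grip_width"]*87,s["joint_positions"].round(2))
E
```

```text
time: 11.25
position: [0.4819, -0.0044, 0.1003]
tool_rot: [3.052, 0.74, -0.001]
ft_force: [-4.5, -1.9, 9.2]
grip_width: 0.152
[ 0.4819 -0.0044  0.1003] [-4.5 -1.9  9.2] [-0.23  0.98  0.02] 13.240795501780564 [ 0.65  0.09 -0.72  1.96  0.06  1.12  0.38]
```

```bash
python3 -m crank '{"dp":[[0,0,0],[0,0,0],[0,0,0],[0,0,0],[0,0,0],[0,0,0],[0,0,0],[0,0,0]],"delta_rot":[[0,0,-0.04],[0,0,-0.08],[0,0,-0.1],[0,0,-0.1],[0,0,-0.1],[0,0,-0.1],[0,0,-0.1],[0,0,-0.1]]}'
python3 - <<'E'
from h import *
s=st();print(s["position"].round(4),s["ft_force"].round(1),s["torque"].round(2),s["grip_width"]*87,s["joint_positions"].round(2))
M=R.from_rotvec(s["tool_rot"]).as_matrix();print(np.degrees(np.arctan2(M[1,0],M[0,0])))
crop(ctrl.get_image("side"),285,130,355,235,6,"t1")
E
```

```text
time: 12.05
position: [0.4834, -0.0035, 0.1009]
tool_rot: [2.592, 1.773, 0.004]
ft_force: [-1.9, 1.2, 8.9]
grip_width: 0.157
[ 0.4834 -0.0035  0.1009] [-1.9  1.2  8.9] [ 0.31  0.38 -0.18] 13.673834946792525 [ 0.69  0.09 -0.76  1.96  0.07  1.12  1.1 ]
68.7288995424885
```

View pics/t1.png

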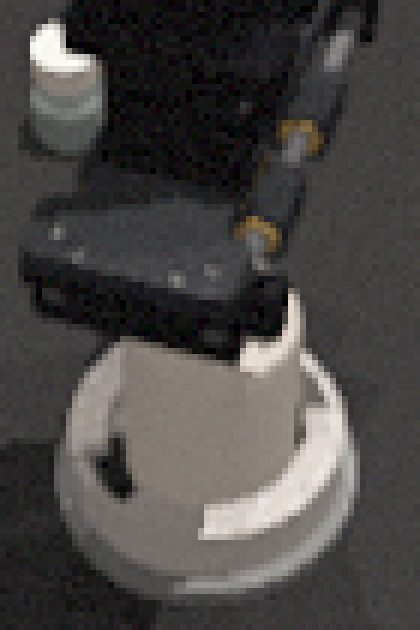

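```bash
python3 -m crank '{"dp":[[0,0,0],[0,0,0],[0,0,0],[0,0,0],[0,0,0],[0,0,0],[0,0,0],[0,0,0]],"delta_rot":[[0,0,-0.1],[0,0,-0.12],[0,0,-0.12],[0,0,-0.12],[0,0,-0.12],[0,0,-0.12],[0,0,-0.1],[0,0,-0.04]]}'
python3 - <<'E'
from h import *
s=st();print(s["position"].round(4),s["ft_force"].round(1),s["torque"].round(2),s["grip_width"]*87,s["joint_positions"].round(2))
M=R.from_rotvec(s["tool_rot"]).as_matrix();print(np.degrees(np.arctan2(M[1,0],M[0,0])))
crop(ctrl.get_image("side"),285,130,355,235,6,"t2")
crop(ctrl.get_image("scene"),290,150,370,250,6,"t2s")
E
```

```text
time: 12.9
position: [0.4833, -0.0032, 0.1008]
tool_rot: [1.645, 2.674, 0.004]
ft_force: [-1.8, 1.3, 8.4]
grip_width: 0.158
[ 0.4833 -0.0032  0.1008] [-1.8  1.3  8.4] [ 0.42  0.45 -0.18] 13.753974783286496 [ 0.74  0.1  -0.82  1.96  0.08  1.12  1.93]
116.79168058850463
```

View pics/t2.png

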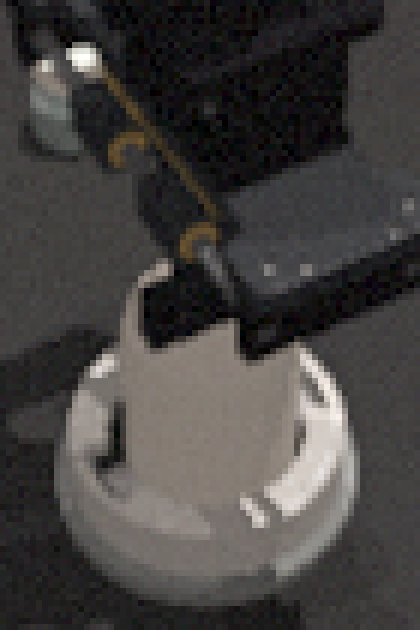

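View pics/t2s.png

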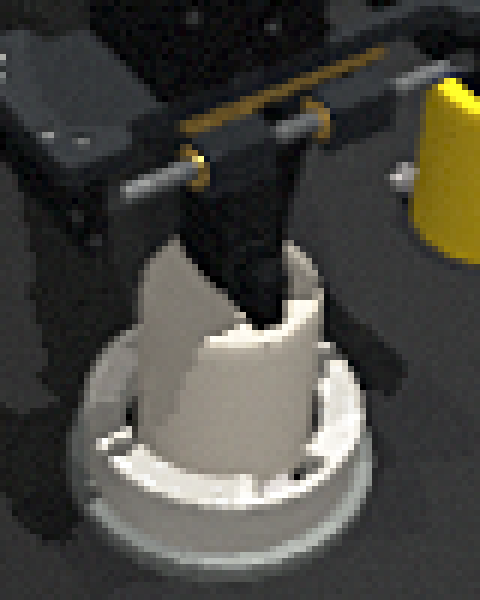

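```bash
python3 -m crank '{"dp":[[0,0,-0.2],[0,0,-0.2],[0,0,-0.3],[0,0,-0.3],[0,0,-0.4],[0,0,-0.4],[0,0,-0.4],[0,0,-0.4]],"delta_rot":[[0,0,0],[0,0,0],[0,0,0],[0,0,0],[0,0,0],[0,0,0],[0,0,0],[0,0,0]]}'
python3 - <<'E'
from h import *
s=st();print(s["position"].round(4),s["ft_force"].round(1),s["torque"].round(2),s["grip_width"]*87,s["joint_positions"].round(2))
crop(ctrl.get_image("side"),285,130,355,235,6,"t3")
E
```

```text
time: 13.8
position: [0.4815, -0.0043, 0.1255]
tool_rot: [-1.649, -2.673, 0.001]
ft_force: [-0.3, 0.6, -2.4]
grip_width: 0.153
[ 0.4815 -0.0043  0.1255] [-0.3  0.6 -2.4] [ 0.16 -0.16  0.03] 13.313340876102997 [ 0.75  0.06 -0.82  1.93  0.05  1.17  1.96]
```

View pics/t3.png

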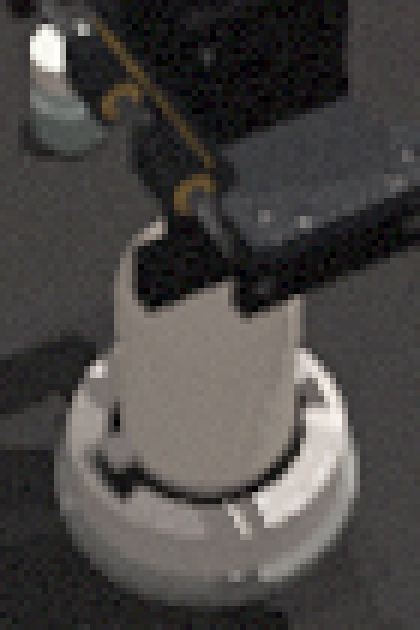

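```bash
python3 -m crank '{"dp":[[0,0,-0.5],[0,0,-0.7],[0,0,-0.8],[0,0,-0.8],[0,0,-0.8],[0,0,-0.8],[0,0,-0.7],[0,0,-0.4]],"delta_rot":[[0,0,0],[0,0,0],[0,0,0],[0,0,0],[0,0,0],[0,0,0],[0,0,0],[0,0,0]]}'
python3 -m crank '{"dp":[[-1,-0.5,0],[-2.2,-1.1,0],[-3.4,-1.8,0],[-4,-2.1,0],[-4,-2.1,0],[-3.4,-1.8,0],[-2.2,-1.2,0],[-1,-0.5,0]],"delta_rot":[[0,0,0],[0,0,0],[0,0,0],[0,0,0],[0,0,0],[0,0,0],[0,0,0],[0,0,0]]}'
python3 - <<'E'
from h import *
s=st();print(s["position"].round(4),s["ft_force"].round(1),s["torque"].round(2),s["grip_width"]*87,s["joint_positions"].round(2))
i=ctrl.get_image("side");cv2.imwrite("pics/t4.png",i)
j=ctrl.get_image("scene");cv2.imwrite("pics/t4s.png",j)
E
```

```text
time: 14.65
position: [0.4823, -0.0042, 0.1816]
tool_rot: [1.649, 2.673, 0.0]
ft_force: [0.1, 0.2, -3.7]
grip_width: 0.158
time: 15.45
position: [0.4761, -0.2476, 0.1798]
tool_rot: [-1.656, -2.668, 0.002]
ft_force: [0.7, -0.0, -2.4]
grip_width: 0.153
[ 0.4761 -0.2476  0.1798] [ 0.7 -0.  -2.4] [ 0.13 -0.11  0.01] 13.308893200058657 [ 0.98  0.13 -0.6   1.74  0.08  1.29  2.4 ]
```

View pics/t4.png

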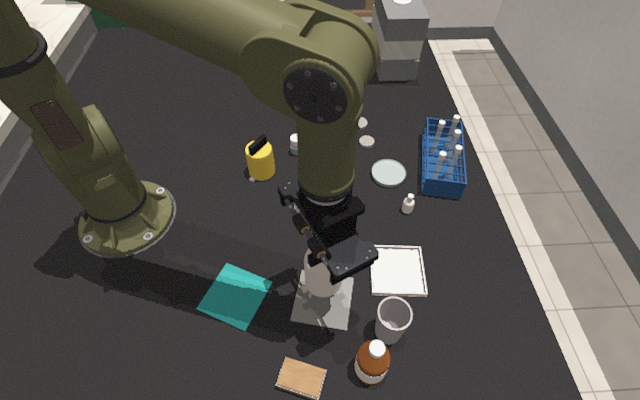

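View pics/t4s.png

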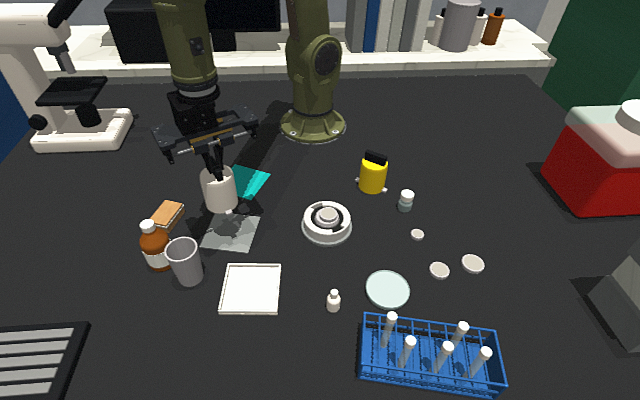

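```bash
python3 -m crank '{"dp":[[0,0,0.6],[0,0,1.3],[0,0,1.7],[0,0,1.9],[0,0,1.7],[0,0,1.2],[0,0,0.7],[0,0,0.3]],"delta_rot":[[0,0,0],[0,0,0],[0,0,0],[0,0,0],[0,0,0],[0,0,0],[0,0,0],[0,0,0]]}'
python3 -m crank '{"dp":[[0,0,0.1],[0,0,0.1],[0,0,0.1],[0,0,0.1],[0,0,0.1],[0,0,0],[0,0,0],[0,0,0]],"delta_rot":[[0,0,0],[0,0,0],[0,0,0],[0,0,0],[0,0,0],[0,0,0],[0,0,0],[0,0,0]]}'
python3 - <<'E'
from h import *
s=st();print(s["position"].round(4),s["ft_force"].round(1),s["torque"].round(2),s["grip_width"]*87,s["joint_positions"].round(2))
E
```

```text
time: 16.35
position: [0.4776, -0.2426, 0.086]
tool_rot: [-1.648, -2.674, -0.0]
ft_force: [-1.1, 0.5, -2.1]
grip_width: 0.152
time: 17.15
position: [0.4778, -0.2434, 0.0818]
tool_rot: [1.65, 2.674, -0.0]
ft_force: [0.7, -0.2, -2.0]
grip_width: 0.153
[ 0.4778 -0.2434  0.0818] [ 0.7 -0.2 -2. ] [ 0.13 -0.12  0.06] 13.296890672737277 [ 0.96  0.22 -0.59  1.86  0.14  1.1   2.35]
```

```bash
python3 -m crank '{"dp":[[0,0,0.1],[0,0,0.1],[0,0,0],[0,0,0],[0,0,0],[0,0,0],[0,0,0],[0,0,0]],"delta_rot":[[0,0,0],[0,0,0],[0,0,0],[0,0,0],[0,0,0],[0,0,0],[0,0,0],[0,0,0]]}'
python3 - <<'E'
from h import *
s=st();print(s["position"].round(4),s["ft_force"].round(1),s["torque"].round(2),s["grip_width"]*87)
i=ctrl.get_image("side");crop(i,270,200,370,340,4,"t5");i=ctrl.get_image("scene");crop(i,180,120,280,260,4,"t5s")
cv2.imwrite("pics/t5b.png",np.hstack([cv2.imread("pics/t5.png"),cv2.imread("pics/t5s.png")]))
E
```

```text
time: 17.95
position: [0.4782, -0.2439, 0.0807]
tool_rot: [1.649, 2.672, -0.001]
ft_force: [-1.8, -0.2, 5.8]
grip_width: 0.149
[ 0.4782 -0.2439  0.0807] [-1.8 -0.2  5.8] [ 0.22  0.41 -0.02] 12.99960982617094
```

View pics/t5b.png

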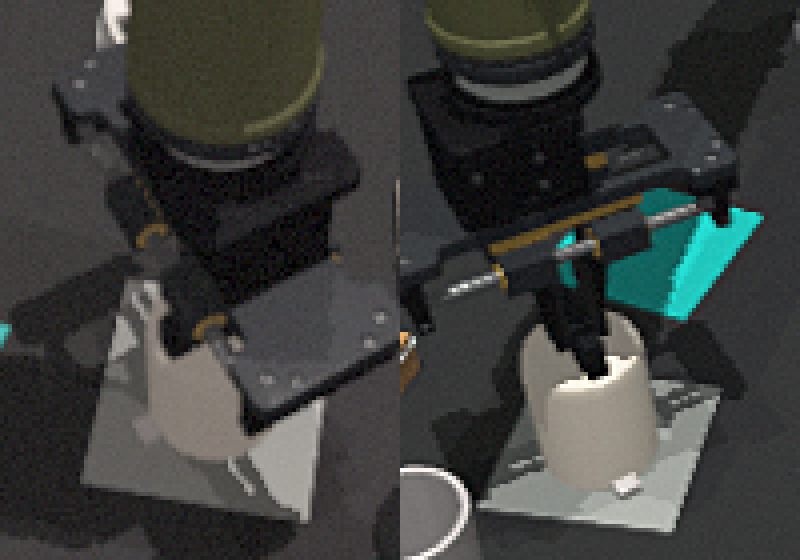

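```bash
python3 -m crank '{"dp":[[0,0,0],[0,0,0],[0,0,0],[0,0,-0.5],[0,0,-1.5],[0,0,-2.5],[0,0,-3],[0,0,-2.5]],"delta_rot":[[0,0,0],[0,0,0],[0,0,0],[0,0,0],[0,0,0],[0,0,0],[0,0,0],[0,0,0]]}' 5 50
python3 - <<'E'
from h import *
s=st();M=R.from_rotvec(s["tool_rot"]).as_matrix();print(s["position"].round(4),s["ft_force"].round(1),s["grip_width"]*87)
print(M.T@(np.array([.5,-.115,.03])-s["position"])*100)
cv2.imwrite("pics/t6.png",ctrl.get_image("side"))
E
```

```text
time: 18.85
position: [0.4785, -0.2435, 0.1826]
tool_rot: [1.648, 2.672, -0.0]
ft_force: [-0.2, 0.1, -0.5]
grip_width: 0.573
[ 0.4785 -0.2435  0.1826] [-0.2  0.1 -0.5] 49.83291820000045
[10.54480364  7.6738735  15.24851716]
```

View pics/t6.png

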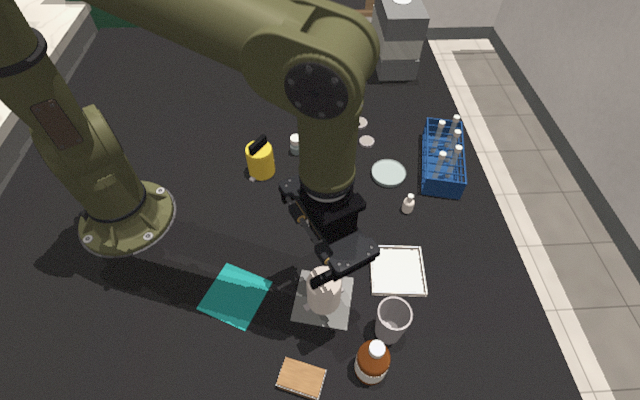

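```bash
python3 -m crank '{"dp":[[0,0,-0.8],[0,0,-0.8],[0,0,-0.8],[0,0,-0.8],[0,0,-0.8],[0,0,-0.8],[0,0,-0.8],[0,0,-0.8]],"delta_rot":[[0,0,0.14],[0,0,0.14],[0,0,0.14],[0,0,0.14],[0,0,0.14],[0,0,0.14],[0,0,0.14],[0,0,0.14]]}' 7
python3 -m crank '{"dp":[[0,0,0],[0,0,0],[0,0,0],[0,0,0],[2.5,-3,0],[3,-3.5,0],[3,-3.5,0],[2.4,-2.2,0]],"delta_rot":[[0,0,0.14],[0,0,0.14],[0,0,0.14],[0,0,0.031],[0,0,0],[0,0,0],[0,0,0],[0,0,0]]}'
python3 -m crank '{"dp":[[0,0,0],[0,0,0],[0,0,0],[0,0,0],[0,0,0],[0,0,0],[0,0,0],[0,0,0]],"delta_rot":[[0,0,0],[0,0,0],[0,0,0],[0,0,0],[0,0,0],[0,0,0],[0,0,0],[0,0,0]]}'
python3 - <<'E'
from h import *
s=st();M=R.from_rotvec(s["tool_rot"]).as_matrix();print(s["position"].round(4),s["ft_force"].round(1),s["grip_width"]*87,np.degrees(np.arctan2(M[1,0],M[0,0])))
im=ctrl.get_image("wrist");cv2.imwrite("pics/w4.png",im)
u=proj("wrist",[.482,-.004,.044])[0];print(u);x,y=u.astype(int);crop(im,x-60,max(0,y-60),x+60,y+60,5,"w4c");print(x,y)
np.save("w4.npy",np.r_[s["position"]])
E
```

```text
time: 19.7
position: [0.4781, -0.2433, 0.2453]
tool_rot: [2.82, 1.381, 0.001]
ft_force: [-0.6, 0.0, -0.2]
grip_width: 0.803
time: 20.5
position: [0.5211, -0.0815, 0.2453]
tool_rot: [3.055, 0.729, 0.003]
ft_force: [0.8, 0.2, 0.9]
grip_width: 0.801
time: 21.3
position: [0.5205, -0.0856, 0.2437]
tool_rot: [-3.057, -0.723, 0.0]
ft_force: [0.9, 1.2, 0.0]
grip_width: 0.805
[ 0.5205 -0.0856  0.2437] [0.9 1.2 0. ] 70.05438386348148 26.626847323779486
[318.08240858 104.1119927 ]
318 104
```

View pics/w4c.png

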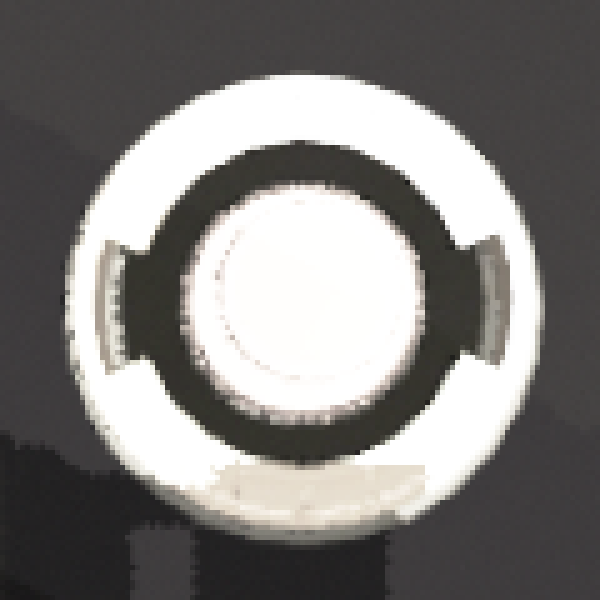

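```bash
python3 - <<'E'
from h import *
from scipy.optimize import least_squares
im=cv2.imread("pics/w4.png");g=cv2.cvtColor(im,cv2.COLOR_BGR2GRAY)
x0,y0=258,44; sub=cv2.resize(g[y0:164,x0:378],None,fx=6,fy=6,interpolation=cv2.INTER_CUBIC)
c=cam("wrist")
cs,h=cv2.findContours((sub>110).astype(np.uint8),cv2.RETR_CCOMP,cv2.CHAIN_APPROX_NONE)
for k,q in enumerate(cs):
    if cv2.contourArea(q)<20000: continue
    p=(q[:,0,:]+.5)/6-.5+[x0,y0]
    for z in (.012,.040,.044):
        N=onz("wrist",p,z,c)[:,:2]
        s=least_squares(lambda v:np.hypot(*(N-v[:2]).T)-v[2],[.48,0,.06],loss="soft_l1",f_scale=.0008); print(k,h[0][k],z,s.x.round(4),np.sqrt(np.mean(s.fun**2)).round(5))
# contrast stretch on the plate
w=im[y0:164,x0:378].astype(float); d=np.clip((w-225)*8,0,255).astype(np.uint8); cv2.imwrite("pics/w4d.png",cv2.resize(d,None,fx=5,fy=5,interpolation=cv2.INTER_NEAREST))
i=ctrl.get_image("scene");j=ctrl.get_image("side")
a=cv2.resize(i[190:250,295:360],None,fx=6,fy=6,interpolation=cv2.INTER_CUBIC);b=cv2.resize(j[175:235,288:353],None,fx=6,fy=6,interpolation=cv2.INTER_CUBIC)
cv2.imwrite("pics/sc7.png",i);cv2.imwrite("pics/sd7.png",j)
cv2.imwrite("pics/u7.png",np.hstack([a,b]))
E
```

```text
0 [ 1 -1 -1 -1] 0.012 [ 0.4813 -0.0022  0.0324] 0.00042
0 [ 1 -1 -1 -1] 0.04 [ 0.482  -0.0037  0.0302] 0.00039
0 [ 1 -1 -1 -1] 0.044 [ 0.4821 -0.0039  0.0299] 0.00039
1 [-1  0  2 -1] 0.012 [ 0.4817 -0.0027  0.0635] 0.00042
1 [-1  0  2 -1] 0.04 [ 0.4824 -0.0042  0.0592] 0.00039
1 [-1  0  2 -1] 0.044 [ 0.4825 -0.0044  0.0586] 0.00039
10 [-1  9 -1  1] 0.012 [ 0.4811 -0.0019  0.0435] 0.00267
10 [-1  9 -1  1] 0.04 [ 0.4818 -0.0035  0.0406] 0.00249
10 [-1  9 -1  1] 0.044 [ 0.4819 -0.0037  0.0402] 0.00246
```

View pics/w4d.png

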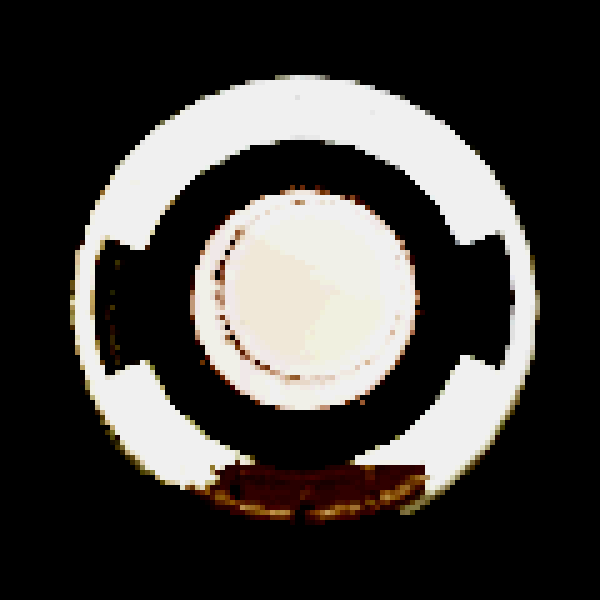

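View pics/u7.png

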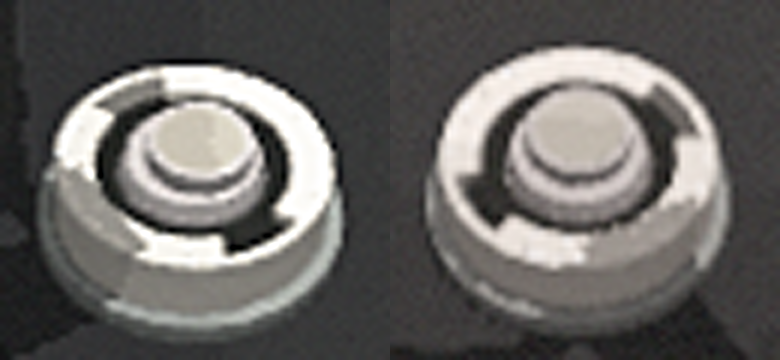

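```bash
python3 - <<'E'
from h import *
# spent centre using stored wrist cam (arm has not moved)
print(onz("wrist",[319.6,101.6],.054))
E
python3 -m crank '{"dp":[[0,0,1.5],[0,0,3.5],[0,0,4],[0,0,4],[0,0,4],[0,0,3.4],[0,0,2],[0,0,0.6]],"delta_rot":[[0,0,0],[0,0,0],[0,0,0],[0,0,0],[0,0,0],[0,0,0],[0,0,0],[0,0,0]]}'
python3 -m crank '{"dp":[[0,0,0.2],[0,0,0.2],[0,0,0.2],[0,0,0.2],[0,0,0.2],[0,0,0],[0,0,0],[0,0,0]],"delta_rot":[[0,0,0],[0,0,0],[0,0,0],[0,0,0],[0,0,0],[0,0,0],[0,0,0],[0,0,0]]}'
```

```text
[[ 0.48250791 -0.00094012  0.054     ]]
time: 22.25
position: [0.5175, -0.0848, 0.0102]
tool_rot: [-3.054, -0.724, 0.008]
ft_force: [-0.4, -0.7, 0.2]
grip_width: 0.804
time: 23.05
position: [0.5207, -0.0855, 0.0039]
tool_rot: [3.057, 0.724, 0.0]
ft_force: [0.2, 0.6, -1.0]
grip_width: 0.806
```

```bash
python3 -m crank '{"dp":[[0,0,0.1],[0,0,0.1],[0,0,0.1],[0,0,0.1],[0,0,0.1],[0,0,0.1],[0,0,0.1],[0,0,0]],"delta_rot":[[0,0,0],[0,0,0],[0,0,0],[0,0,0],[0,0,0],[0,0,0],[0,0,0],[0,0,0]]}'
python3 -m crank '{"dp":[[0,0,0.1],[0,0,0.1],[0,0,0.1],[0,0,0.1],[0,0,0],[0,0,0],[0,0,0],[0,0,0]],"delta_rot":[[0,0,0],[0,0,0],[0,0,0],[0,0,0],[0,0,0],[0,0,0],[0,0,0],[0,0,0]]}'
```

```text
time: 23.85
position: [0.5204, -0.0854, -0.0034]
tool_rot: [-3.057, -0.724, 0.0]
ft_force: [-0.2, -0.9, -0.0]
grip_width: 0.803
time: 24.65
position: [0.5206, -0.0855, -0.0072]
tool_rot: [3.057, 0.724, 0.0]
ft_force: [0.1, 0.9, 0.5]
grip_width: 0.8
```

```bash
python3 -m crank '{"dp":[[0,0,0.1],[0,0,0.1],[0,0,0.1],[0,0,0],[0,0,0],[0,0,0],[0,0,0],[0,0,0]],"delta_rot":[[0,0,0],[0,0,0],[0,0,0],[0,0,0],[0,0,0],[0,0,0],[0,0,0],[0,0,0]]}'
python3 -m crank '{"dp":[[0,0,0.1],[0,0,0.1],[0,0,0],[0,0,0],[0,0,0],[0,0,0],[0,0,0],[0,0,0]],"delta_rot":[[0,0,0],[0,0,0],[0,0,0],[0,0,0],[0,0,0],[0,0,0],[0,0,0],[0,0,0]]}'
python3 - <<'E'
from h import *
i=ctrl.get_image("scene");j=ctrl.get_image("side")
a=cv2.resize(i[200:300,265:345],None,fx=5,fy=5);b=cv2.resize(j[190:290,290:370],None,fx=5,fy=5);cv2.imwrite("pics/t8.png",np.clip(np.hstack([a,b])*1.5,0,255))
E
```

```text
time: 25.45
position: [0.5205, -0.0855, -0.0102]
tool_rot: [3.057, 0.724, -0.0]
ft_force: [0.7, -0.5, -0.1]
grip_width: 0.804
time: 26.25
position: [0.5206, -0.0855, -0.0123]
tool_rot: [3.057, 0.724, 0.0]
ft_force: [0.2, -0.2, 0.4]
grip_width: 0.804[ WARN:0@3.678] global loadsave.cpp:1063 imwrite_ Unsupported depth image for selected encoder is fallbacked to CV_8U.
```

View pics/t8.png

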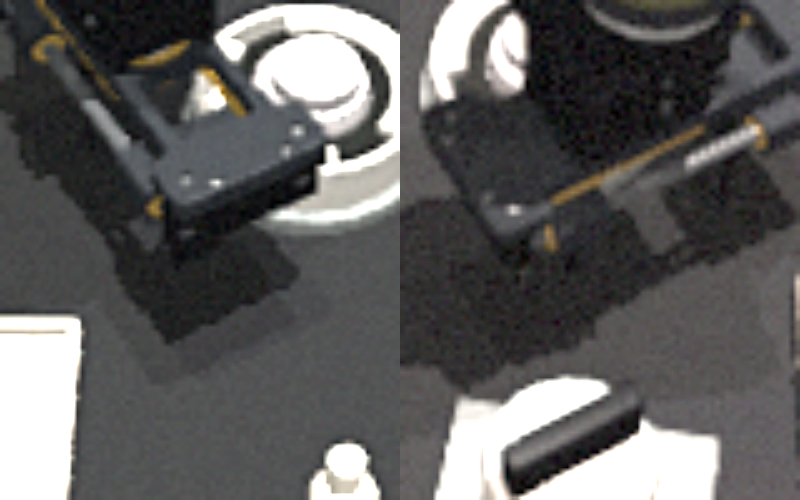

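```bash
python3 -m crank '{"dp":[[0,0,0.1],[0,0,0.1],[0,0,0],[0,0,0],[0,0,0],[0,0,0],[0,0,0],[0,0,0]],"delta_rot":[[0,0,0],[0,0,0],[0,0,0],[0,0,0],[0,0,0],[0,0,0],[0,0,0],[0,0,0]]}'
python3 -m crank '{"dp":[[0,0,0.1],[0,0,0.1],[0,0,0],[0,0,0],[0,0,0],[0,0,0],[0,0,0],[0,0,0]],"delta_rot":[[0,0,0],[0,0,0],[0,0,0],[0,0,0],[0,0,0],[0,0,0],[0,0,0],[0,0,0]]}'
```

```text
time: 27.15
position: [0.5205, -0.0855, -0.0143]
tool_rot: [3.057, 0.724, -0.0]
ft_force: [0.2, 0.6, 0.2]
grip_width: 0.803
time: 27.95
position: [0.5206, -0.0855, -0.0162]
tool_rot: [3.057, 0.724, 0.0]
ft_force: [-0.1, -0.6, 0.1]
grip_width: 0.806
```

```bash
python3 -m crank '{"dp":[[0,0,0.1],[0,0,0.1],[0,0,0],[0,0,0],[0,0,0],[0,0,0],[0,0,0],[0,0,0]],"delta_rot":[[0,0,0],[0,0,0],[0,0,0],[0,0,0],[0,0,0],[0,0,0],[0,0,0],[0,0,0]]}'
python3 -m crank '{"dp":[[0,0,0.1],[0,0,0.1],[0,0,0],[0,0,0],[0,0,0],[0,0,0],[0,0,0],[0,0,0]],"delta_rot":[[0,0,0],[0,0,0],[0,0,0],[0,0,0],[0,0,0],[0,0,0],[0,0,0],[0,0,0]]}'
```

```text
time: 28.75
position: [0.5206, -0.0856, -0.0183]
tool_rot: [3.057, 0.724, -0.0]
ft_force: [-0.9, 0.1, 0.3]
grip_width: 0.807
time: 29.55
position: [0.5205, -0.0855, -0.0203]
tool_rot: [3.057, 0.724, -0.0]
ft_force: [-0.4, -0.2, 0.3]
grip_width: 0.803
```

```bash
python3 -m crank '{"dp":[[0,0,0.1],[0,0,0.1],[0,0,0],[0,0,0],[0,0,0],[0,0,0],[0,0,0],[0,0,0]],"delta_rot":[[0,0,0],[0,0,0],[0,0,0],[0,0,0],[0,0,0],[0,0,0],[0,0,0],[0,0,0]]}'
python3 -m crank '{"dp":[[0,0,0.1],[0,0,0.1],[0,0,0],[0,0,0],[0,0,0],[0,0,0],[0,0,0],[0,0,0]],"delta_rot":[[0,0,0],[0,0,0],[0,0,0],[0,0,0],[0,0,0],[0,0,0],[0,0,0],[0,0,0]]}'
```

```text
time: 30.35
position: [0.5206, -0.0856, -0.0204]
tool_rot: [3.056, 0.724, -0.002]
ft_force: [-8.2, 0.6, 16.1]
grip_width: 0.805
time: 31.15
position: [0.5206, -0.0856, -0.0205]
tool_rot: [3.055, 0.724, -0.003]
ft_force: [-13.1, 1.5, 32.2]
grip_width: 0.802
```

```bash
python3 -m crank '{"dp":[[0,0,-0.4],[0,0,-2],[0,0,-3],[0,0,-3],[0,0,-2.5],[0,0,-1.5],[0,-1,0],[0,-1,0]],"delta_rot":[[0,0,0],[0,0,0],[0,0,0],[0,0,0],[0,0,0],[0,0,0],[0,0,0],[0,0,0]]}' 6.5 20
python3 -m crank '{"dp":[[0.1,-2.4,0],[0.1,-2.4,0],[0.1,-2.4,0],[0,0,1],[0,0,2],[0,0,2],[0,0,1.2],[0,0,0.6]],"delta_rot":[[0,0,0],[0,0,0],[0,0,0],[0,0,0],[0,0,0],[0,0,0],[0,0,0],[0,0,0]]}'
python3 -m crank '{"dp":[[0,0,0],[0,0,0],[0,0,0],[0,0,0],[0,0,0],[0,0,0],[0,0,0],[0,0,0]],"delta_rot":[[0,0,0],[0,0,0],[0,0,0],[0,0,0],[0,0,0],[0,0,0],[0,0,0],[0,0,0]]}'
```

```text
time: 31.95
position: [0.5105, -0.0669, 0.0988]
tool_rot: [-3.057, -0.723, 0.002]
ft_force: [-0.4, -0.0, -0.8]
grip_width: 0.751
time: 32.75
position: [0.4804, -0.0013, 0.0301]
tool_rot: [-3.056, -0.725, 0.004]
ft_force: [0.5, 0.2, 0.2]
grip_width: 0.742
time: 33.55
position: [0.4819, -0.002, 0.0317]
tool_rot: [3.057, 0.724, -0.0]
ft_force: [-0.3, -0.1, 0.1]
grip_width: 0.751
```

```bash
python3 -m crank '{"dp":[[0,0,0.2],[0,0,0.25],[0,0,0],[0,0,0],[0,0,0],[0,0,0],[0,0,0],[0,0,0]],"delta_rot":[[0,0,0],[0,0,0],[0,0,0],[0,0,0],[0,0,0],[0,0,0],[0,0,0],[0,0,0]]}' 
python3 -m crank '{"dp":[[0,0,0],[0,0,0],[0,0,0],[0,0,0],[0,0,0],[0,0,0],[0,0,0],[0,0,0]],"delta_rot":[[0,0,0],[0,0,0],[0,0,0],[0,0,0],[0,0,0],[0,0,0],[0,0,0],[0,0,0]]}' 3 15
python3 - <<'E'
from h import *
s=st();print(s["position"].round(4),s["ft_force"].round(1),s["torque"].round(2),s["grip_width"]*87,s["joint_positions"].round(2))
i=ctrl.get_image("scene");j=ctrl.get_image("side")
a=cv2.resize(i[170:250,290:370],None,fx=5,fy=5);b=cv2.resize(j[150:230,285:365],None,fx=5,fy=5);cv2.imwrite("pics/t9.png",np.hstack([a,b]))
E
```

```text
time: 34.35
position: [0.482, -0.0019, 0.0273]
tool_rot: [3.057, 0.724, 0.0]
ft_force: [0.1, -0.2, -0.5]
grip_width: 0.744
time: 35.15
position: [0.482, -0.0019, 0.0272]
tool_rot: [3.057, 0.724, -0.0]
ft_force: [0.2, 0.4, -0.2]
grip_width: 0.499
[ 0.482  -0.0019  0.0272] [ 0.2  0.4 -0.2] [ 0.03 -0.09  0.06] 43.444554896359904 [ 0.62  0.19 -0.72  2.03  0.15  0.97  0.29]
```

View pics/t9.png

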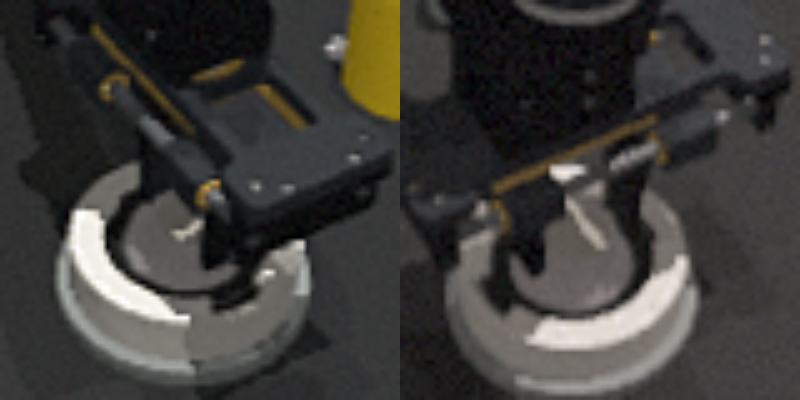

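```bash
python3 -m crank '{"dp":[[0,0,0],[0,0,0],[0,0,0],[0,0,0],[0,0,0],[0,0,0],[0,0,0],[0,0,0]],"delta_rot":[[0,0,0],[0,0,0.1],[0,0,0.14],[0,0,0.145],[0,0,0.145],[0,0,0.145],[0,0,0.145],[0,0,0.145]]}' 6 15
python3 -m crank '{"dp":[[0,0,0],[0,0,0],[0,0,0],[0,0,0],[0,0,0],[0,0,0],[0,0,0],[0,0,0]],"delta_rot":[[0,0,0.145],[0,0,0.145],[0,0,0.145],[0,0,0.13],[0,0,0.04],[0,0,0],[0,0,0],[0,0,0]]}'
python3 -m crank '{"dp":[[0,0,0],[0,0,0],[0,0,0],[0,0,0],[0,0,0],[0,0,0],[0,0,0],[0,0,0]],"delta_rot":[[0,0,0],[0,0,0],[0,0,0],[0,0,0],[0,0,0],[0,0,0],[0,0,0],[0,0,0]]}' 3 25
python3 - <<'E'
from h import *
s=st();M=R.from_rotvec(s["tool_rot"]).as_matrix();print(s["position"].round(4),s["ft_force"].round(1),s["grip_width"]*87,s["joint_positions"].round(2),np.degrees(np.arctan2(M[1,0],M[0,0])))
E
```

```text
time: 36.05
position: [0.482, -0.0019, 0.0272]
tool_rot: [3.042, -0.786, 0.0]
ft_force: [-0.4, -0.2, -0.6]
grip_width: 0.691
time: 36.85
position: [0.482, -0.0019, 0.0272]
tool_rot: [2.675, -1.648, 0.0]
ft_force: [0.6, 0.2, -0.3]
grip_width: 0.689
time: 37.65
position: [0.4819, -0.0019, 0.0272]
tool_rot: [2.674, -1.649, 0.0]
ft_force: [0.1, 0.4, -0.1]
grip_width: 0.494
[ 0.4819 -0.0019  0.0272] [ 0.1  0.4 -0.1] 42.96199506475219 [ 0.46  0.17 -0.54  2.04  0.11  0.96 -1.24] -63.31123644457106
```

```bash
python3 - <<'E'
from h import *
im=cv2.imread("pics/sc7.png");hsv=cv2.cvtColor(im,cv2.COLOR_BGR2HSV);m=((hsv[...,2]>150)&(hsv[...,1]<50));b=[x for x in blobs(m,1000) if 200<x[1][0]<300 and x[1][1]>260][0]
cs,_=cv2.findContours(b[2].astype(np.uint8),cv2.RETR_EXTERNAL,cv2.CHAIN_APPROX_NONE);q=cv2.approxPolyDP(cv2.convexHull(cs[0]),5,True)[:,0]
P=onz("scene",q,.012);print(q.tolist(),P.round(3),P.mean(0))
s=st();M=R.from_rotvec(s["tool_rot"]).as_matrix()
T=np.array([P[:,0].mean(),P[:,1].mean(),.1]);print(M.T@(T-s["position"])*100)
im=cv2.imread("pics/sd7.png");print([onz("side",p,.014)[0].round(3) for p in ((370,246),(424,246),(427,296),(371,295))])
E
```

```text
[[280, 264], [276, 314], [219, 313], [228, 263]] [[ 0.593 -0.124  0.012]
 [ 0.717 -0.135  0.012]
 [ 0.706 -0.25   0.012]
 [ 0.581 -0.242  0.012]] [ 0.64889461 -0.1874074   0.012     ]
[24.06929821 -6.58581382 -7.27685388]
[array([ 0.595, -0.125,  0.014]), array([ 0.721, -0.132,  0.014]), array([ 0.7  , -0.255,  0.014]), array([ 0.58 , -0.246,  0.014])]
```

```bash
python3 -m crank '{"dp":[[0,0,-0.5],[0,0,-1],[0,0,-1.5],[0,0,-1.5],[0,0,-1.5],[0,0,-1],[0,0,-0.5],[0,0,0]],"delta_rot":[[0,0,0],[0,0,0],[0,0,0],[0,0,0],[0,0,0],[0,0,0],[0,0,0],[0,0,0]]}'
python3 - <<'E'
from h import *
print(tri((183,247.5),(394,310)),onz("scene",(183,247.5),.1),onz("side",(394,310),.1))
print(tri((149,226),(377,348)))
s=st();print(s["position"],s["grip_width"]*87)
E
```

```text
time: 38.45
position: [0.4825, -0.0019, 0.103]
tool_rot: [-2.674, 1.649, -0.002]
ft_force: [0.9, 0.2, -0.2]
grip_width: 0.49
(array([ 0.6042678 , -0.31714863,  0.10282978]), np.float64(0.00015435985743016356)) [[ 0.60194282 -0.31824026  0.1       ]] [[ 0.60485675 -0.31596947  0.1       ]]
(array([ 0.55911055, -0.38930382,  0.1238348 ]), np.float64(0.0004983544822661777))
[ 0.48245324 -0.0019489   0.10298766] 42.671930171135614
```

```bash
python3 -m crank '{"dp":[[1.5,-0.5,0],[3,-1,0],[4,-1.3,0],[4.4,-1.4,0],[4.2,-1.4,0],[3.3,-1.1,0],[2,-0.7,0],[0.8,-0.2,0]],"delta_rot":[[0,0,0],[0,0,0],[0,0,0],[0,0,0],[0,0,0],[0,0,0],[0,0,0],[0,0,0]]}'
python3 -m crank '{"dp":[[0,0,1],[0,0,2],[0,0,2.5],[0,0,2.5],[0,0,1.7],[0,0,1],[0,0,0.3],[0,0,0]],"delta_rot":[[0,0,0],[0,0,0],[0,0,0],[0,0,0],[0,0,0],[0,0,0],[0,0,0],[0,0,0]]}'
python3 - <<'E'
from h import *
s=st();print(s["position"].round(4),s["ft_force"].round(1),s["grip_width"]*87)
i=ctrl.get_image("scene");crop(i,170,190,330,330,4,"t10")
E
```

```text
time: 39.25
position: [0.6546, -0.1787, 0.0998]
tool_rot: [2.67, -1.653, -0.002]
ft_force: [-0.3, 0.3, -0.7]
grip_width: 0.49
time: 40.05
position: [0.6542, -0.1749, -0.0076]
tool_rot: [-2.674, 1.648, -0.0]
ft_force: [-0.3, -0.0, -0.9]
grip_width: 0.492
[ 0.6542 -0.1749 -0.0076] [-0.3 -0.  -0.9] 42.768047839519056
```

View pics/t10.png

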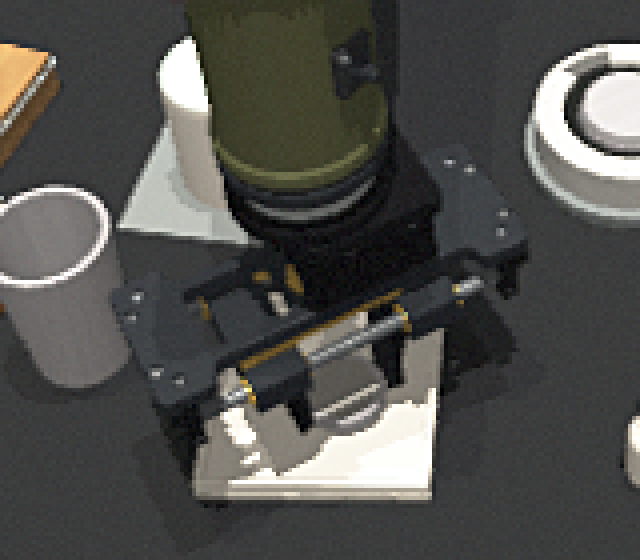

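```bash
python3 -m crank '{"dp":[[0,0,0.2],[0,0,0.15],[0,0,0],[0,0,0],[0,0,0],[0,0,0],[0,0,0],[0,0,0]],"delta_rot":[[0,0,0],[0,0,0],[0,0,0],[0,0,0],[0,0,0],[0,0,0],[0,0,0],[0,0,0]]}'
python3 -m crank '{"dp":[[0,0,0],[0,0,0],[0,0,0],[0,0,0],[0,0,-0.5],[0,0,-2],[0,0,-3],[0,0,-3]],"delta_rot":[[0,0,0],[0,0,0],[0,0,0],[0,0,0],[0,0,0],[0,0,0],[0,0,0],[0,0,0]]}' 7 15
python3 -m crank '{"dp":[[0,0,-4],[0,0,-4],[0,0,-4],[0,0,-3],[0,3,0],[0,3,0],[0,2,0],[0,0,0]],"delta_rot":[[0,0,0],[0,0,0],[0,0,0],[0,0,0],[0,0,0],[0,0,0],[0,0,0],[0,0,0]]}'
python3 -m crank '{"dp":[[0,0,0],[0,0,0],[0,0,0],[0,0,0],[0,0,0],[0,0,0],[0,0,0],[0,0,0]],"delta_rot":[[0,0,0],[0,0,0],[0,0,0],[0,0,0],[0,0,0],[0,0,0],[0,0,0],[0,0,0]]}'
python3 - <<'E'
from h import *
s=st();print(s["position"].round(4),s["joint_positions"].round(2))
c=cam("wrist");im=ctrl.get_image("wrist");cv2.imwrite("pics/w10.png",im);cv2.imwrite("pics/sc10.png",ctrl.get_image("scene"));cv2.imwrite("pics/sd10.png",ctrl.get_image("side"))
import pickle;pickle.dump(c,open("c10.pkl","wb"))
print(proj("wrist",[.6542,-.1749,.014],c),proj("scene",[.6542,-.1749,.014]),proj("side",[.6542,-.1749,.014]))
E
```

```text
time: 40.9
position: [0.6541, -0.175, -0.0113]
tool_rot: [2.674, -1.649, 0.0]
ft_force: [-0.4, -0.6, -0.5]
grip_width: 0.494
time: 41.7
position: [0.6537, -0.1749, 0.0746]
tool_rot: [2.674, -1.648, -0.001]
ft_force: [0.2, 0.0, 0.4]
grip_width: 0.806
time: 42.5
position: [0.5804, -0.2138, 0.2247]
tool_rot: [2.669, -1.653, 0.002]
ft_force: [0.4, -0.1, 0.6]
grip_width: 0.803
time: 43.3
position: [0.5826, -0.211, 0.2237]
tool_rot: [2.674, -1.649, -0.0]
ft_force: [-0.5, -0.1, -0.2]
grip_width: 0.805
[ 0.5826 -0.211   0.2237] [ 0.65  0.28 -0.43  1.49  0.11  1.4  -0.88]
[[317.48659962 113.71629139]] [[256.64328291 288.31079746]] [[398.96199328 263.58581024]]
```

View pics/w10.png

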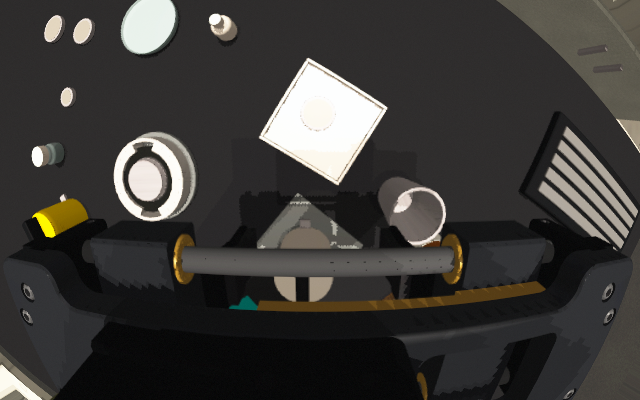

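View pics/sc10.png

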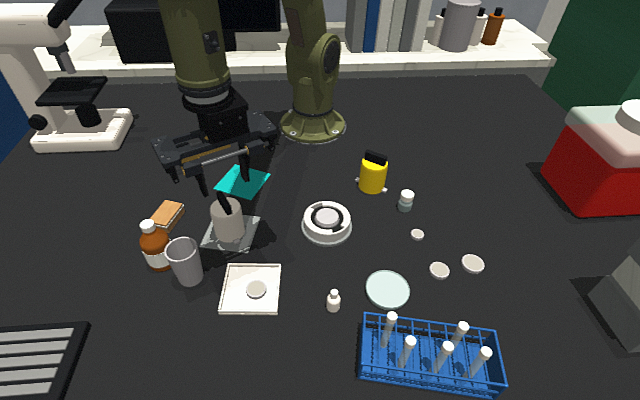

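```bash
python3 - <<'E'
from h import *
import pickle
from scipy.optimize import least_squares
c=pickle.load(open("c10.pkl","rb"))
im=cv2.imread("pics/w10.png").astype(float); w=im[85:140,290:345]; print(w[20:36:4,10:45:5,0])
d=np.clip((w-w.min())*1,0,255); 
cv2.imwrite("pics/w10c.png",cv2.resize(np.clip((w-170)*3,0,255).astype(np.uint8),None,fx=10,fy=10,interpolation=cv2.INTER_NEAREST))
a=cv2.imread("pics/sc10.png")[270:310,235:280];b=cv2.imread("pics/sd10.png")[245:285,375:420]
cv2.imwrite("pics/s10c.png",cv2.resize(np.hstack([a,b]),None,fx=8,fy=8,interpolation=cv2.INTER_NEAREST))
E
```

```text
[[254. 248. 242. 241. 242. 242. 250.]
 [250. 241. 241. 242. 242. 242. 242.]
 [247. 240. 241. 241. 242. 241. 241.]
 [254. 239. 241. 240. 241. 240. 240.]]
```

View pics/w10c.png

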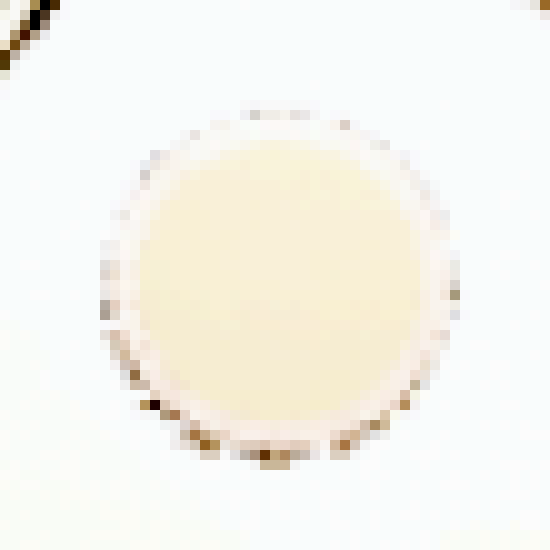

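View pics/s10c.png

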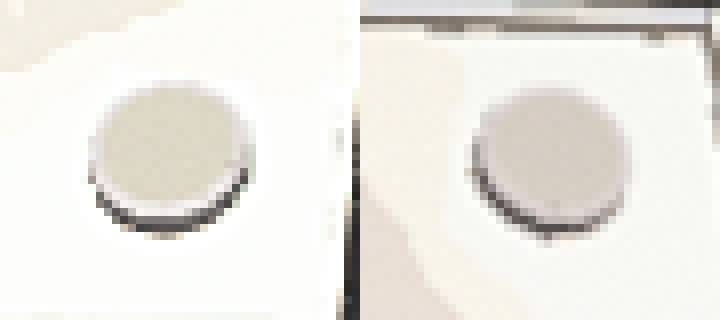

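```bash
python3 - <<'E'
from h import *
for n in ("scene","side"):
    im=cv2.imread(f"pics/{'sc' if n=='scene' else 'sd'}10.png");hsv=cv2.cvtColor(im,cv2.COLOR_BGR2HSV)
    m=((hsv[...,2]>120)&(hsv[...,1]<60)); m[:110]=0
    for s,c,_ in blobs(m,60):
        P=onz(n,c,.009)[0]
        if .4<P[0]<.72 and .1<P[1]<.45: print(n,s.tolist(),c.round(1),P.round(4))
s=st();M=R.from_rotvec(s["tool_rot"]).as_matrix()
print(M.round(3));print(M.T@(np.array([.621,.318,.15])-s["position"])*100)
E
```

```text
scene [411, 229, 13, 10, 106] [417.2 233.4] [0.5223 0.2156 0.009 ]
scene [462, 254, 23, 18, 314] [472.6 262.6] [0.6191 0.3182 0.009 ]
scene [429, 262, 21, 17, 255] [439.2 269.4] [0.6321 0.2346 0.009 ]
scene [366, 270, 44, 39, 1327] [387.3 288.6] [0.6729 0.1057 0.009 ]
side [351, 116, 17, 12, 158] [358.9 121.7] [0.621  0.3193 0.009 ]
side [290, 133, 12, 17, 147] [295.9 139.9] [0.4263 0.2478 0.009 ]
side [325, 142, 11, 9, 82] [330.  146.1] [0.5245 0.2167 0.009 ]
[[ 0.449 -0.893  0.   ]
 [-0.893 -0.449 -0.   ]
 [ 0.    -0.    -1.   ]]
[-45.54211279 -27.18887858   7.3733203 ]
```

```bash
python3 -m crank '{"dp":[[-1.5,-0.9,0],[-2.8,-1.7,0],[-3.5,-2.1,0],[-3.8,-2.3,0],[-3.8,-2.3,0],[-3.8,-2.3,0],[-3.8,-2.3,0],[-3.8,-2.3,0]],"delta_rot":[[0,0,0],[0,0,0],[0,0,0],[0,0,0],[0,0,0],[0,0,0],[0,0,0],[0,0,0]]}' 6.8 15
python3 -m crank '{"dp":[[-3.8,-2.3,0],[-3.8,-2.3,0],[-3.8,-2.3,1],[-3.3,-2,2],[-2.5,-1.5,3],[-1.5,-0.9,3],[0,0,2],[0,0,1]],"delta_rot":[[0,0,0],[0,0,0],[0,0,0],[0,0,0],[0,0,0],[0,0,0],[0,0,0],[0,0,0]]}'
python3 -m crank '{"dp":[[0,0,0],[0,0,0],[0,0,0],[0,0,0],[0,0,0],[0,0,0],[0,0,0],[0,0,0]],"delta_rot":[[0,0,0],[0,0,0],[0,0,0],[0,0,0],[0,0,0],[0,0,0],[0,0,0],[0,0,0]]}'
python3 - <<'E'
from h import *
s=st();M=R.from_rotvec(s["tool_rot"]).as_matrix();print(s["position"].round(4),s["joint_positions"].round(2))
print(M.T@(np.array([.6205,.319,-.017])-s["position"])*100)
cv2.imwrite("pics/w11.png",ctrl.get_image("wrist"))
E
```

```text
time: 44.25
position: [0.6063, 0.1046, 0.2241]
tool_rot: [-2.675, 1.647, -0.0]
ft_force: [1.1, -0.5, -0.1]
grip_width: 0.777
time: 45.05
position: [0.6213, 0.3207, 0.1011]
tool_rot: [2.674, -1.643, -0.005]
ft_force: [1.2, -0.4, -0.5]
grip_width: 0.783
time: 45.85
position: [0.6239, 0.319, 0.1037]
tool_rot: [2.674, -1.649, 0.0]
ft_force: [-0.6, -0.7, 0.1]
grip_width: 0.782
[0.6239 0.319  0.1037] [-0.08  0.56 -0.62  1.41  0.33  1.28 -1.83]
[-0.15157173  0.30764134 12.07343322]
```

View pics/w11.png

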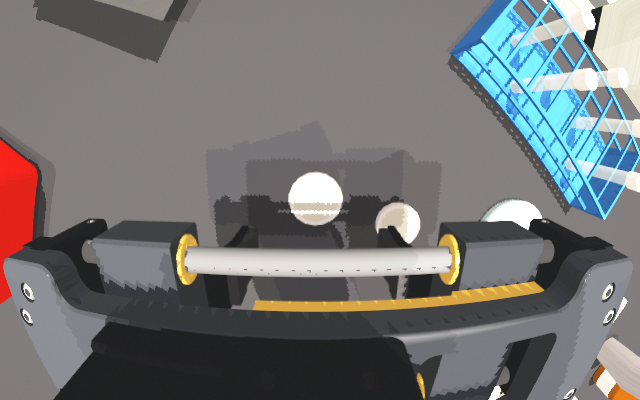

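```bash
python3 - <<'E'
from h import *
im=cv2.imread("pics/w11.png");g=cv2.cvtColor(im,cv2.COLOR_BGR2GRAY)
m=np.zeros_like(g);m[160:226,270:350]=g[160:226,270:350]>165
b=max(blobs(m,100),key=lambda t:t[0][4]);x,y,w,h,_=b[0];u=[x+w/2-.5,y+h/2-.5];print(b[0],u)
m[:]=0;m[190:240,365:425]=g[190:240,365:425]>150
b2=max(blobs(m,100),key=lambda t:t[0][4]);print(b2[0])
P=onz("wrist",[u,[u[0],u[1]+1]],.01);print(P.round(4))
L=onz("wrist",[[x-.5,u[1]],[x+w-.5,u[1]]],.01);print(np.linalg.norm(L[0]-L[1]))
s=st();M=R.from_rotvec(s["tool_rot"]).as_matrix();print(M.T@(P[1]-s["position"])*100)
E
```

```text
[ 288  172   55   53 2262] [np.float64(315.0), np.float64(198.0)]
[ 376  203   45   37 1140]
[[0.6228 0.3213 0.01  ]
 [0.622  0.3208 0.01  ]]
0.05075066164750022
[-0.24806661  0.08986066  9.36897995]
```

```bash
python3 -m crank '{"dp":[[-0.2,0.1,1],[0,0,2],[0,0,2.5],[0,0,2.5],[0,0,2],[0,0,1.2],[0,0,0.6],[0,0,0.2]],"delta_rot":[[0,0,0],[0,0,0],[0,0,0],[0,0,0],[0,0,0],[0,0,0],[0,0,0],[0,0,0]]}'
python3 -m crank '{"dp":[[0,0,0],[0,0,0],[0,0,0],[0,0,0],[0,0,0],[0,0,0],[0,0,0],[0,0,0]],"delta_rot":[[0,0,0],[0,0,0],[0,0,0],[0,0,0],[0,0,0],[0,0,0],[0,0,0],[0,0,0]]}' 3 12
python3 -m crank '{"dp":[[0,0,0],[0,0,0],[0,0,0],[0,0,0],[0,0,0],[0,0,0],[0,0,0],[0,0,0]],"delta_rot":[[0,0,0],[0,0,-0.1],[0,0,-0.14],[0,0,-0.145],[0,0,-0.145],[0,0,-0.145],[0,0,-0.145],[0,0,-0.145]]}' 6.6 15
```

```text
time: 46.7
position: [0.6219, 0.3205, -0.0168]
tool_rot: [2.674, -1.648, -0.001]
ft_force: [0.3, 0.4, -0.1]
grip_width: 0.781
time: 47.5
position: [0.6227, 0.3207, -0.0154]
tool_rot: [-2.673, 1.648, -0.001]
ft_force: [-0.3, -0.3, 5.7]
grip_width: 0.564
time: 48.3
position: [0.6215, 0.32, -0.0172]
tool_rot: [3.134, -0.21, -0.002]
ft_force: [0.5, 1.4, 0.4]
grip_width: 0.759
```

```bash
python3 -m crank '{"dp":[[0,0,0],[0,0,0],[0,0,0],[0,0,0],[0,0,0],[0,0,0],[0,0,0],[0,0,0]],"delta_rot":[[0,0,-0.145],[0,0,-0.145],[0,0,-0.145],[0,0,-0.13],[0,0,-0.04],[0,0,0],[0,0,0],[0,0,0]]}'
python3 -m crank '{"dp":[[0,0,0],[0,0,0],[0,0,0],[0,0,0],[0,0,0],[0,0,0],[0,0,0],[0,0,0]],"delta_rot":[[0,0,0],[0,0,0],[0,0,0],[0,0,0],[0,0,0],[0,0,0],[0,0,0],[0,0,0]]}' 3 25
python3 - <<'E'
from h import *
s=st();M=R.from_rotvec(s["tool_rot"]).as_matrix();print(s["position"].round(4),s["ft_force"].round(1),s["grip_width"]*87,s["joint_positions"].round(2),np.degrees(np.arctan2(M[1,0],M[0,0])))
crop(ctrl.get_image("scene"),400,200,520,300,5,"t12");
E
```

```text
time: 49.1
position: [0.6219, 0.3202, -0.0166]
tool_rot: [3.057, 0.723, -0.001]
ft_force: [-0.1, -0.3, 0.5]
grip_width: 0.759
time: 49.9
position: [0.6221, 0.3204, -0.0163]
tool_rot: [3.057, 0.724, -0.0]
ft_force: [-0.7, 0.9, 1.4]
grip_width: 0.564
[ 0.6221  0.3204 -0.0163] [-0.7  0.9  1.4] 49.042742886656434 [ 0.08  0.78 -0.88  1.5   0.63  1.16 -0.44] 26.643996469035624
```

View pics/t12.png

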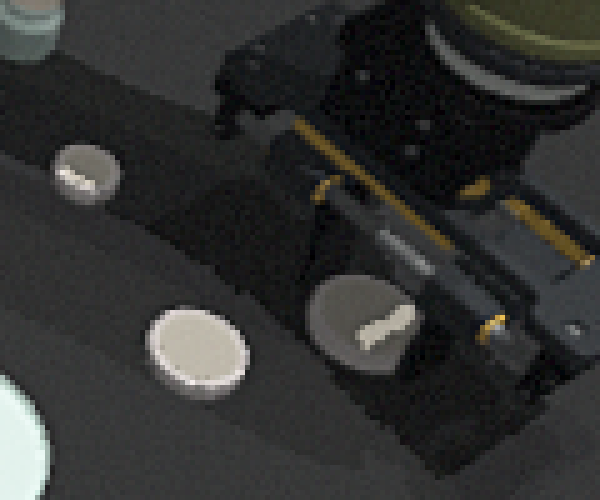

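```bash
python3 -m crank '{"dp":[[0,0,-0.6],[0,0,-2],[0,0,-3],[0,0,-3],[0,0,-2.5],[0,0,-1.5],[0,0,-0.7],[0,0,-0.3]],"delta_rot":[[0,0,0],[0,0,0],[0,0,0],[0,0,0],[0,0,0],[0,0,0],[0,0,0],[0,0,0]]}' - 30
python3 -m crank '{"dp":[[-1,0.8,0],[-2.5,2.1,0],[-3.4,2.9,0],[-3.6,3,0],[-3.6,3,0],[-3.6,3,0],[-3.4,2.9,0],[-3,2.5,0]],"delta_rot":[[0,0,0],[0,0,0],[0,0,0],[0,0,0],[0,0,0],[0,0,0],[0,0,0],[0,0,0]]}'
python3 -m crank '{"dp":[[-1.6,1.4,0],[-0.9,0.8,0],[-0.5,0.4,0],[0,0,0],[0,0,0],[0,0,0],[0,0,0],[0,0,0]],"delta_rot":[[0,0,0],[0,0,0],[0,0,0],[0,0,0],[0,0,0],[0,0,0],[0,0,0],[0,0,0]]}'
python3 - <<'E'
from h import *
s=st();M=R.from_rotvec(s["tool_rot"]).as_matrix();print(s["position"].round(4),s["ft_force"].round(1),s["grip_width"]*87,s["joint_positions"].round(2))
print(M.T@(np.array([.482,-.0046,.0277])-s["position"])*100)
i=ctrl.get_image("scene");j=ctrl.get_image("side")
a=cv2.resize(i[130:250,290:370],None,fx=4,fy=4);b=cv2.resize(j[120:240,285:365],None,fx=4,fy=4);cv2.imwrite("pics/t13.png",np.hstack([a,b]))
E
```

```text
time: 50.75
position: [0.6223, 0.3204, 0.1204]
tool_rot: [3.057, 0.724, 0.001]
ft_force: [1.0, -0.6, -0.9]
grip_width: 0.56
time: 51.55
position: [0.4945, 0.0283, 0.1178]
tool_rot: [3.058, 0.72, -0.006]
ft_force: [0.3, -0.9, 0.2]
grip_width: 0.553
time: 52.35
position: [0.4823, -0.0041, 0.1197]
tool_rot: [-3.056, -0.726, -0.0]
ft_force: [-0.2, -0.6, -0.5]
grip_width: 0.558
[ 0.4823 -0.0041  0.1197] [-0.2 -0.6 -0.5] 48.53900563385104 [ 1.07  0.13 -1.16  1.93  0.12  1.16  0.33]
[-0.04502835  0.03206222  9.19928256]
```

View pics/t13.png

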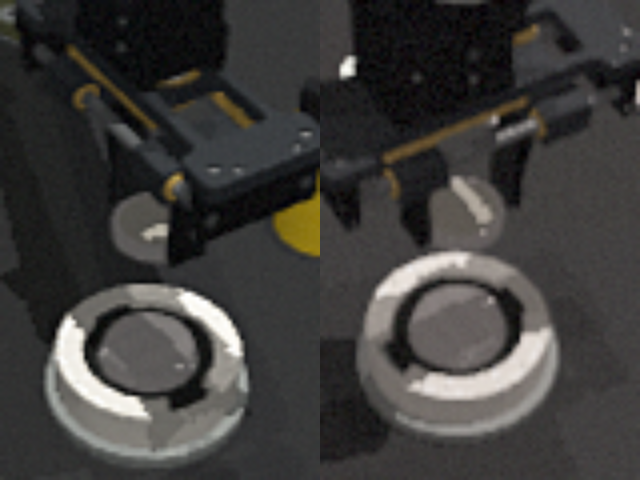

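```bash
python3 -m crank '{"dp":[[0,0.03,1.2],[-0.05,0,2],[0,0,2],[0,0,1.6],[0,0,1.1],[0,0,0.6],[0,0,0.3],[0,0,0.2]],"delta_rot":[[0,0,0],[0,0,0],[0,0,0],[0,0,0],[0,0,0],[0,0,0],[0,0,0],[0,0,0]]}'
python3 -m crank '{"dp":[[0,0,0.1],[0,0,0.05],[0,0,0],[0,0,0],[0,0,0],[0,0,0],[0,0,0],[0,0,0]],"delta_rot":[[0,0,0],[0,0,0],[0,0,0],[0,0,0],[0,0,0],[0,0,0],[0,0,0],[0,0,0]]}'
python3 - <<'E'
from h import *
s=st();print(s["position"].round(4),s["ft_force"].round(1),s["grip_width"]*87,s["joint_positions"].round(2))
E
```

```text
time: 53.25
position: [0.4822, -0.0053, 0.0298]
tool_rot: [3.057, 0.724, 0.001]
ft_force: [-0.5, 0.2, -0.8]
grip_width: 0.556
time: 54.05
position: [0.4818, -0.0055, 0.0282]
tool_rot: [3.057, 0.724, -0.0]
ft_force: [-0.4, 0.0, -0.0]
grip_width: 0.558
[ 0.4818 -0.0055  0.0282] [-0.4  0.  -0. ] 48.565952805731825 [ 0.94  0.29 -1.08  2.02  0.31  1.    0.17]
```

```bash
python3 -m crank '{"dp":[[0,0,0],[0,0,0],[0,0,0],[0,0,0],[0,0,-0.5],[0,0,-2],[0,0,-4],[0,0,-4.5]],"delta_rot":[[0,0,0],[0,0,0],[0,0,0],[0,0,0],[0,0,0],[0,0,0],[0,0,0],[0,0,0]]}' 6.5 15
python3 -m crank '{"dp":[[0,2.2,-3],[0,2.2,-3],[0,2.2,-2],[0,2,-1],[0,0,0],[0,0,0],[0,0,0],[0,0,0]],"delta_rot":[[0,0,0],[0,0,0],[0,0,0],[0,0,0],[0,0,0],[0,0,0],[0,0,0],[0,0,0]]}'
cat > look.py <<'E'
from h import *
import sys
from scipy.optimize import least_squares
tag=sys.argv[1]; zt=float(sys.argv[2])
s=st();c=cam("wrist");im=ctrl.get_image("wrist");cv2.imwrite(f"pics/{tag}.png",im)
for n in("scene","side"): cv2.imwrite(f"pics/{tag}_{n}.png",ctrl.get_image(n))
print(s["position"].round(4),s["joint_positions"].round(2))
u=proj("wrist",[.482,-.0046,.044],c)[0];x0,y0=(u-60).astype(int);y0=max(y0,0)
g=cv2.cvtColor(im,cv2.COLOR_BGR2GRAY);sub=cv2.resize(g[y0:y0+120,x0:x0+120],None,fx=6,fy=6,interpolation=cv2.INTER_CUBIC)
cs,h=cv2.findContours((sub>110).astype(np.uint8),cv2.RETR_CCOMP,cv2.CHAIN_APPROX_NONE)
for k,q in enumerate(cs):
    if cv2.contourArea(q)<15000: continue
    p=(q[:,0,:]+.5)/6-.5+[x0,y0]
    for z in (.012,.040):
        N=onz("wrist",p,z,c)[:,:2];r=least_squares(lambda v:np.hypot(*(N-v[:2]).T)-v[2],[.48,0,.06],loss="soft_l1",f_scale=.0008);print("blob",k,z,r.x.round(4))
w=im[y0:y0+120,x0:x0+120].astype(float)
cv2.imwrite(f"pics/{tag}c.png",cv2.resize(np.clip((w-225)*8,0,255).astype(np.uint8),None,fx=5,fy=5,interpolation=cv2.INTER_NEAREST)); print("crop origin",x0,y0)
i=cv2.imread(f"pics/{tag}_scene.png");j=cv2.imread(f"pics/{tag}_side.png")
cv2.imwrite(f"pics/{tag}u.png",np.hstack([cv2.resize(i[190:250,295:360],None,fx=6,fy=6,interpolation=cv2.INTER_CUBIC),cv2.resize(j[175:235,288:353],None,fx=6,fy=6,interpolation=cv2.INTER_CUBIC)]))
E
python3 look.py v14 .054
```

```text
time: 54.85
position: [0.4808, -0.0049, 0.1388]
tool_rot: [-3.055, -0.725, 0.003]
ft_force: [-0.0, -1.1, 1.8]
grip_width: 0.746
time: 55.65
position: [0.5197, -0.081, 0.2277]
tool_rot: [3.056, 0.727, -0.002]
ft_force: [-0.0, -0.2, -0.2]
grip_width: 0.745
[ 0.5197 -0.081   0.2277] [ 1.15  0.16 -1.13  1.69  0.14  1.39  0.46]
blob 0 0.012 [ 0.4816 -0.0031  0.0636]
blob 0 0.04 [ 0.4822 -0.0043  0.0592]
blob 7 0.012 [ 0.4816 -0.0018  0.0424]
blob 7 0.04 [ 0.4822 -0.0031  0.0394]
crop origin 257 47
```

View pics/v14c.png

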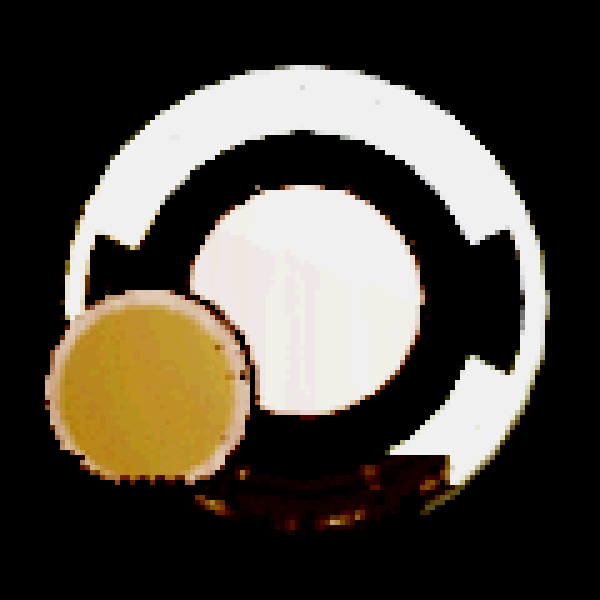

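View pics/v14u.png

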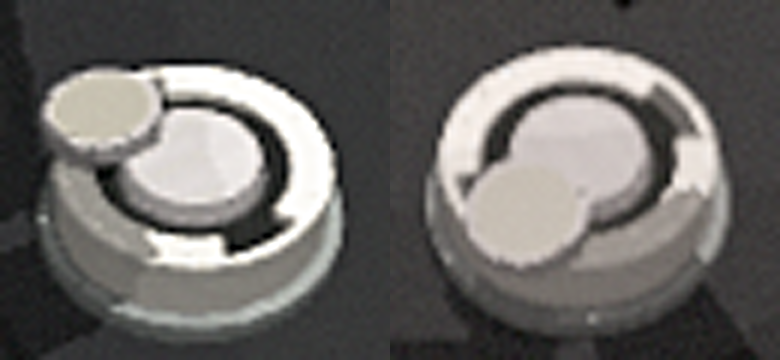

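```bash
python3 - <<'E'
from h import *
# disc face approx ellipse center in crop
im=cv2.imread("pics/v14.png");u=np.array([(46+250)/2,(290+482)/2])/5+[257-.4,47-.4];print(u)
for z in(.05,.054):print(z,onz("wrist",u+[0,1],z))
L=onz("wrist",[[257+46/5,u[1]],[257+250/5,u[1]]],.05);print(np.linalg.norm(L[0]-L[1]))
for n,q,o in(("scene",((47+160)/2,(70+148)/2),(295,190)),("side",((466-390+592-390)/2,(157+262)/2),(288,175))):
    u=np.array(q)/6+o-.4;print(n,u,[onz(n,u,z)[0].round(4) for z in(.05,.054)])
print(tri(np.array([103.5,109])/6+[294.6,189.6],np.array([139,209.5])/6+[287.6,174.6]))
a=cv2.imread("pics/v14_scene.png")[185:255,290:365];b=cv2.imread("pics/v14_side.png")[170:240,283:358]
cv2.imwrite("pics/v14z.png",cv2.resize(np.hstack([a,b]),None,fx=5.3,fy=5.3,interpolation=cv2.INTER_NEAREST))
E
```

```text
[286.2 123.8]
0.05 [[ 0.45963994 -0.03928143  0.05      ]]
0.054 [[ 0.45998862 -0.03907595  0.054     ]]
0.04761725662168498
scene [311.85       207.76666667] [array([ 0.4553, -0.0408,  0.05  ]), array([ 0.4593, -0.0411,  0.054 ])]
side [310.76666667 209.51666667] [array([ 0.4596, -0.0388,  0.05  ]), array([ 0.4595, -0.0417,  0.054 ])]
(array([ 0.45941485, -0.04134412,  0.05388012]), np.float64(0.0005369089842202128))
```

View pics/v14z.png

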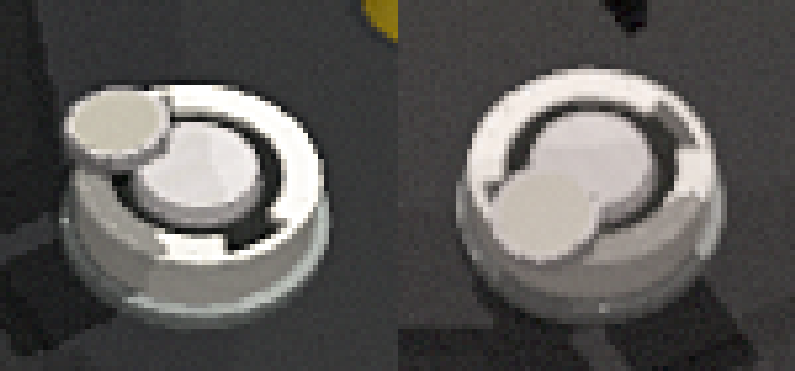

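View pics/v14.png

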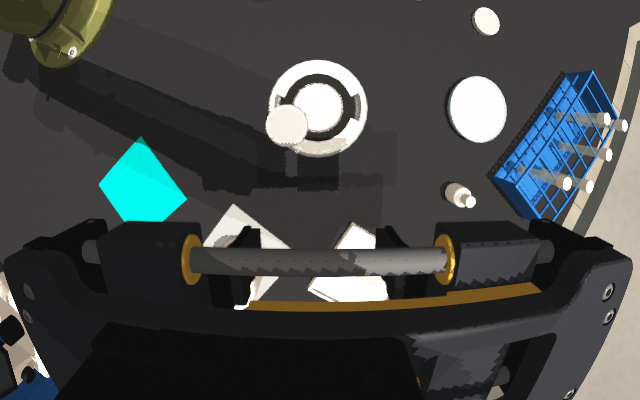

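```bash
python3 -m crank '{"dp":[[0,0,0],[0,0,0],[0,0,0],[0,0,0],[0,0,0],[0,0,0],[0,0,0],[0,0,0]],"delta_rot":[[0,0,0.1],[0,0,0.14],[0,0,0.145],[0,0,0.145],[0,0,0.145],[0,0,0.145],[0,0,0.12],[0,0,0.08]]}' 6.8 15
python3 -m crank '{"dp":[[-1.5,0,2],[-2,-0.1,3],[-2,-0.1,4],[-1.3,-0.1,4],[-0.5,0,2],[0,0,1],[0,0,0.5],[0,0,0]],"delta_rot":[[0,0,0],[0,0,0],[0,0,0],[0,0,0],[0,0,0],[0,0,0],[0,0,0],[0,0,0]]}'
python3 - <<'E'
from h import *
s=st();M=R.from_rotvec(s["tool_rot"]).as_matrix();print(s["position"].round(4),s["joint_positions"].round(2),np.degrees(np.arctan2(M[1,0],M[0,0])))
c=cam("wrist");im=ctrl.get_image("wrist");cv2.imwrite("pics/w15.png",im)
print(M.T@(np.array([.4597,-.0397,.024])-s["position"])*100, proj("wrist",[.4597,-.0397,.052],c))
E
```

```text
time: 56.6
position: [0.5203, -0.0819, 0.2281]
tool_rot: [3.02, -0.866, -0.0]
ft_force: [-0.1, 0.1, -0.6]
grip_width: 0.779
time: 57.4
position: [0.4607, -0.0413, 0.0636]
tool_rot: [-3.021, 0.861, -0.001]
ft_force: [-0.1, -0.1, 0.1]
grip_width: 0.778
[ 0.4607 -0.0413  0.0636] [ 1.03  0.13 -1.03  2.04  0.13  1.04 -0.62] -31.803549536782914
[-0.17265088 -0.0814466   3.95768957] [[314.06650486 226.25759449]]
```

View pics/w15.png

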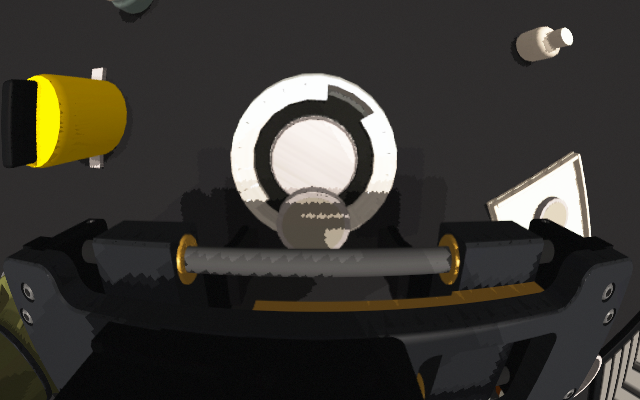

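```bash
python3 -m crank '{"dp":[[-0.1,-0.05,0.8],[-0.07,0,1],[0,0,1],[0,0,0.7],[0,0,0.3],[0,0,0.15],[0,0,0],[0,0,0]],"delta_rot":[[0,0,0],[0,0,0],[0,0,0],[0,0,0],[0,0,0],[0,0,0],[0,0,0],[0,0,0]]}' 
python3 -m crank '{"dp":[[0,0,0],[0,0,0],[0,0,0],[0,0,0],[0,0,0],[0,0,0],[0,0,0],[0,0,0]],"delta_rot":[[0,0,0],[0,0,0],[0,0,0],[0,0,0],[0,0,0],[0,0,0],[0,0,0],[0,0,0]]}' 3 25
python3 - <<'E'
from h import *
s=st();print(s["position"].round(4),s["ft_force"].round(1),s["grip_width"]*87,s["joint_positions"].round(2))
a=ctrl.get_image("scene")[165:255,290:370];b=ctrl.get_image("side")[150:240,280:360]
cv2.imwrite("pics/t15.png",cv2.resize(np.hstack([a,b]),None,fx=5,fy=5,interpolation=cv2.INTER_CUBIC))
E
```

```text
time: 58.25
position: [0.4591, -0.04, 0.024]
tool_rot: [3.021, -0.861, 0.001]
ft_force: [-0.4, -0.7, 0.3]
grip_width: 0.781
time: 59.05
position: [0.4588, -0.0401, 0.0238]
tool_rot: [3.021, -0.861, 0.0]
ft_force: [-0.2, 0.0, 0.8]
grip_width: 0.562
[ 0.4588 -0.0401  0.0238] [-0.2  0.   0.8] 48.868941722825035 [ 0.98  0.21 -1.01  2.07  0.22  0.97 -0.7 ]
```

View pics/t15.png

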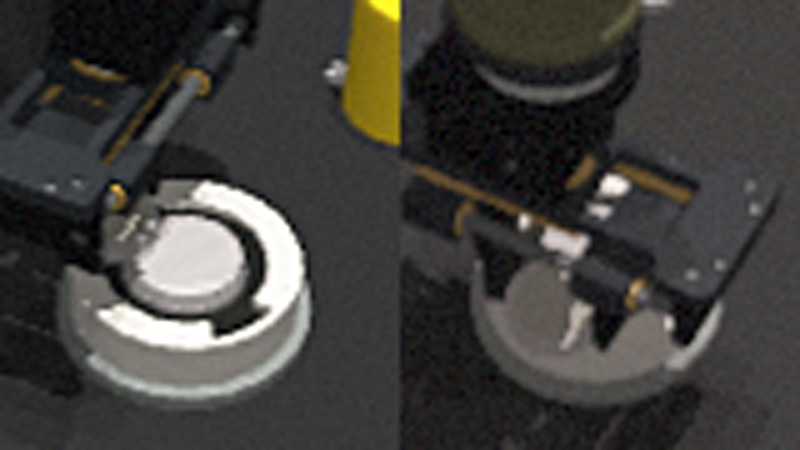

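```bash
python3 -m crank '{"dp":[[0,0,-0.4],[0,0,-0.8],[0,0,-0.8],[0,-1,0],[0,-1.3,0],[0.1,-1.2,0],[0,-0.7,0],[0,0,0]],"delta_rot":[[0,0,0],[0,0,0],[0,0,0],[0,0,0],[0,0,0],[0,0,0],[0,0,0],[0,0,0]]}'
python3 -m crank '{"dp":[[0,0,0.3],[0,0,0.4],[0,0,0.4],[0,0,0.3],[0,0,0.1],[0,0,0],[0,0,0],[0,0,0]],"delta_rot":[[0,0,0],[0,0,0],[0,0,0],[0,0,0],[0,0,0],[0,0,0],[0,0,0],[0,0,0]]}'
python3 - <<'E'
from h import *
s=st();print(s["position"].round(4),s["ft_force"].round(1),s["grip_width"]*87,s["joint_positions"].round(2))
a=ctrl.get_image("scene")[165:255,290:370];b=ctrl.get_image("side")[150:240,280:360]
cv2.imwrite("pics/t16.png",cv2.resize(np.hstack([a,b]),None,fx=5,fy=5,interpolation=cv2.INTER_CUBIC))
E
```

```text
time: 59.95
position: [0.4823, -0.0038, 0.0442]
tool_rot: [-3.021, 0.858, -0.001]
ft_force: [-1.0, 0.5, 0.0]
grip_width: 0.562
time: 60.75
position: [0.4817, -0.0049, 0.0288]
tool_rot: [3.021, -0.861, 0.0]
ft_force: [-0.7, -0.1, 1.3]
grip_width: 0.563
[ 0.4817 -0.0049  0.0288] [-0.7 -0.1  1.3] 48.98314962768834 [ 0.88  0.26 -1.01  2.02  0.27  0.99 -0.81]
```

View pics/t16.png

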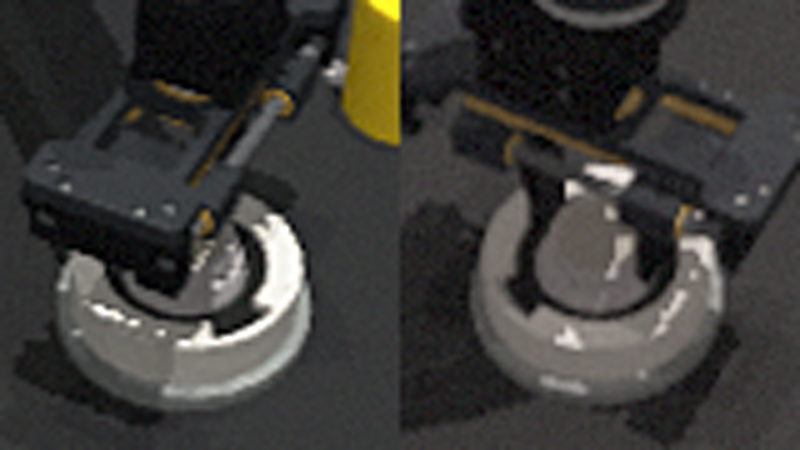

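```bash
python3 -m crank '{"dp":[[0,0,0],[0,0,0],[0,0,0],[0,0,0],[0,0,0.1],[0,0,0.1],[0,0,0],[0,0,0]],"delta_rot":[[0,0,0],[0,0,0],[0,0,0],[0,0,0],[0,0,-0.06],[0,0,-0.12],[0,0,-0.14],[0,0,-0.14]]}' 6.6 12
python3 -m crank '{"dp":[[0,0,0],[0,0,0],[0,0,0],[0,0,0],[0,0,0],[0,0,0],[0,0,0],[0,0,0]],"delta_rot":[[0,0,-0.14],[0,0,-0.14],[0,0,-0.14],[0,0,-0.14],[0,0,-0.14],[0,0,-0.14],[0,0,-0.14],[0,0,-0.13]]}'
python3 - <<'E'
from h import *
s=st();M=R.from_rotvec(s["tool_rot"]).as_matrix();print(s["position"].round(4),s["ft_force"].round(1),s["joint_positions"].round(2),np.degrees(np.arctan2(M[1,0],M[0,0])))
a=ctrl.get_image("scene")[165:255,290:370];b=ctrl.get_image("side")[150:240,280:360]
cv2.imwrite("pics/t17.png",cv2.resize(np.hstack([a,b]),None,fx=5,fy=5,interpolation=cv2.INTER_CUBIC))
E
```

```text
time: 61.65
position: [0.4818, -0.0048, 0.0267]
tool_rot: [3.138, -0.14, 0.0]
ft_force: [-0.0, -0.6, 0.7]
grip_width: 0.756
time: 62.45
position: [0.4818, -0.0048, 0.0267]
tool_rot: [-2.741, -1.534, -0.0]
ft_force: [0.7, 0.2, -0.0]
grip_width: 0.755
[ 0.4818 -0.0048  0.0267] [ 0.7  0.2 -0. ] [ 1.1   0.44 -1.31  2.02  0.49  1.06  0.58] 58.4619468098251
```

View pics/t17.png

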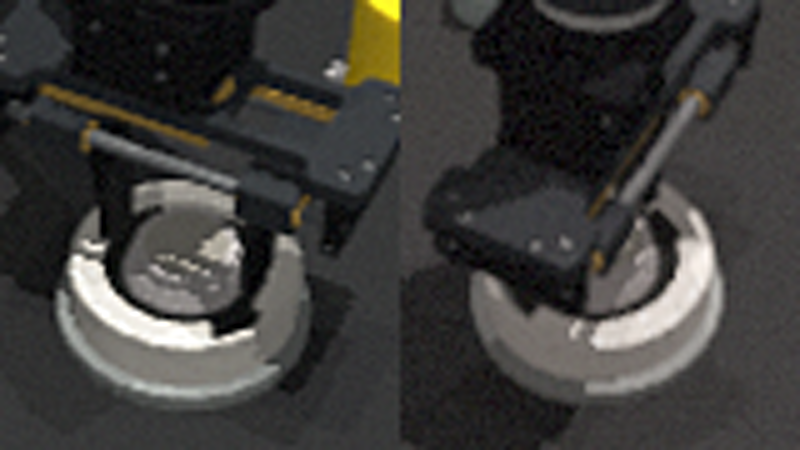

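```bash
python3 -m crank '{"dp":[[0,0,0],[0,0,0],[0,0,0],[0,0,0],[0,0,0],[0,0,0],[0,0,0],[0,0,0]],"delta_rot":[[0,0,0],[0,0,0],[0,0,0],[0,0,0],[0,0,0],[0,0,0],[0,0,0],[0,0,0]]}' 3 12
python3 -m crank '{"dp":[[0,0,0],[0,0,0],[0,0,0],[0,0,0],[0,0,0],[0,0,-0.2],[0,0,-0.5],[0,0,-1.5]],"delta_rot":[[0,0,0],[0,0,0],[0,0,0],[0,0,0],[0,0,0],[0,0,0],[0,0,0],[0,0,0]]}' 6.6 12
python3 - <<'E'
from h import *
s=st();print(s["position"].round(4),s["ft_force"].round(1),s["grip_width"]*87,s["joint_positions"].round(2))
a=ctrl.get_image("scene")[165:255,290:370];b=ctrl.get_image("side")[150:240,280:360]
cv2.imwrite("pics/t18.png",cv2.resize(np.hstack([a,b]),None,fx=5,fy=5,interpolation=cv2.INTER_CUBIC))
E
```

```text
time: 63.35
position: [0.4818, -0.0049, 0.0268]
tool_rot: [2.746, 1.527, -0.0]
ft_force: [0.0, -0.7, -0.3]
grip_width: 0.565
time: 64.15
position: [0.4807, -0.0046, 0.0483]
tool_rot: [-2.744, -1.526, 0.002]
ft_force: [-0.6, -0.0, -0.1]
grip_width: 0.755
[ 0.4807 -0.0046  0.0483] [-0.6 -0.  -0.1] 65.71652732318331 [ 1.13  0.39 -1.33  2.    0.43  1.08  0.63]
```

View pics/t18.png

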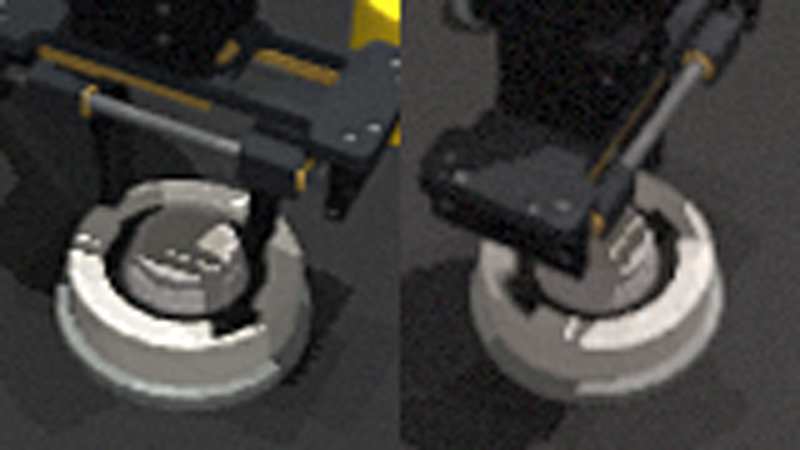

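```bash
python3 -m crank '{"dp":[[0,0,0],[0,0,0],[0,0,0],[0,0,0],[0,0,0],[0,0,0],[0,0,0],[0,0,0]],"delta_rot":[[0,0,0.14],[0,0,0.14],[0,0,0.14],[0,0,0.14],[0,0,0.14],[0,0,0.14],[0,0,0.14],[0,0,0.14]]}'
python3 -m crank '{"dp":[[0,0,0],[0,0,0],[0,0,0],[0,0,0],[0,0,-1],[0,1.5,-3],[0,2,-4],[0,2,-4]],"delta_rot":[[0,0,0.14],[0,0,0.14],[0,0,0.14],[0,0,0.03],[0,0,0],[0,0,0],[0,0,0],[0,0,0]]}'
python3 -m crank '{"dp":[[0,2,-3],[0,1,-2],[0,0,-0.5],[0,0,0],[0,0,0],[0,0,0],[0,0,0],[0,0,0]],"delta_rot":[[0,0,0],[0,0,0],[0,0,0],[0,0,0],[0,0,0],[0,0,0],[0,0,0],[0,0,0]]}'
python3 look.py v19 .054
```

```text
time: 65.05
position: [0.4816, -0.0049, 0.0485]
tool_rot: [3.136, -0.174, -0.0]
ft_force: [-0.0, 0.4, 0.2]
grip_width: 0.762
time: 65.85
position: [0.4522, -0.0511, 0.1701]
tool_rot: [-3.023, 0.853, 0.001]
ft_force: [0.1, -1.1, -0.1]
grip_width: 0.757
time: 66.65
position: [0.4368, -0.0765, 0.2231]
tool_rot: [-3.021, 0.859, 0.002]
ft_force: [0.4, 0.5, 1.0]
grip_width: 0.759
[ 0.4368 -0.0765  0.2231] [ 1.16 -0.17 -0.93  1.87 -0.14  1.38 -0.29]
blob 2 0.012 [ 0.4826 -0.0023  0.0317]
blob 2 0.04 [ 0.4819 -0.0034  0.0295]
blob 5 0.012 [ 0.482  -0.0033  0.0633]
blob 5 0.04 [ 0.4814 -0.0044  0.0588]
blob 8 0.012 [ 0.4833 -0.0018  0.0445]
blob 8 0.04 [ 0.4826 -0.003   0.0414]
crop origin 257 48
```

View pics/v19c.png

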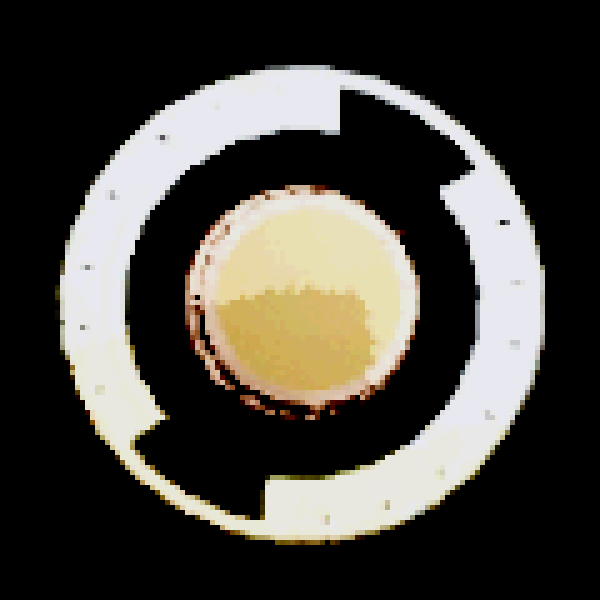

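View pics/v19u.png

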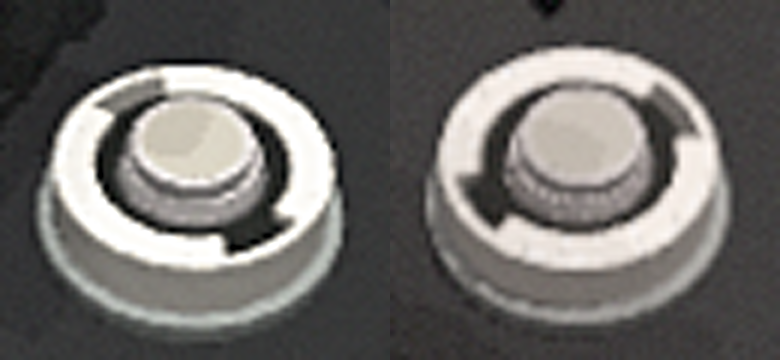

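```bash
python3 - <<'E'
from h import *
f=lambda a:np.array(a)/5+[257-.4,48-.4]
print("disc",onz("wrist",f([307.5,297.5]),.054),"collar",onz("wrist",f([301.5,304]),.040))
g=cv2.cvtColor(cv2.imread("pics/v19_side.png"),cv2.COLOR_BGR2GRAY)
# side: face of disc in crop u (6x): x 520-390.. 
for n,o,d,cl in (("scene",(295,190),((131+256)/2,(97+187)/2),((97+290)/2,(92+229)/2)),("side",(288,175),((513+644)/2-390,(85+185)/2),((484+676)/2-390,(80+230)/2))):
    q=lambda a:np.array(a)/6+np.array(o)-.4
    print(n,onz(n,q(d),.054)[0].round(4),"inner collar",onz(n,q(cl),.040)[0].round(4))
E
```

```text
disc [[ 0.48346215 -0.00415269  0.054     ]] collar [[ 0.48186217 -0.00413798  0.04      ]]
scene [ 0.4808 -0.0063  0.054 ] inner collar [ 0.4777 -0.0055  0.04  ]
side [ 0.4811 -0.0051  0.054 ] inner collar [ 0.4818 -0.0046  0.04  ]
```

```bash
python3 - <<'E'
from h import *
for n in ("scene","side"):
    im=cv2.imread(f"pics/v19_{n}.png");hsv=cv2.cvtColor(im,cv2.COLOR_BGR2HSV)
    m=((hsv[...,2]>120)&(hsv[...,1]<60)); m[:110]=0
    for s,c,_ in blobs(m,60):
        P=onz(n,c,.009)[0]
        if .4<P[0]<.72 and .1<P[1]<.45: print(n,s.tolist(),c.round(1),P.round(4))
s=st();M=R.from_rotvec(s["tool_rot"]).as_matrix()
print(M[:2,:2].round(3),M.T@(np.array([.6345,.236,.15])-s["position"])*100)
E
```

```text
scene [411, 229, 13, 10, 106] [417.2 233.4] [0.5223 0.2156 0.009 ]
scene [429, 262, 21, 16, 254] [439.1 269.4] [0.632  0.2346 0.009 ]
scene [366, 270, 44, 39, 1329] [387.3 288.7] [0.673  0.1057 0.009 ]
side [359, 135, 16, 12, 140] [366.3 140.3] [0.6333 0.2358 0.009 ]
side [290, 138, 12, 9, 63] [295.8 141.5] [0.4258 0.2409 0.009 ]
side [372, 159, 34, 26, 720] [388.3 171.6] [0.6777 0.1097 0.009 ]
[[ 0.85  -0.527]
 [-0.527 -0.85 ]] [  0.32876825 -36.9984561    7.35542192]
```

```bash
python3 - <<'E'
from h import *
# tubes tops: scene list vs side list
sc=[(391.5,314),(462.5,325),(410,339),(447,344),(485,350)]
sd=[(440,123),(456,118),(458,132),(442,156),(458,149)]
for a in sc:
    for b in sd:
        P,e=tri(a,b)
        if e<.008 and 0.03<P[2]<.2: print(a,b,P.round(3),round(e,4))
print(onz("side",[(422,119),(421,190)],.05),onz("scene",[(362,317),(502,330)],.05))
E
```

```text
(391.5, 314) (442, 156) [0.79  0.068 0.11 ] 0.006
(462.5, 325) (440, 123) [0.817 0.188 0.109] 0.0001
(410, 339) (442, 156) [0.813 0.106 0.065] 0.0021
(410, 339) (458, 149) [0.836 0.089 0.111] 0.0041
(447, 344) (458, 132) [0.851 0.145 0.116] 0.0031
(485, 350) (440, 123) [0.841 0.235 0.064] 0.0062
(485, 350) (456, 118) [0.864 0.205 0.112] 0.003
[[0.7995957  0.27520344 0.05      ]
 [0.73764041 0.00763252 0.05      ]] [[0.75686699 0.03075181 0.05      ]
 [0.80305477 0.2870235  0.05      ]]
```

```bash
python3 -m crank '{"dp":[[0,-1.5,0],[0,-2.8,0],[0.1,-3.8,0],[0,-4.2,0],[0.1,-4.2,0],[0,-4.2,0],[0.1,-4.2,0],[0,-4,0]],"delta_rot":[[0,0,0],[0,0,0],[0,0,0],[0,0,0],[0,0,0],[0,0,0],[0,0,0],[0,0,0]]}' 6.5 15
python3 -m crank '{"dp":[[0,-3.5,2],[0,-2.6,3],[0,-1.5,3],[0,-0.6,2.5],[0,0,1.5],[0,0,0.5],[0,0,0],[0,0,0]],"delta_rot":[[0,0,0],[0,0,0],[0,0,0],[0,0,0],[0,0,0],[0,0,0],[0,0,0],[0,0,0]]}'
python3 - <<'E'
from h import *
s=st();M=R.from_rotvec(s["tool_rot"]).as_matrix();print(s["position"].round(4),s["joint_positions"].round(2))
im=ctrl.get_image("wrist");cv2.imwrite("pics/w20.png",im);g=cv2.cvtColor(im,cv2.COLOR_BGR2GRAY)
e=proj("wrist",[.6343,.2368,.01])[0];print(e)
cv2.imwrite("pics/w20c.png",cv2.resize(im[140:260,240:400],None,fx=5,fy=5,interpolation=cv2.INTER_NEAREST))
print(M.T@(np.array([.6343,.2368,-.0165])-s["position"])*100)
E
```

```text
time: 67.6
position: [0.5929, 0.1681, 0.2226]
tool_rot: [-3.021, 0.862, 0.003]
ft_force: [1.1, -0.3, 1.2]
grip_width: 0.745
time: 68.4
position: [0.6359, 0.2363, 0.1002]
tool_rot: [-3.02, 0.862, -0.003]
ft_force: [-0.2, -0.3, 1.4]
grip_width: 0.745
[0.6359 0.2363 0.1002] [ 0.3   0.66 -1.01  1.47  0.56  1.32 -1.31]
[314.91752086 199.47826179]
[-0.1748206   0.05759448 11.67410844]
```

View pics/w20c.png

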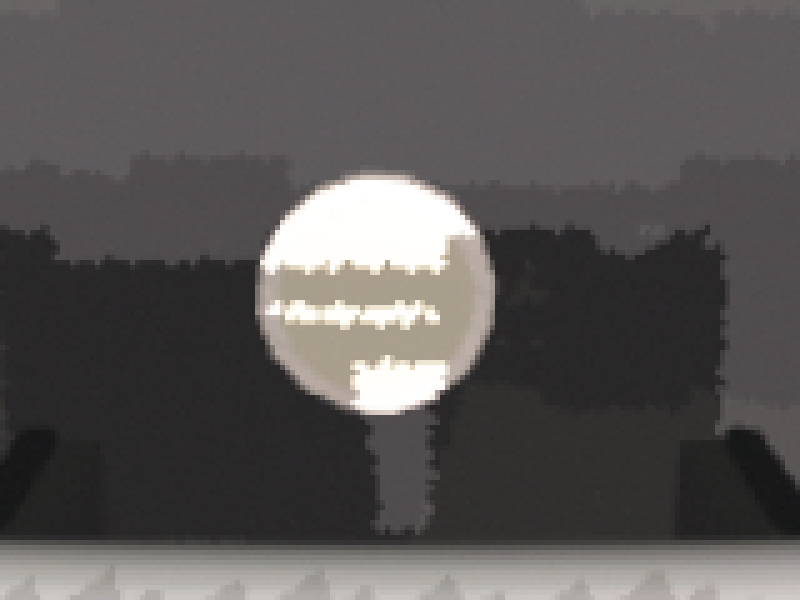

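```bash
python3 -m crank '{"dp":[[-0.15,0.05,1],[0,0,2],[0,0,2.5],[0,0,2.5],[0,0,1.8],[0,0,1],[0,0,0.5],[0,0,0.1]],"delta_rot":[[0,0,0],[0,0,0],[0,0,0],[0,0,0],[0,0,0],[0,0,0],[0,0,0],[0,0,0]]}'
python3 -m crank '{"dp":[[0,0,0],[0,0,0],[0,0,0],[0,0,0],[0,0,0],[0,0,0],[0,0,0],[0,0,0]],"delta_rot":[[0,0,0],[0,0,0],[0,0,0],[0,0,0],[0,0,0],[0,0,0],[0,0,0],[0,0,0]]}' 3 12
python3 - <<'E'
from h import *
s=st();print(s["position"].round(4),s["ft_force"].round(1),s["grip_width"]*87,s["joint_positions"].round(2))
E
```

```text
time: 69.25
position: [0.6336, 0.2373, -0.0152]
tool_rot: [-3.021, 0.86, -0.0]
ft_force: [-1.0, 0.3, 0.8]
grip_width: 0.748
time: 70.05
position: [0.6339, 0.2372, -0.0147]
tool_rot: [-3.021, 0.861, -0.001]
ft_force: [-0.5, -0.8, 4.8]
grip_width: 0.493
[ 0.6339  0.2372 -0.0147] [-0.5 -0.8  4.8] 42.9328190215923 [ 0.26  0.76 -0.94  1.56  0.65  1.15 -1.37]
```

```bash
python3 -m crank '{"dp":[[0,0,0],[0,0,0],[0,0,0],[0,0,0],[0,0,0],[0,0,0],[0,0,0],[0,0,0]],"delta_rot":[[0,0,0],[0,0,0],[0,0,0],[0,0,0.1],[0,0,0.14],[0,0,0.145],[0,0,0.145],[0,0,0.145]]}' 6 12
python3 -m crank '{"dp":[[0,0,0],[0,0,0],[0,0,0],[0,0,0],[0,0,0],[0,0,0],[0,0,0],[0,0,0]],"delta_rot":[[0,0,0.145],[0,0,0.13],[0,0,0.07],[0,0,0.03],[0,0,0],[0,0,0],[0,0,0],[0,0,0]]}'
python3 -m crank '{"dp":[[0,0,0],[0,0,0],[0,0,0],[0,0,0],[0,0,0],[0,0,0],[0,0,0],[0,0,0]],"delta_rot":[[0,0,0],[0,0,0],[0,0,0],[0,0,0],[0,0,0],[0,0,0],[0,0,0],[0,0,0]]}' 3 25
python3 - <<'E'
from h import *
s=st();M=R.from_rotvec(s["tool_rot"]).as_matrix();print(s["position"].round(4),s["ft_force"].round(1),s["grip_width"]*87,s["joint_positions"].round(2),np.degrees(np.arctan2(M[1,0],M[0,0])))
crop(ctrl.get_image("scene"),380,190,500,300,5,"t21")
E
```

```text
time: 70.85
position: [0.6331, 0.2369, -0.0158]
tool_rot: [2.56, -1.82, -0.001]
ft_force: [0.1, -0.1, 0.5]
grip_width: 0.692
time: 71.65
position: [0.6334, 0.237, -0.0154]
tool_rot: [2.184, -2.259, -0.0]
ft_force: [-0.8, 0.4, -0.2]
grip_width: 0.69
time: 72.45
position: [0.6335, 0.237, -0.0153]
tool_rot: [2.183, -2.259, 0.0]
ft_force: [0.8, -0.3, 0.6]
grip_width: 0.491
[ 0.6335  0.237  -0.0153] [ 0.8 -0.3  0.6] 42.73662579501468 [ 0.14  0.67 -0.74  1.57  0.49  1.09 -2.33] -91.95742155545622
```

View pics/t21.png

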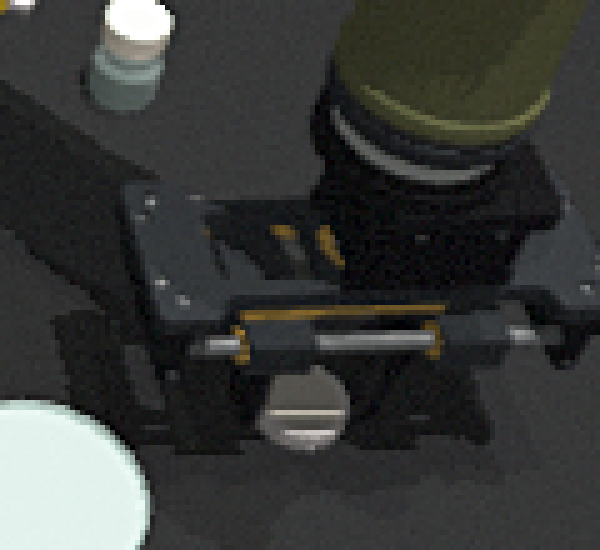

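```bash
python3 -m crank '{"dp":[[0,0,-0.6],[0,0,-2],[0,0,-3],[0,0,-3],[0,0,-2.5],[0,0,-1.5],[0,0,-0.7],[0,0,-0.3]],"delta_rot":[[0,0,0],[0,0,0],[0,0,0],[0,0,0],[0,0,0],[0,0,0],[0,0,0],[0,0,0]]}' - 30
python3 -m crank '{"dp":[[1,0.5,0],[2.4,1.4,0],[3.4,2,0],[3.7,2.15,0],[3.7,2.15,0],[3.7,2.15,0],[3.2,1.9,0],[2,1.2,0]],"delta_rot":[[0,0,0],[0,0,0],[0,0,0],[0,0,0],[0,0,0],[0,0,0],[0,0,0],[0,0,0]]}'
python3 -m crank '{"dp":[[1.1,0.6,0],[0.5,0.3,0],[0,0,0],[0,0,0],[0,0,0],[0,0,0],[0,0,0],[0,0,0]],"delta_rot":[[0,0,0],[0,0,0],[0,0,0],[0,0,0],[0,0,0],[0,0,0],[0,0,0],[0,0,0]]}'
python3 - <<'E'
from h import *
s=st();M=R.from_rotvec(s["tool_rot"]).as_matrix();print(s["position"].round(4),s["ft_force"].round(1),s["grip_width"]*87,s["joint_positions"].round(2))
print(M.T@(np.array([.4818,-.0049,.0387])-s["position"])*100)
i=ctrl.get_image("scene");j=ctrl.get_image("side")
a=cv2.resize(i[130:250,290:370],None,fx=4,fy=4);b=cv2.resize(j[120:240,285:365],None,fx=4,fy=4);cv2.imwrite("pics/t22.png",np.hstack([a,b]))
E
```

```text
time: 73.3
position: [0.6334, 0.2371, 0.1209]
tool_rot: [2.183, -2.259, 0.0]
ft_force: [-0.1, -0.4, -1.3]
grip_width: 0.486
time: 74.1
position: [0.4879, 0.0068, 0.119]
tool_rot: [2.175, -2.261, -0.002]
ft_force: [0.5, -0.2, -0.0]
grip_width: 0.485
time: 74.9
position: [0.4817, -0.0045, 0.1207]
tool_rot: [-2.184, 2.258, 0.0]
ft_force: [-0.2, -0.0, -0.5]
grip_width: 0.487
[ 0.4817 -0.0045  0.1207] [-0.2 -0.  -0.5] 42.37585249004405 [ 0.77  0.07 -0.83  1.94  0.06  1.16 -1.69]
[ 0.04448416 -0.01109576  8.19822159]
```

View pics/t22.png

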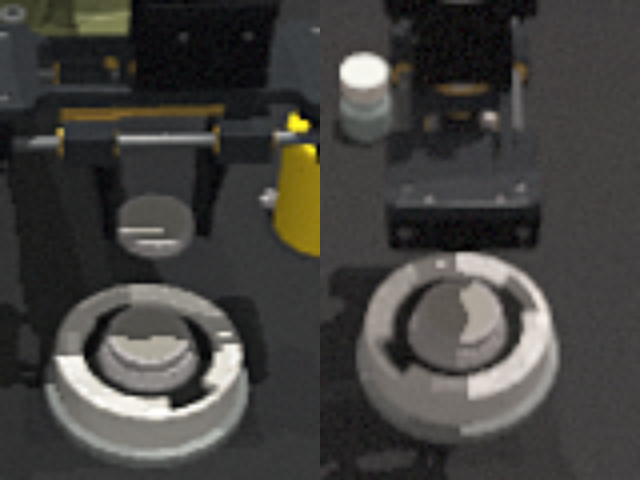

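```bash
python3 -m crank '{"dp":[[0.05,0,1],[0,0,1.8],[0,0,1.8],[0,0,1.4],[0,0,1],[0,0,0.6],[0,0,0.3],[0,0,0.1]],"delta_rot":[[0,0,0],[0,0,0],[0,0,0],[0,0,0],[0,0,0],[0,0,0],[0,0,0],[0,0,0]]}'
python3 -m crank '{"dp":[[0,0,0.1],[0,0,0.05],[0,0,0],[0,0,0],[0,0,0],[0,0,0],[0,0,0],[0,0,0]],"delta_rot":[[0,0,0],[0,0,0],[0,0,0],[0,0,0],[0,0,0],[0,0,0],[0,0,0],[0,0,0]]}'
python3 - <<'E'
from h import *
s=st();print(s["position"].round(4),s["ft_force"].round(1),s["grip_width"]*87,s["joint_positions"].round(2))
E
```

```text
time: 75.8
position: [0.4818, -0.0053, 0.0408]
tool_rot: [-2.183, 2.259, -0.0]
ft_force: [0.1, -0.9, 0.3]
grip_width: 0.481
time: 76.6
position: [0.4816, -0.0054, 0.0392]
tool_rot: [2.183, -2.259, 0.0]
ft_force: [-0.9, 0.4, 0.0]
grip_width: 0.485
[ 0.4816 -0.0054  0.0392] [-0.9  0.4  0. ] 42.20149529522877 [ 0.73  0.19 -0.82  2.02  0.17  1.   -1.78]
```

```bash
python3 -m crank '{"dp":[[-0.05,0,0],[0,0,0.02],[0,0,0],[0,0,0],[0,0,0],[0,0,0],[0,0,0],[0,0,0]],"delta_rot":[[0,0,0],[0,0,0],[0,0,0],[0,0,0],[0,0,0],[0,0,0],[0,0,0],[0,0,0]]}'
python3 -m crank '{"dp":[[0,0,0],[0,0,0],[0,0,0],[0,0,0],[0,0,-0.1],[0,0,-0.5],[0,0,-2],[0,0,-4]],"delta_rot":[[0,0,0],[0,0,0],[0,0,0],[0,0,0],[0,0,0],[0,0,0],[0,0,0],[0,0,0]]}' 6.2 15
python3 -m crank '{"dp":[[0,2.2,-3],[0,2.2,-3],[0,2.2,-2.5],[0,1.9,-1.5],[0,0,-1],[0,0,0],[0,0,0],[0,0,0]],"delta_rot":[[0,0,0],[0,0,0],[0,0,0],[0,0,0],[0,0,0],[0,0,0],[0,0,0],[0,0,0]]}'
python3 look.py v23 .064
```

```text
time: 77.4
position: [0.4816, -0.0049, 0.039]
tool_rot: [2.183, -2.259, 0.0]
ft_force: [1.5, -0.4, -0.6]
grip_width: 0.486
time: 78.2
position: [0.4791, -0.0047, 0.1037]
tool_rot: [2.182, -2.257, -0.008]
ft_force: [0.7, -0.5, 0.6]
grip_width: 0.708
time: 79.0
position: [0.3966, -0.0017, 0.214]
tool_rot: [2.184, -2.258, -0.003]
ft_force: [0.2, -0.6, -0.4]
grip_width: 0.709
[ 0.3966 -0.0017  0.214 ] [ 0.81 -0.28 -0.72  1.98 -0.19  1.38 -1.46]
blob 1 0.012 [ 0.4827 -0.0034  0.0325]
blob 1 0.04 [ 0.4814 -0.0034  0.0301]
blob 2 0.012 [ 0.4823 -0.0033  0.0635]
blob 2 0.04 [ 0.481  -0.0033  0.0589]
blob 12 0.012 [ 0.483  -0.0034  0.0437]
blob 12 0.04 [ 0.4817 -0.0034  0.0406]
crop origin 258 47
```

View pics/v23c.png

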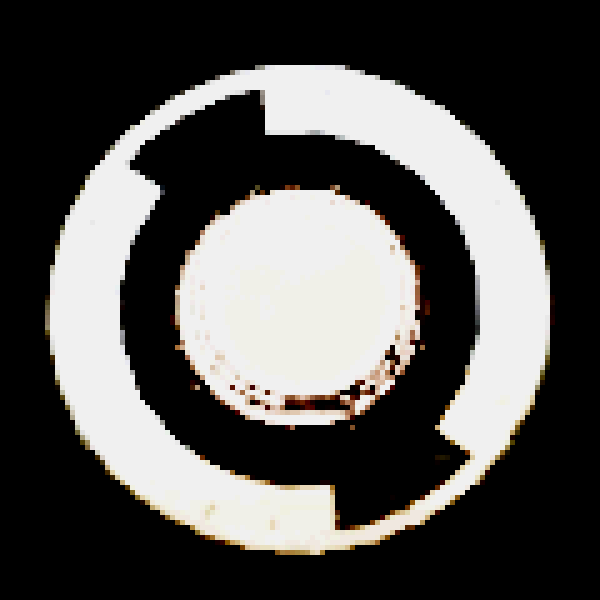

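View pics/v23u.png

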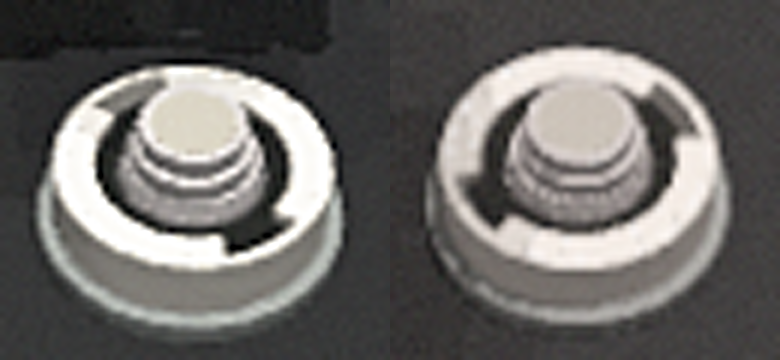

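```bash
python3 -m crank '{"dp":[[-1,-0.5,0],[-2.2,-1.2,0],[-3.3,-1.8,0],[-3.8,-2.1,0],[-3.8,-2.1,0],[-3.5,-1.9,0],[-2.7,-1.4,0],[-1.5,-0.8,0]],"delta_rot":[[0,0,0],[0,0,0],[0,0,0],[0,0,0],[0,0,0],[0,0,0],[0,0,0],[0,0,0]]}' 5 15
python3 -m crank '{"dp":[[-0.6,-0.3,1],[0,0,3],[0,0,3.5],[0,0,2.5],[0,0,1],[0,0,0.4],[0,0,0],[0,0,0]],"delta_rot":[[0,0,0],[0,0,0],[0,0,0],[0,0,0],[0,0,0],[0,0,0],[0,0,0],[0,0,0]]}'
python3 - <<'E'
from h import *
s=st();M=R.from_rotvec(s["tool_rot"]).as_matrix();print(s["position"].round(4),s["joint_positions"].round(2))
im=ctrl.get_image("wrist");e=proj("wrist",[.5255,.2175,.01])[0];print(e)
cv2.imwrite("pics/w24c.png",cv2.resize(im[140:260,240:400],None,fx=5,fy=5,interpolation=cv2.INTER_NEAREST))
print(M.T@(np.array([.5255,.2175,-.0155])-s["position"])*100)
E
```

```text
time: 79.95
position: [0.5225, 0.2159, 0.2146]
tool_rot: [-2.185, 2.255, 0.007]
ft_force: [-0.6, 0.4, 1.2]
grip_width: 0.578
time: 80.75
position: [0.5261, 0.2182, 0.1023]
tool_rot: [-2.181, 2.258, -0.002]
ft_force: [-0.2, -1.0, 0.3]
grip_width: 0.572
[0.5261 0.2182 0.1023] [ 0.42  0.4  -1.04  1.75  0.37  1.2  -2.32]
[319.29947556 199.0456901 ]
[ 0.07760208  0.08354401 11.78368265]
```

View pics/w24c.png

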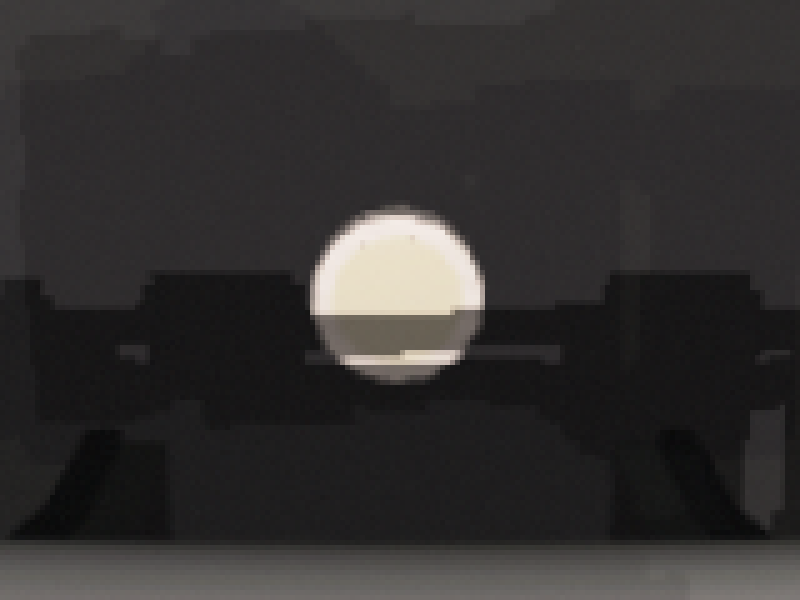

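```bash
python3 -m crank '{"dp":[[0.08,0.1,1],[0,0,2],[0,0,2.5],[0,0,2.5],[0,0,2],[0,0,1.1],[0,0,0.5],[0,0,0.1]],"delta_rot":[[0,0,0],[0,0,0],[0,0,0],[0,0,0],[0,0,0],[0,0,0],[0,0,0],[0,0,0]]}'
python3 -m crank '{"dp":[[0,0,0],[0,0,0],[0,0,0],[0,0,0],[0,0,0],[0,0,0],[0,0,0],[0,0,0]],"delta_rot":[[0,0,0],[0,0,0],[0,0,0],[0,0,0],[0,0,0],[0,0,0],[0,0,0],[0,0,0]]}' 2 20
python3 - <<'E'
from h import *
s=st();print(s["position"].round(4),s["ft_force"].round(1),s["grip_width"]*87,s["joint_positions"].round(2))
E
```

```text
time: 81.6
position: [0.5242, 0.2171, -0.016]
tool_rot: [2.183, -2.259, -0.0]
ft_force: [-0.3, -0.5, 0.0]
grip_width: 0.575
time: 82.4
position: [0.5247, 0.2172, -0.0154]
tool_rot: [-2.183, 2.259, -0.001]
ft_force: [-0.2, -0.8, 5.3]
grip_width: 0.352
[ 0.5247  0.2172 -0.0154] [-0.2 -0.8  5.3] 30.582457281883155 [ 0.33  0.54 -0.93  1.85  0.51  1.01 -2.42]
```

```bash
python3 -m crank '{"dp":[[0,0,-0.6],[0,0,-2],[0,0,-3],[0,0,-3],[0,0,-2.5],[0,0,-1.5],[0,0,-0.7],[0,0,-0.3]],"delta_rot":[[0,0,0],[0,0,0],[0,0,0],[0,0,0],[0,0,0],[0,0,0],[0,0,0],[0,0,0]]}' - 30
python3 -m crank '{"dp":[[1,0.2,0],[2.2,0.3,0],[3.2,0.5,0],[3.5,0.6,0],[3.5,0.6,0],[3.2,0.5,0],[2.8,0.4,0],[1.6,0.3,0]],"delta_rot":[[0,0,0],[0,0,0],[0,0,0],[0,0,0],[0,0,0],[0,0,0],[0,0,0],[0,0,0]]}'
python3 -m crank '{"dp":[[0.9,0.1,0],[0.4,0.05,0],[0,0,0],[0,0,0],[0,0,0],[0,0,0],[0,0,0],[0,0,0]],"delta_rot":[[0,0,0],[0,0,0],[0,0,0],[0,0,0],[0,0,0],[0,0,0],[0,0,0],[0,0,0]]}'
python3 - <<'E'
from h import *
s=st();M=R.from_rotvec(s["tool_rot"]).as_matrix();print(s["position"].round(4),s["ft_force"].round(1),s["grip_width"]*87,s["joint_positions"].round(2))
print(M.T@(np.array([.4816,-.0049,.0487])-s["position"])*100)
i=ctrl.get_image("scene");j=ctrl.get_image("side")
a=cv2.resize(i[130:250,290:370],None,fx=4,fy=4);b=cv2.resize(j[120:240,285:365],None,fx=4,fy=4);cv2.imwrite("pics/t25.png",np.hstack([a,b]))
E
```

```text
time: 83.2
position: [0.5241, 0.2168, 0.12]
tool_rot: [2.183, -2.259, 0.0]
ft_force: [0.6, -0.9, -1.0]
grip_width: 0.348
time: 84.0
position: [0.4812, 0.0044, 0.1186]
tool_rot: [2.176, -2.262, -0.002]
ft_force: [-0.8, 0.9, -0.5]
grip_width: 0.346
time: 84.8
position: [0.4811, -0.0044, 0.12]
tool_rot: [2.184, -2.258, -0.0]
ft_force: [-0.1, 0.1, 0.5]
grip_width: 0.346
[ 0.4811 -0.0044  0.12  ] [-0.1  0.1  0.5] 30.090199713256688 [ 0.98  0.1  -1.06  1.93  0.09  1.16 -1.72]
[ 0.05182917 -0.04867854  7.1327237 ]
```

View pics/t25.png

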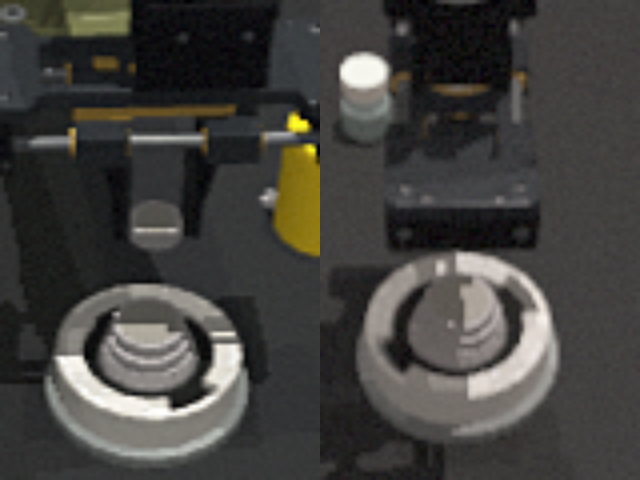

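```bash
python3 -m crank '{"dp":[[0,-0.05,1],[0,0,1.7],[0,0,1.6],[0,0,1.2],[0,0,0.8],[0,0,0.4],[0,0,0.2],[0,0,0.1]],"delta_rot":[[0,0,0],[0,0,0],[0,0,0],[0,0,0],[0,0,0],[0,0,0],[0,0,0],[0,0,0]]}'
python3 -m crank '{"dp":[[0,0,0.07],[0,0,0],[0,0,0],[0,0,0],[0,0,0],[0,0,0],[0,0,0],[0,0,0]],"delta_rot":[[0,0,0],[0,0,0],[0,0,0],[0,0,0],[0,0,0],[0,0,0],[0,0,0],[0,0,0]]}'
python3 - <<'E'
from h import *
s=st();print(s["position"].round(4),s["ft_force"].round(1),s["grip_width"]*87,s["joint_positions"].round(2))
E
```

```text
time: 85.7
position: [0.4819, -0.0046, 0.0502]
tool_rot: [-2.183, 2.259, -0.001]
ft_force: [0.3, 0.6, 0.8]
grip_width: 0.349
time: 86.5
position: [0.4816, -0.0047, 0.0493]
tool_rot: [2.183, -2.259, 0.0]
ft_force: [0.1, 0.1, 0.6]
grip_width: 0.344
[ 0.4816 -0.0047  0.0493] [0.1 0.1 0.6] 29.93247776509789 [ 0.91  0.22 -1.03  2.01  0.22  1.03 -1.83]
```

```bash
python3 -m crank '{"dp":[[0,0,0.06],[0,0,0],[0,0,0],[0,0,0],[0,0,0],[0,0,0],[0,0,0],[0,0,0]],"delta_rot":[[0,0,0],[0,0,0],[0,0,0],[0,0,0],[0,0,0],[0,0,0],[0,0,0],[0,0,0]]}'
python3 -m crank '{"dp":[[0,0,0],[0,0,0],[0,0,0],[0,0,0],[0,0,0],[0,0,0],[0,0,0],[0,0,0]],"delta_rot":[[0,0,0],[0,0,0],[0,0,0],[0,0,-0.08],[0,0,-0.14],[0,0,-0.14],[0,0,-0.14],[0,0,-0.14]]}' 4.8 8
python3 -m crank '{"dp":[[0,0,0],[0,0,0],[0,0,0],[0,0,0],[0,0,0],[0,0,0],[0,0,0],[0,0,0]],"delta_rot":[[0,0,-0.14],[0,0,-0.14],[0,0,-0.1],[0,0,-0.03],[0,0,0],[0,0,0],[0,0,0],[0,0,0]]}'
python3 - <<'E'
from h import *
s=st();print(s["position"].round(4),s["ft_force"].round(1),s["grip_width"]*87,s["joint_positions"].round(2))
a=ctrl.get_image("scene")[165:255,290:370];b=ctrl.get_image("side")[150:240,280:360]
cv2.imwrite("pics/t26.png",cv2.resize(np.hstack([a,b]),None,fx=5,fy=5,interpolation=cv2.INTER_CUBIC))
E
```

```text
time: 87.3
position: [0.4816, -0.0047, 0.0487]
tool_rot: [2.183, -2.259, 0.0]
ft_force: [1.2, -0.3, -0.0]
grip_width: 0.349
time: 88.1
position: [0.4817, -0.0047, 0.0488]
tool_rot: [2.787, -1.45, 0.0]
ft_force: [-0.3, 0.4, -0.4]
grip_width: 0.547
time: 88.9
position: [0.4816, -0.0047, 0.0488]
tool_rot: [3.021, -0.861, 0.0]
ft_force: [0.2, -0.4, 0.5]
grip_width: 0.549
[ 0.4816 -0.0047  0.0488] [ 0.2 -0.4  0.5] 47.754237014178706 [ 1.06  0.31 -1.22  2.    0.34  1.05 -0.87]
```

View pics/t26.png

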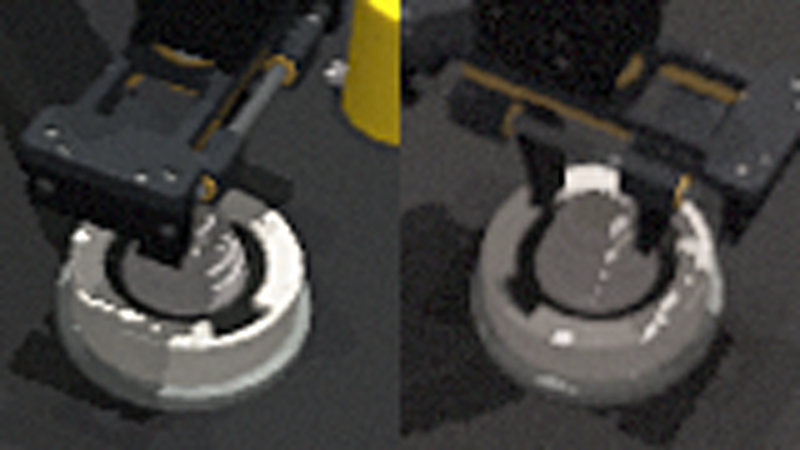

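```bash
python3 -m crank '{"dp":[[0,0,0],[0,0,0],[0,0,0],[0,0,0],[0,0,0],[0,0,0],[0,0,0],[0,0,0]],"delta_rot":[[0,0,0],[0,0,0],[0,0,0],[0,0,0],[0,0,0],[0,0,0],[0,0,0],[0,0,0]]}' 2 6
python3 -m crank '{"dp":[[0,0,0],[0,0,0],[0,0,0],[0,0,0],[0,0,-0.1],[0,0,-0.5],[0,0,-1.5],[0,0,-2]],"delta_rot":[[0,0,0],[0,0,0],[0,0,0],[0,0,0],[0,0,0],[0,0,0],[0,0,0],[0,0,0]]}' 5 8
python3 -m crank '{"dp":[[0,0,-1],[0,0,-2],[0,1,-2],[0,1.7,-2],[0,2,-2],[0,2,-1.5],[0,1.3,0],[0,0,0]],"delta_rot":[[0,0,0.14],[0,0,0.14],[0,0,0.14],[0,0,0.14],[0,0,0.14],[0,0,0.14],[0,0,0.14],[0,0,0.07]]}'
python3 look.py v27 .074
```

```text
time: 89.8
position: [0.4816, -0.0047, 0.0487]
tool_rot: [3.021, -0.861, -0.0]
ft_force: [-0.1, -0.3, 0.4]
grip_width: 0.363
time: 90.6
position: [0.4812, -0.0042, 0.0905]
tool_rot: [-3.021, 0.859, 0.002]
ft_force: [0.9, -0.1, 0.2]
grip_width: 0.571
time: 91.4
position: [0.4097, -0.0384, 0.1958]
tool_rot: [2.177, -2.264, 0.003]
ft_force: [0.5, -0.0, 0.0]
grip_width: 0.575
[ 0.4097 -0.0384  0.1958] [ 1.19 -0.3  -0.96  1.97 -0.25  1.35 -1.31]
blob 4 0.012 [ 0.4826 -0.0011  0.0321]
blob 4 0.04 [ 0.4822 -0.004   0.0296]
blob 11 0.012 [ 0.4824 -0.0025  0.0637]
blob 11 0.04 [ 0.482  -0.0054  0.0588]
blob 18 0.012 [ 4.827e-01 -3.000e-04  4.450e-02]
blob 18 0.04 [ 0.4823 -0.0033  0.0411]
crop origin 223 60
```

View pics/v27.png

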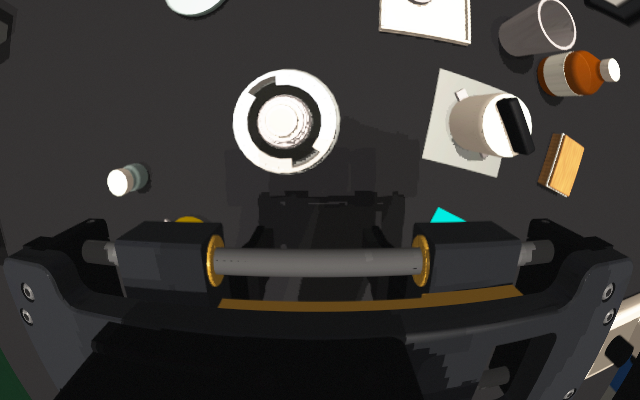

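View pics/v27c.png

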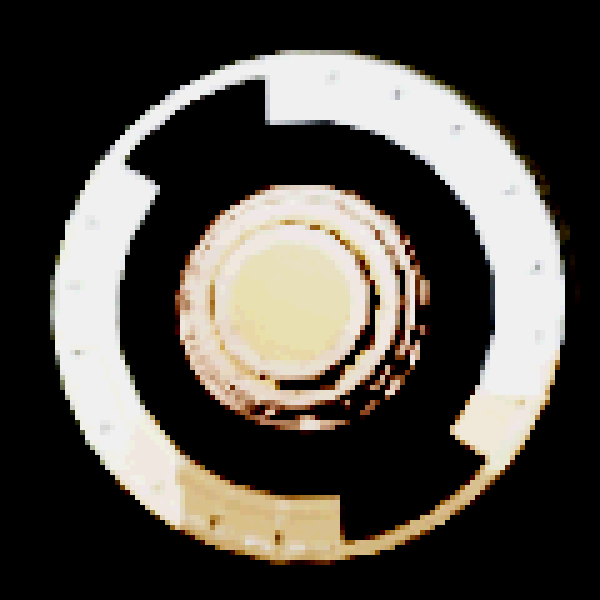

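View pics/v27u.png

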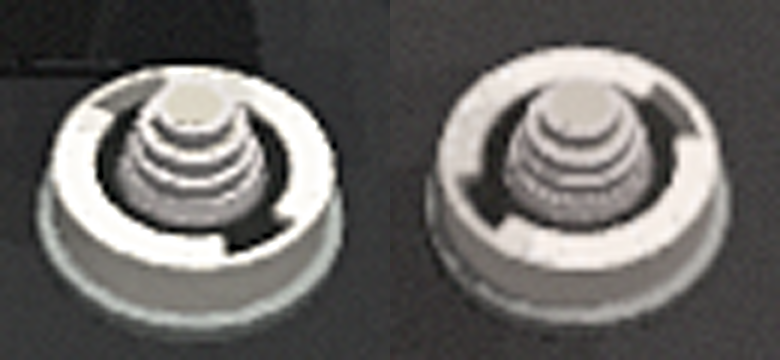

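```bash
python3 - <<'E'
from h import *
s=st();M=R.from_rotvec(s["tool_rot"]).as_matrix();print(s["position"].round(5),s["joint_positions"].round(4),np.degrees(np.arctan2(M[1,0],M[0,0])))
print(M.T@(np.array([.478,-.244,.20])-s["position"])*100)
for n in("scene","side"):
    im=cv2.imread(f"pics/v27_{n}.png");g=cv2.cvtColor(im,cv2.COLOR_BGR2GRAY)
a=cv2.imread("pics/v27_scene.png")[180:270,185:285];b=cv2.imread("pics/v27_side.png")[240:340,275:375][:90]
cv2.imwrite("pics/cap27.png",cv2.resize(np.hstack([a,b]),None,fx=4,fy=4,interpolation=cv2.INTER_CUBIC))
E
```

```text
[ 0.41079 -0.03753  0.19541] [ 1.1924 -0.2956 -0.9704  1.9735 -0.2484  1.3442 -1.3024] -91.77893352701464
[20.42912161 -7.35957617 -0.42875805]
```

View pics/cap27.png

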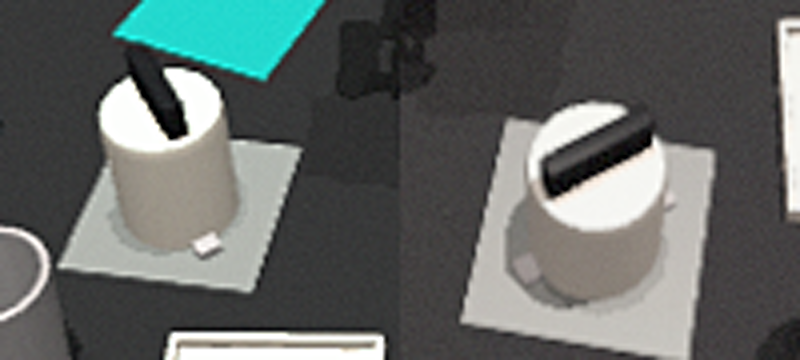

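```bash
python3 -m crank '{"dp":[[1,-1.5,0],[2.2,-1.5,0],[3.3,0,0],[4,0.5,0],[4.2,1.2,0],[4.2,1.2,0],[4,1.2,0],[3.4,1.1,0]],"delta_rot":[[0,0,0],[0,0,0],[0,0,0],[0,0,0],[0,0,0],[0,0,0],[0,0,0],[0,0,0]]}'
python3 - <<'E'
from h import *
s=st();print(s["position"].round(4),s["joint_positions"].round(3))
E
```

```text
time: 92.35
position: [0.3787, -0.3025, 0.1952]
tool_rot: [-2.184, 2.258, -0.001]
ft_force: [0.1, -0.3, 0.7]
grip_width: 0.575
[ 0.3787 -0.3025  0.1952] [ 1.432e+00 -2.000e-03 -8.020e-01  1.833e+00 -1.000e-03  1.309e+00
 -9.740e-01]
```

```bash
python3 -m crank '{"dp":[[-0.5,-2,0],[-0.8,-3,0],[-1.2,-3,0],[-1.5,-1.6,0],[-2.1,-0.5,0],[0,0,0],[0,0,0],[0,0,0]],"delta_rot":[[0,0,0],[0,0,0],[0,0,0],[0,0,0],[0,0,0],[0,0,-0.14],[0,0,-0.14],[0,0,-0.14]]}'
python3 -m crank '{"dp":[[0,0,0],[0,0,0],[0,0,0],[0,0,0],[0,0,0],[0,0,0],[0,0,0],[0,0,0]],"delta_rot":[[0,0,-0.14],[0,0,-0.14],[0,0,-0.14],[0,0,-0.14],[0,0,-0.14],[0,0,-0.14],[0,0,-0.14],[0,0,-0.14]]}'
python3 - <<'E'
from h import *
s=st();M=R.from_rotvec(s["tool_rot"]).as_matrix();print(s["position"].round(4),s["joint_positions"].round(3),np.degrees(np.arctan2(M[1,0],M[0,0])))
E
```

```text
time: 93.15
position: [0.4829, -0.2424, 0.1954]
tool_rot: [-2.613, 1.743, -0.001]
ft_force: [-0.5, -0.3, -0.1]
grip_width: 0.577
time: 93.95
position: [0.4827, -0.2428, 0.1954]
tool_rot: [-3.14, 0.09, -0.002]
ft_force: [0.4, 0.7, 0.1]
grip_width: 0.576
[ 0.4827 -0.2428  0.1954] [ 1.407  0.23  -1.116  1.705  0.211  1.338  0.196] -3.2789943606857377
```

```bash
python3 -m crank '{"dp":[[1.5,0,0],[3,-0.2,0],[4,-0.2,0.5],[4,-0.2,1],[3.5,-0.2,1],[2.5,-0.2,1],[1.5,-0.1,0.5],[0,0,0]],"delta_rot":[[0,0,0],[0,0,0],[0,0,0],[0,0,0],[0,0,0],[0,0,0],[0,0,0],[0,0,0]]}'
python3 - <<'E'
from h import *
s=st();print(s["position"].round(4),s["joint_positions"].round(3))
E
python3 -m crank '{"dp":[[0,0,0],[0,0,0],[0,0,0],[0,0,0],[0,0,0],[0,0,0],[0,0,0],[0,0,0]],"delta_rot":[[0,0,0.14],[0,0,0.14],[0,0,0.14],[0,0,0.14],[0,0,0.14],[0,0,0.14],[0,0,0.14],[0,0,0.14]]}'
python3 - <<'E'
from h import *
s=st();M=R.from_rotvec(s["tool_rot"]).as_matrix();print(s["position"].round(4),s["joint_positions"].round(3),np.degrees(np.arctan2(M[1,0],M[0,0])))
E
```

```text
time: 94.75
position: [0.6838, -0.2438, 0.1533]
tool_rot: [-3.136, 0.098, 0.001]
ft_force: [-0.1, 0.3, 0.5]
grip_width: 0.576
[ 0.6838 -0.2438  0.1533] [ 0.885  0.686 -0.943  1.267  0.539  1.447 -0.069]
time: 95.55
position: [0.682, -0.2455, 0.156]
tool_rot: [-2.6, 1.761, -0.001]
ft_force: [-0.3, 0.1, -0.1]
grip_width: 0.577
[ 0.682  -0.2455  0.156 ] [ 0.783  0.608 -0.74   1.275  0.4    1.405 -1.119] -68.21514162614301
```

```bash
python3 -m crank '{"dp":[[0,0,0],[0,0,0],[0,0,0],[0,0,0],[0,0,0],[0,0,0],[0,0,0],[0,0,0]],"delta_rot":[[0,0,0.145],[0,0,0.145],[0,0,0.145],[0,0,0.145],[0,0,0.145],[0,0,0.145],[0,0,0.145],[0,0,0.1]]}'
python3 - <<'E'
from h import *
s=st();M=R.from_rotvec(s["tool_rot"]).as_matrix();print(s["position"].round(4),s["joint_positions"].round(3),np.degrees(np.arctan2(M[1,0],M[0,0])))
print(M[:2,:2].round(3), M.T@(np.array([.43,-.12,.2])-s["position"])*100)
E
```

```text
time: 96.35
position: [0.682, -0.2454, 0.156]
tool_rot: [-1.276, 2.87, 0.0]
ft_force: [0.4, -0.7, 0.6]
grip_width: 0.577
[ 0.682  -0.2454  0.156 ] [ 0.665  0.557 -0.539  1.28   0.279  1.377 -2.164] -132.0596441137835
[[-0.67  -0.742]
 [-0.742  0.67 ]] [ 7.56710333 27.11295523 -4.4216696 ]
```

```bash
python3 -m crank '{"dp":[[0.5,1.5,-0.6],[0.8,3,-0.8],[1.1,4,-0.8],[1.2,4.2,-0.8],[1.2,4.2,-0.7],[1.1,4,-0.5],[1,3.7,-0.2],[0.7,2.5,0]],"delta_rot":[[0,0,0],[0,0,0],[0,0,0],[0,0,0],[0,0,0],[0,0,0],[0,0,0],[0,0,0]]}'
python3 -m crank '{"dp":[[0,0,0],[0,0,0],[0,0,0],[0,0,0],[0,0,0],[0,0,0],[0,0,0],[0,0,0]],"delta_rot":[[0,0,-0.14],[0,0,-0.14],[0,0,-0.14],[0,0,-0.14],[0,0,-0.14],[0,0,-0.14],[0,0,-0.14],[0,0,-0.14]]}'
python3 - <<'E'
from h import *
s=st();M=R.from_rotvec(s["tool_rot"]).as_matrix();print(s["position"].round(4),s["joint_positions"].round(3),np.degrees(np.arctan2(M[1,0],M[0,0])))
E
```

```text
time: 97.15
position: [0.4276, -0.12, 0.1994]
tool_rot: [1.284, -2.867, 0.003]
ft_force: [0.1, 0.3, 1.0]
grip_width: 0.577
time: 97.95
position: [0.4294, -0.1209, 0.1993]
tool_rot: [2.616, -1.739, 0.001]
ft_force: [-0.1, -0.2, -0.1]
grip_width: 0.577
[ 0.4294 -0.1209  0.1993] [ 0.804 -0.108 -0.544  1.913 -0.057  1.321 -0.897] -67.24104210180386
```

```bash
python3 -m crank '{"dp":[[0,0,0],[0,0,0],[0,0,0],[0,0,0],[0,0,0],[0,0,0],[0,0,0],[0,0,0]],"delta_rot":[[0,0,-0.14],[0,0,-0.14],[0,0,-0.14],[0,0,-0.14],[0,0,-0.14],[0,0,-0.14],[0,0,-0.14],[0,0,-0.14]]}'
python3 -m crank '{"dp":[[0,0,0],[0,0,0],[0,0,0],[0,0,0],[0,0,0],[0,0,0],[0,0,0],[0,0,0]],"delta_rot":[[0,0,-0.14],[0,0,-0.14],[0,0,-0.14],[0,0,-0.14],[0,0,-0.14],[0,0,-0.14],[0,0,-0.14],[0,0,-0.14]]}'
python3 -m crank '{"dp":[[0,0,0],[0,0,0],[0,0,0],[0,0,0],[0,0,0],[0,0,0],[0,0,0],[0,0,0]],"delta_rot":[[0,0,-0.14],[0,0,-0.14],[0,0,-0.14],[0,0,-0.14],[0,0,-0.14],[0,0,-0.14],[0,0,-0.14],[0,0,0]]}'
python3 - <<'E'
from h import *
s=st();M=R.from_rotvec(s["tool_rot"]).as_matrix();print(s["position"].round(4),s["joint_positions"].round(3),np.degrees(np.arctan2(M[1,0],M[0,0])))
print(M.T@(np.array([.478,-.244,.15])-s["position"])*100)
im=ctrl.get_image("wrist");cv2.imwrite("pics/w30.png",im)
for n in("scene","side"): cv2.imwrite(f"pics/s30_{n}.png",ctrl.get_image(n))
E
```

```text
time: 98.75
position: [0.4295, -0.1209, 0.1993]
tool_rot: [3.14, -0.084, 0.001]
ft_force: [0.3, 0.1, -0.4]
grip_width: 0.573
time: 99.55
position: [0.4295, -0.1209, 0.1994]
tool_rot: [2.705, 1.596, 0.0]
ft_force: [-0.3, 0.3, 0.1]
grip_width: 0.576
time: 100.35
position: [0.4296, -0.121, 0.1993]
tool_rot: [1.643, 2.677, -0.0]
ft_force: [-0.1, -1.0, 0.1]
grip_width: 0.574
[ 0.4296 -0.121   0.1993] [ 0.617 -0.105 -0.373  1.918 -0.039  1.321  2.297] 116.93029640452566
[-13.15904253  -1.25741957   4.9447345 ]
```

View pics/s30_scene.png

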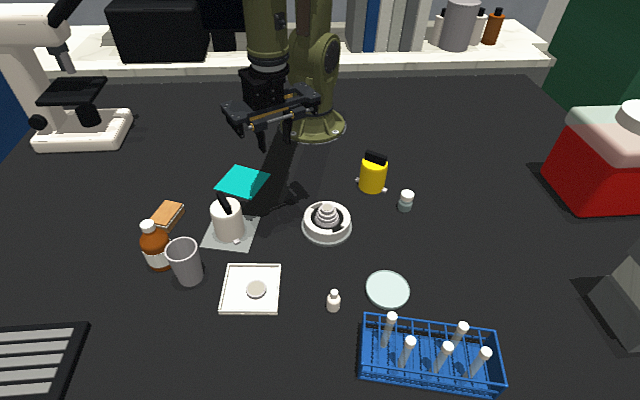

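View pics/s30_side.png

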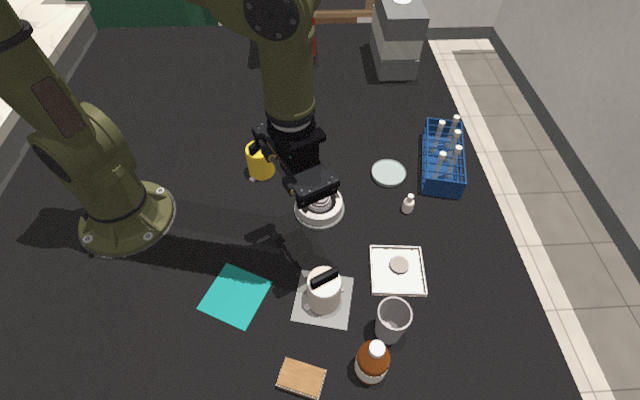

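```bash
python3 -m crank '{"dp":[[-1,-0.1,0],[-2.2,-0.2,0],[-2.8,-0.3,0.5],[-2.8,-0.3,1],[-2.2,-0.2,1],[-1.4,-0.1,1],[-0.7,-0.1,1],[0,0,0.4]],"delta_rot":[[0,0,0],[0,0,0],[0,0,0],[0,0,0],[0,0,0],[0,0,0],[0,0,0],[0,0,0]]}' 5 40
python3 -m crank '{"dp":[[0,0,0],[0,0,0],[0,0,0],[0,0,0],[0,0,0],[0,0,0],[0,0,0],[0,0,0]],"delta_rot":[[0,0,0],[0,0,0],[0,0,0],[0,0,0],[0,0,0],[0,0,0],[0,0,0],[0,0,0]]}'
python3 - <<'E'
from h import *
s=st();M=R.from_rotvec(s["tool_rot"]).as_matrix();print(s["position"].round(4),s["joint_positions"].round(3),np.degrees(np.arctan2(M[1,0],M[0,0])))
print(M.T@(np.array([.4782,-.2439,.073])-s["position"])*100)
im=ctrl.get_image("wrist");cv2.imwrite("pics/w31.png",im[100:340,130:510])
e=np.array([np.cos(np.radians(26.8)),np.sin(np.radians(26.8)),0]);C=np.array([.4782,-.2439,.116]);print(proj("wrist",[C-.03*e,C+.03*e])-[130,100])
a=ctrl.get_image("scene")[120:260,180:280];b=ctrl.get_image("side")[200:340,270:370]
cv2.imwrite("pics/t31.png",cv2.resize(np.hstack([a,b]),None,fx=4,fy=4,interpolation=cv2.INTER_CUBIC))
E
```

```text
time: 101.3
position: [0.4769, -0.2438, 0.1481]
tool_rot: [-1.644, -2.674, -0.0]
ft_force: [0.1, -0.1, 0.2]
grip_width: 0.575
time: 102.1
position: [0.4776, -0.2436, 0.1498]
tool_rot: [1.644, 2.677, -0.0]
ft_force: [-0.0, 0.6, 1.4]
grip_width: 0.574
[ 0.4776 -0.2436  0.1498] [ 0.686  0.126 -0.284  1.796  0.038  1.225  2.431] 116.8854051687411
[-0.04890301  0.04196831  7.67823174]
[[186.77106262  73.73682604]
 [186.71504435 151.8799812 ]]
```

View pics/w31.png

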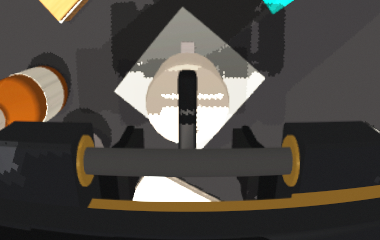

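View pics/t31.png

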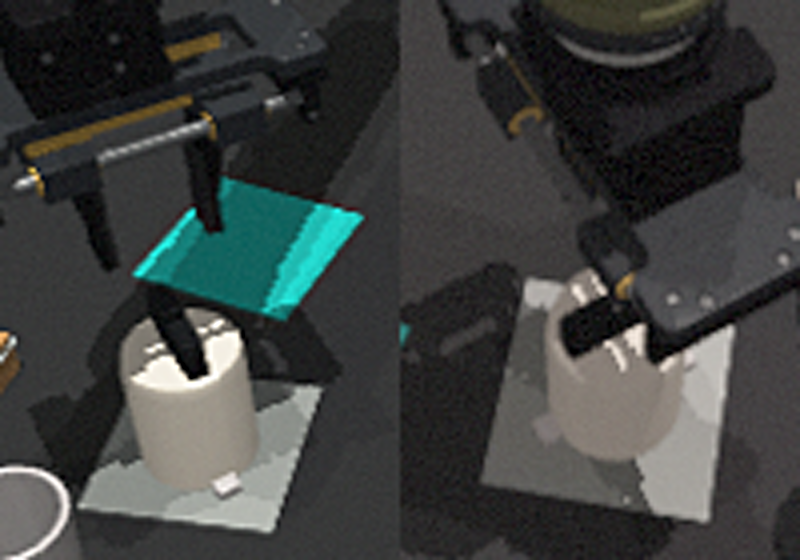

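```bash
python3 -m crank '{"dp":[[-0.05,0,0.8],[0,0,1.4],[0,0,1.6],[0,0,1.5],[0,0,1],[0,0,0.7],[0,0,0.4],[0,0,0.2]],"delta_rot":[[0,0,0],[0,0,0],[0,0,0],[0,0,0],[0,0,0],[0,0,0],[0,0,0],[0,0,0]]}'
python3 -m crank '{"dp":[[0,0,0],[0,0,0],[0,0,0],[0,0,0],[0,0,0],[0,0,0],[0,0,0],[0,0,0]],"delta_rot":[[0,0,0],[0,0,0],[0,0,0],[0,0,0],[0,0,0],[0,0,0],[0,0,0],[0,0,0]]}' 0 55
python3 - <<'E'
from h import *
s=st();print(s["position"].round(4),s["ft_force"].round(1),s["torque"].round(2),s["grip_width"]*87,s["joint_positions"].round(2))
E
```

```text
time: 103.05
position: [0.4779, -0.2441, 0.0735]
tool_rot: [1.644, 2.677, -0.0]
ft_force: [-0.1, 0.5, -0.2]
grip_width: 0.573
time: 103.85
position: [0.4779, -0.2441, 0.0739]
tool_rot: [1.644, 2.677, -0.0]
ft_force: [-0.4, -0.6, 2.1]
grip_width: 0.156
[ 0.4779 -0.2441  0.0739] [-0.4 -0.6  2.1] [ 0.19 -0.03 -0.02] 13.54084505014462 [ 0.68  0.2  -0.28  1.88  0.06  1.07  2.41]
```

```bash
python3 -m crank '{"dp":[[0,0,-0.5],[0,0,-1.2],[0,0,-2],[0,0,-2.2],[0,0,-2],[0,0,-1.5],[0,0,-0.8],[0,0,-0.4]],"delta_rot":[[0,0,0],[0,0,0],[0,0,0],[0,0,0],[0,0,0],[0,0,0],[0,0,0],[0,0,0]]}' 0 60
python3 -m crank '{"dp":[[1,0.5,0],[2.2,1.2,0],[3.3,1.7,0],[3.8,2,0],[3.8,2,0],[3.4,1.8,0],[2.2,1.2,0],[1.1,0.6,0]],"delta_rot":[[0,0,0],[0,0,0],[0,0,0],[0,0,0],[0,0,0],[0,0,0],[0,0,0],[0,0,0]]}'
python3 -m crank '{"dp":[[0.4,0.2,0],[0,0,0],[0,0,0],[0,0,0],[0,0,0],[0,0,0],[0,0,0],[0,0,0]],"delta_rot":[[0,0,0],[0,0,0],[0,0,0],[0,0,0],[0,0,0],[0,0,0],[0,0,0],[0,0,0]]}'
python3 - <<'E'
from h import *
s=st();M=R.from_rotvec(s["tool_rot"]).as_matrix();print(s["position"].round(4),s["ft_force"].round(1),s["torque"].round(2),s["grip_width"]*87,s["joint_positions"].round(2),np.degrees(np.arctan2(M[1,0],M[0,0])))
print(M.T@(np.array([.482,-.0045,.109])-s["position"])*100)
a=ctrl.get_image("scene")[110:250,280:380];b=ctrl.get_image("side")[100:240,275:375]
cv2.imwrite("pics/t32.png",cv2.resize(np.hstack([a,b]),None,fx=4,fy=4,interpolation=cv2.INTER_CUBIC))
E
```

```text
time: 104.65
position: [0.478, -0.2442, 0.1805]
tool_rot: [1.644, 2.676, -0.0]
ft_force: [0.7, -0.8, -3.1]
grip_width: 0.158
time: 105.45
position: [0.4808, -0.005, 0.1789]
tool_rot: [-1.637, -2.679, 0.0]
ft_force: [0.2, -0.3, -2.2]
grip_width: 0.157
time: 106.25
position: [0.4819, -0.0045, 0.1797]
tool_rot: [1.644, 2.677, -0.0]
ft_force: [0.4, -0.7, -2.1]
grip_width: 0.154
[ 0.4819 -0.0045  0.1797] [ 0.4 -0.7 -2.1] [ 0.16 -0.1  -0.02] 13.418575056072338 [ 0.46 -0.01 -0.5   1.87 -0.    1.28  2.  ] 116.87215465784276
[-0.00757155  0.01047692  7.07246329]
```

View pics/t32.png

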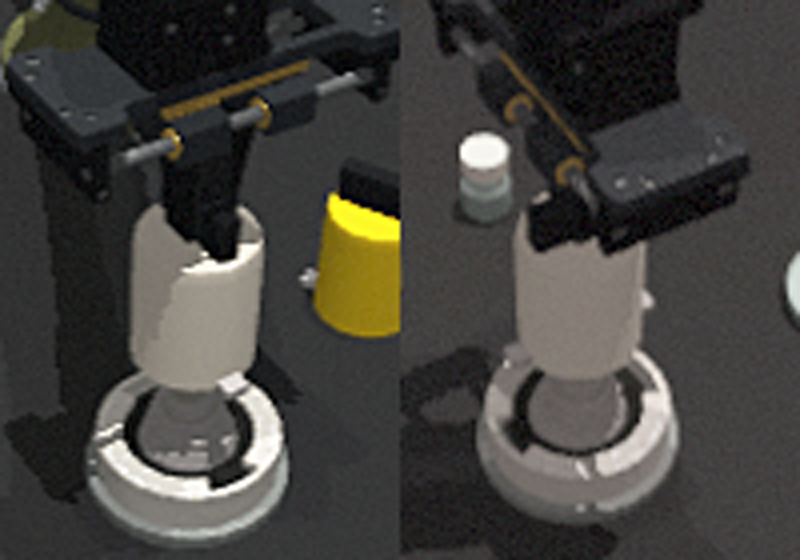

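```bash
python3 -m crank '{"dp":[[0,0,0.6],[0,0,1.1],[0,0,1.2],[0,0,1.2],[0,0,1.1],[0,0,0.9],[0,0,0.5],[0,0,0.3]],"delta_rot":[[0,0,0],[0,0,0],[0,0,0],[0,0,0],[0,0,0],[0,0,0],[0,0,0],[0,0,0]]}'
python3 -m crank '{"dp":[[0,0,0.1],[0,0,0.1],[0,0,0.1],[0,0,0.1],[0,0,0.1],[0,0,0],[0,0,0],[0,0,0]],"delta_rot":[[0,0,0],[0,0,0],[0,0,0],[0,0,0],[0,0,0],[0,0,0],[0,0,0],[0,0,0]]}'
python3 - <<'E'
from h import *
s=st();print(s["position"].round(4),s["ft_force"].round(1),s["torque"].round(2),s["grip_width"]*87,s["joint_positions"].round(2))
a=ctrl.get_image("scene")[130:250,290:370];b=ctrl.get_image("side")[120:240,280:360]
cv2.imwrite("pics/t33.png",cv2.resize(np.hstack([a,b]),None,fx=5,fy=5,interpolation=cv2.INTER_CUBIC))
E
```

```text
time: 107.15
position: [0.4817, -0.0043, 0.1101]
tool_rot: [-1.644, -2.677, 0.0]
ft_force: [0.3, -0.3, -1.9]
grip_width: 0.155
time: 107.95
position: [0.4819, -0.0044, 0.1058]
tool_rot: [1.644, 2.677, -0.0]
ft_force: [-0.4, 0.4, -1.0]
grip_width: 0.157
[ 0.4819 -0.0044  0.1058] [-0.4  0.4 -1. ] [ 0.13 -0.06 -0.05] 13.653090080743802 [ 0.45  0.06 -0.51  1.96  0.03  1.13  1.97]
```

View pics/t33.png

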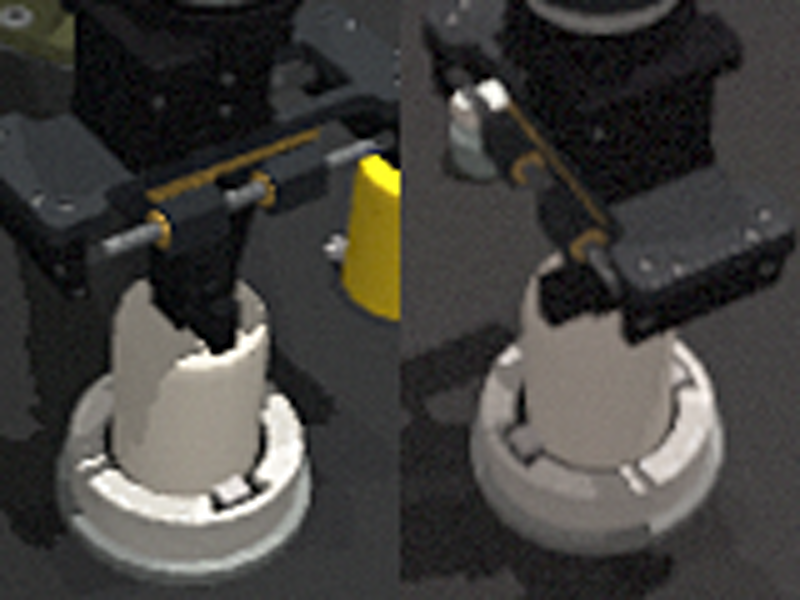

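```bash
python3 -m crank '{"dp":[[0,0,0.15],[0,0,0.2],[0,0,0.2],[0,0,0.2],[0,0,0.2],[0,0,0.15],[0,0,0],[0,0,0]],"delta_rot":[[0,0,0],[0,0,0],[0,0,0],[0,0,0],[0,0,0],[0,0,0],[0,0,0],[0,0,0]]}'
python3 - <<'E'
from h import *
s=st();print(s["position"].round(4),s["ft_force"].round(1),s["torque"].round(2),s["grip_width"]*87)
E
```

```text
time: 108.85
position: [0.4823, -0.0044, 0.0955]
tool_rot: [1.644, 2.676, 0.0]
ft_force: [-1.2, -0.1, 7.4]
grip_width: 0.159
[ 0.4823 -0.0044  0.0955] [-1.2 -0.1  7.4] [0.13 0.47 0.02] 13.809292351748786
```

```bash
python3 -m crank '{"dp":[[0,0,0.1],[0,0,0.1],[0,0,0.08],[0,0,0],[0,0,0],[0,0,0],[0,0,0],[0,0,0]],"delta_rot":[[0,0,0],[0,0,0],[0,0,0],[0,0,0],[0,0,0],[0,0,0],[0,0,0],[0,0,0]]}'
python3 - <<'E'
from h import *
s=st();print(s["position"].round(4),s["ft_force"].round(1),s["torque"].round(2),s["grip_width"]*87)
E
```

```text
time: 109.65
position: [0.4824, -0.0043, 0.093]
tool_rot: [1.644, 2.676, 0.0]
ft_force: [-2.5, -0.0, 8.2]
grip_width: 0.158
[ 0.4824 -0.0043  0.093 ] [-2.5 -0.   8.2] [ 0.19  0.65 -0.01] 13.736450100160793
```

Rim ≈ 22 mm, force consistent with the spring. Turn clockwise a quarter turn.

```bash
python3 -m crank '{"dp":[[0,0,0],[0,0,0],[0,0,0],[0,0,0],[0,0,0],[0,0,0],[0,0,0],[0,0,0]],"delta_rot":[[0,0,0.05],[0,0,0.09],[0,0,0.1],[0,0,0.1],[0,0,0.1],[0,0,0.1],[0,0,0.1],[0,0,0.1]]}'
python3 - <<'E'
from h import *
s=st();M=R.from_rotvec(s["tool_rot"]).as_matrix();print(s["position"].round(4),s["ft_force"].round(1),s["torque"].round(2),s["grip_width"]*87,np.degrees(np.arctan2(M[1,0],M[0,0])))
a=ctrl.get_image("scene")[130:250,290:370];b=ctrl.get_image("side")[120:240,280:360]
cv2.imwrite("pics/t34.png",cv2.resize(np.hstack([a,b]),None,fx=5,fy=5,interpolation=cv2.INTER_CUBIC))
E
```

```text
time: 110.45
position: [0.4829, -0.0047, 0.0932]
tool_rot: [2.503, 1.896, 0.002]
ft_force: [-2.8, -1.0, 8.4]
grip_width: 0.155
[ 0.4829 -0.0047  0.0932] [-2.8 -1.   8.4] [-0.03  0.38  0.23] 13.491260624244736 74.28075580422382
```

View pics/t34.png

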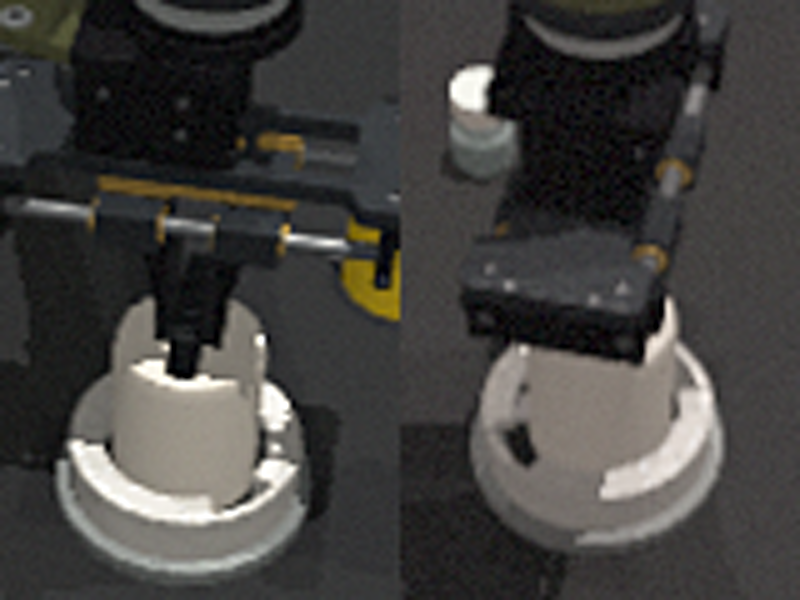

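```bash
python3 -m crank '{"dp":[[0,0,0],[0,0,0],[0,0,0],[0,0,0],[0,0,0],[0,0,0],[0,0,0],[0,0,0]],"delta_rot":[[0,0,0.11],[0,0,0.12],[0,0,0.12],[0,0,0.12],[0,0,0.12],[0,0,0.12],[0,0,0.08],[0,0,0.03]]}'
python3 -m crank '{"dp":[[0,0,0],[0,0,0],[0,0,0],[0,0,0],[0,0,0],[0,0,0],[0,0,0],[0,0,0]],"delta_rot":[[0,0,0],[0,0,0],[0,0,0],[0,0,0],[0,0,0],[0,0,0],[0,0,0],[0,0,0]]}'
python3 - <<'E'
from h import *
s=st();M=R.from_rotvec(s["tool_rot"]).as_matrix();print(s["position"].round(4),s["ft_force"].round(1),s["torque"].round(2),s["grip_width"]*87,np.degrees(np.arctan2(M[1,0],M[0,0])))
a=ctrl.get_image("scene")[130:250,290:370];b=ctrl.get_image("side")[120:240,280:360]
cv2.imwrite("pics/t35.png",cv2.resize(np.hstack([a,b]),None,fx=5,fy=5,interpolation=cv2.INTER_CUBIC))
E
```

```text
time: 111.35
position: [0.4828, -0.0049, 0.0931]
tool_rot: [3.051, 0.744, 0.002]
ft_force: [-2.0, -1.6, 8.6]
grip_width: 0.153
time: 112.15
position: [0.4827, -0.0048, 0.0931]
tool_rot: [3.05, 0.747, 0.002]
ft_force: [-2.0, -0.9, 8.1]
grip_width: 0.161
[ 0.4827 -0.0048  0.0931] [-2.  -0.9  8.1] [-0.22  0.44  0.08] 13.987699267524292 27.511786717034383
```

View pics/t35.png

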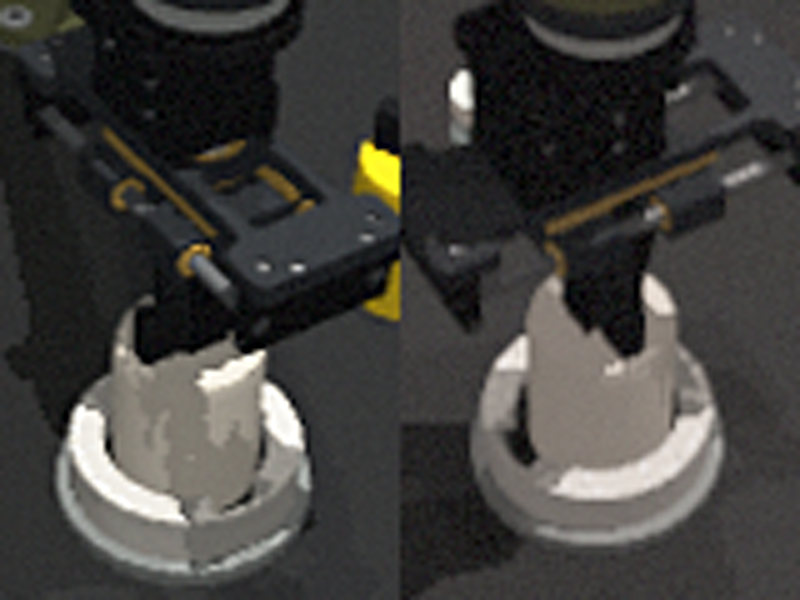

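```bash
python3 -m crank '{"dp":[[0,0,-0.1],[0,0,-0.15],[0,0,-0.15],[0,0,-0.15],[0,0,-0.1],[0,0,-0.05],[0,0,0],[0,0,0]],"delta_rot":[[0,0,0.005],[0,0,0],[0,0,0],[0,0,0],[0,0,0],[0,0,0],[0,0,0],[0,0,0]]}'
python3 - <<'E'
from h import *
s=st();M=R.from_rotvec(s["tool_rot"]).as_matrix();print(s["position"].round(4),s["ft_force"].round(1),s["torque"].round(2),s["grip_width"]*87,np.degrees(np.arctan2(M[1,0],M[0,0])))
E
```

```text
time: 113.05
position: [0.4827, -0.0048, 0.0995]
tool_rot: [3.052, 0.739, 0.002]
ft_force: [-0.7, -0.7, 6.0]
grip_width: 0.157
[ 0.4827 -0.0048  0.0995] [-0.7 -0.7  6. ] [-0.28  0.07  0.14] 13.650126110616078 27.223014240415914
```

```bash
python3 -m crank '{"dp":[[0,0,-0.1],[0,0,-0.1],[0,0,0],[0,0,0],[0,0,0],[0,0,0],[0,0,0],[0,0,0]],"delta_rot":[[0,0,0],[0,0,0],[0,0,0],[0,0,0],[0,0,0],[0,0,0],[0,0,0],[0,0,0]]}'
python3 - <<'E'
from h import *
s=st();M=R.from_rotvec(s["tool_rot"]).as_matrix();print(s["position"].round(4),s["ft_force"].round(1),s["torque"].round(2),s["grip_width"]*87,np.degrees(np.arctan2(M[1,0],M[0,0])))
E
```

```text
time: 113.85
position: [0.4823, -0.0047, 0.1008]
tool_rot: [3.053, 0.739, 0.001]
ft_force: [3.6, -3.6, -2.1]
grip_width: 0.155
[ 0.4823 -0.0047  0.1008] [ 3.6 -3.6 -2.1] [-0.72 -1.18  0.08] 13.450254742616117 27.206647017025627
```

```bash
python3 -m crank '{"dp":[[0,0,0],[0,0,0],[0,0,0],[0,0,0],[0,0,-0.2],[0,0,-1],[0,0,-2],[0,0,-3]],"delta_rot":[[0,0,0],[0,0,0],[0,0,0],[0,0,0],[0,0,0],[0,0,0],[0,0,0],[0,0,0]]}' 5 20
python3 -m crank '{"dp":[[0,1,-3],[0,2,-3],[0,2.5,-2],[0,2,-1],[0,1,0],[0,0,0],[0,0,0],[0,0,0]],"delta_rot":[[0,0,0],[0,0,0],[0,0,0],[0,0,0],[0,0,0],[0,0,0],[0,0,0],[0,0,0]]}'
python3 - <<'E'
from h import *
s=st();print(s["position"].round(4),s["ft_force"].round(1),s["joint_positions"].round(2))
i=ctrl.get_image("scene");j=ctrl.get_image("side");w=ctrl.get_image("wrist");cv2.imwrite("pics/f_scene.png",i);cv2.imwrite("pics/f_side.png",j);cv2.imwrite("pics/f_w.png",w)
crop(i,295,175,360,250,8,"f_su");crop(j,288,160,353,235,8,"f_sd")
cv2.imwrite("pics/f_u.png",cv2.resize(np.hstack([cv2.imread("pics/f_su.png"),cv2.imread("pics/f_sd.png")]),None,fx=.75,fy=.75))
# compare against first pictures
for n,b in (("scene",(295,175,360,250)),("side",(288,160,353,235))):
    a=cv2.cvtColor(cv2.imread(f"pics/{n}0.png"),cv2.COLOR_BGR2GRAY).astype(int);c=cv2.cvtColor(cv2.imread(f"pics/f_{n}.png"),cv2.COLOR_BGR2GRAY).astype(int)
    x0,y0,x1,y1=b;d=abs(a-c)[y0:y1,x0:x1];print(n,d.mean(),(d>60).sum())
E
```

```text
time: 114.65
position: [0.4807, -0.0043, 0.163]
tool_rot: [-3.052, -0.739, 0.004]
ft_force: [0.2, -0.6, 0.1]
grip_width: 0.572
time: 115.45
position: [0.52, -0.0785, 0.2522]
tool_rot: [-3.052, -0.742, 0.002]
ft_force: [0.2, -0.1, 0.2]
grip_width: 0.576
[ 0.52   -0.0785  0.2522] [ 0.2 -0.1  0.2] [ 0.46  0.05 -0.37  1.67  0.02  1.43  0.56]
scene 11.525333333333334 245
side 13.162461538461539 281
```

View pics/f_u.png

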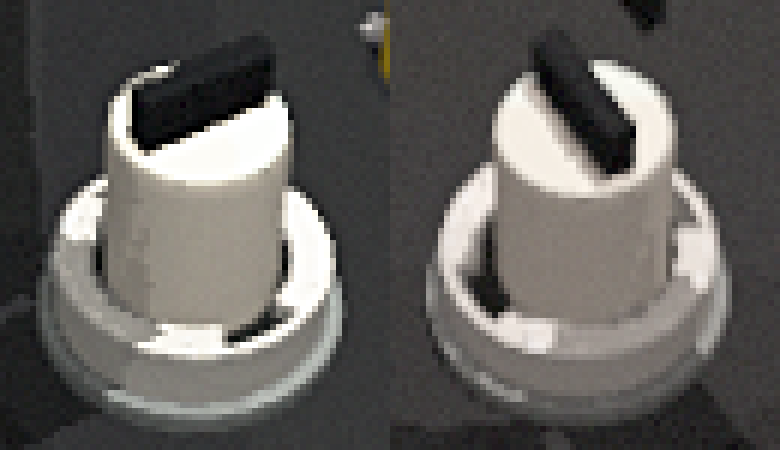

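View pics/f_scene.png

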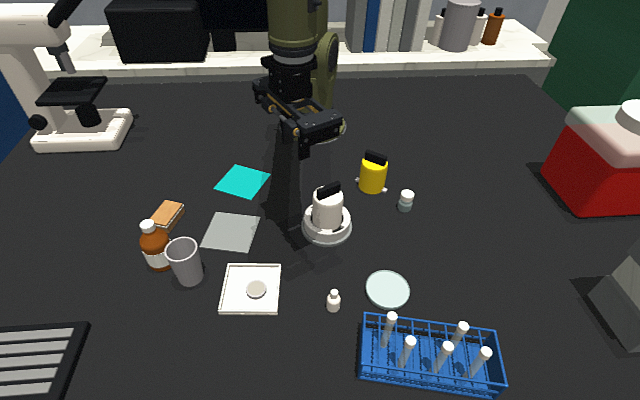

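View pics/f_w.png

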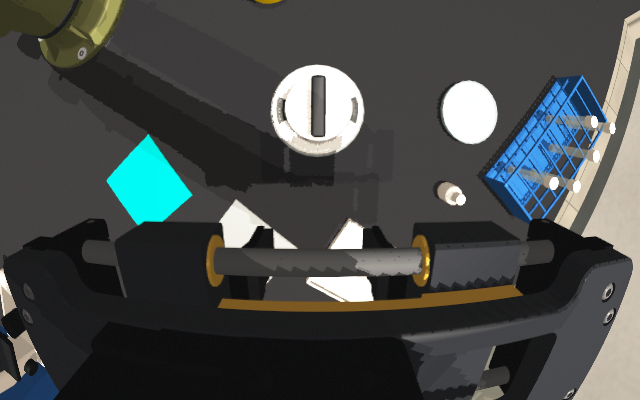

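```bash
python3 - <<'E'
from h import *
for n,b in (("scene",(310,175,345,205)),("side",(305,160,335,195))):
  for f in (f"pics/{n}0.png",f"pics/f_{n}.png"):
    g=cv2.cvtColor(cv2.imread(f),cv2.COLOR_BGR2GRAY);m=np.zeros_like(g);x0,y0,x1,y1=b
    m[y0:y1,x0:x1]=(g[y0:y1,x0:x1]<42);bl=max(blobs(m,10),key=lambda t:t[0][4]);ys,xs=np.nonzero(bl[2])
    print(n,f,bl[0],bl[1].round(2),cv2.minAreaRect(np.c_[xs,ys].astype(np.float32)))
f=cv2.imread("pics/f_w.png");g=cv2.cvtColor(f,cv2.COLOR_BGR2GRAY)
m=np.zeros_like(g);m[70:142,305:332]=g[70:142,305:332]<140;bl=max(blobs(m,30),key=lambda t:t[0][4]);print(bl[0]);x,y,w,h,_=bl[0]
top=np.nonzero(bl[2][y+4])[0].mean(),y+4;bot=np.nonzero(bl[2][y+h-5])[0].mean(),y+h-5
P=onz("wrist",[top,bot],.143);d=P[0]-P[1];print(P.mean(0),np.degrees(np.arctan2(d[1],d[0])))
E
```

```text
scene pics/scene0.png [317 180  24  20 241] [328.34 189.71] ((328.20001220703125, 189.4000244140625), (10.733125686645508, 26.832815170288086), 63.43495178222656)
scene pics/f_scene.png [317 181  24  19 258] [328.34 190.  ] ((328.17010498046875, 189.75775146484375), (11.270342826843262, 26.297468185424805), 66.03750610351562)
side pics/side0.png [310 167  18  22 132] [319.25 178.48] ((319.03997802734375, 176.72000122070312), (25.200002670288086, 8.0), 53.13010025024414)
side pics/f_side.png [312 167  17  22 134] [320.1  178.49] ((319.98779296875, 177.1097412109375), (24.51927947998047, 7.964861869812012), 51.34019470214844)
[311  75  15  62 885]
[ 0.48363757 -0.00386446  0.143     ] 116.23723785099149
```

```bash
python3 -c "
from bench import ctrl
print(ctrl.close_job())"
```

```text
the job is handed in; nothing more can be done
None
```

I handed the job in at about 116 s. The cap is locked back on the unit over three fresh discs stacked 50, 44 and 32 mm from the bottom. The spent disc is in the white tray.

**What I did**
- I pushed the cap down, turned it a quarter turn anticlockwise and stood it on the grey mat.
- I moved the spent disc to the tray.
- I stacked the discs, put the cap back, pushed it down, turned it clockwise and let the spring lift it into the notches.

**Checks that agreed**
- **Discs:** The finger opening matched each disc's size. I saw no other disc on the bench in any view.
- **Stack:** The last pictures before capping show it flat and concentric to about 1 mm. It can't be seen under the cap now.
- **Cap:** On the lift it stopped at about 30 mm (its locked height) and the pull on the wrist reversed. The bar is within about 1 px of its starting place, and its angle reads 116° against 117° at the start.

**Checks that disagreed**
- **Fingertips:** They reach about 39 mm less far than stated (about 20 mm behind the reported TCP instead of 19 mm ahead). My first grip on the bar therefore closed on air, so I measured the true height by touching the bench and used that. That touch reached about 32 N on the wrist.
- **50 mm disc:** After I first placed it, I found it about 4 cm off, on the collar. It was either knocked aside or shifted as I let go. I picked it up, placed it again and re-centred it.
- **Cameras:** The scene camera was about 2 mm off and the wrist camera about 1 mm. I corrected for both using a disc at a known position.

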